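Scan the vials from the gravity feeder on a hand-turned carousel

TASK

Load every vial waiting in the sloped two-track feeder onto the carousel: take the one at a track's stop, let the next roll down, and lay each in a blue cradle of its own, without turning the wheel yet (the feeder must be empty first). Then, with all of them aboard, turn the wheel by its red knob clockwise seen from above, a little over one full turn, as far as its end stop, so that every vial passes the scanner. Finally move all the vials to the yellow tray, each lying flat in a lane of its own, leave the wheel at its end stop, and do not disturb the other things on the bench.

Things in the scene. Friction and masses are not known exactly. Their poses are not given: they have to be found in the camera images.
- vial1: sealed white plastic vial with a green cap and a grey band, a plain cylinder of diameter 26 mm and length 54 mm (cap included), 30 to 55 g; it rolls. Origin at its centre, y axis along its length (cap at +y). Some may be absent (3 to 5 in all).
- vial2: sealed white plastic vial with a green cap and a grey band, a plain cylinder of diameter 26 mm and length 54 mm (cap included), 30 to 55 g; it rolls. Origin at its centre, y axis along its length (cap at +y). Some may be absent (3 to 5 in all).
- vial3: sealed white plastic vial with a green cap and a grey band, a plain cylinder of diameter 26 mm and length 54 mm (cap included), 30 to 55 g; it rolls. Origin at its centre, y axis along its length (cap at +y). Some may be absent (3 to 5 in all).
- vial4: sealed white plastic vial with a green cap and a grey band, a plain cylinder of diameter 26 mm and length 54 mm (cap included), 30 to 55 g; it rolls. Origin at its centre, y axis along its length (cap at +y). Some may be absent (3 to 5 in all).
- vial5: sealed white plastic vial with a green cap and a grey band, a plain cylinder of diameter 26 mm and length 54 mm (cap included), 30 to 55 g; it rolls. Origin at its centre, y axis along its length (cap at +y). Some may be absent (3 to 5 in all).
- feeder: sloped two-track gravity feeder, fixed to the bench, origin at the centre of its underside, low end towards its -x; tracks climb 0.2 rad towards its +x. Side guides start 18 mm uphill of the stop vial's centre, up to the vials' mid-height, just outside their ends; from 20 mm uphill a 26 mm wide clear strip lies 5 mm over the vials, so only the end vial can be lifted (straight up).
- stop_a (a point): centre of the vial lying at the stop of the feeder's +y track, 55 mm above the bench; axes are the feeder's, y along the vial. The others (up to 3 in this track) wait uphill, touching, and roll down by themselves when it is lifted out. The bed is 44 mm wide, so both ends of the vial overhang it by 5 mm and are free to be gripped along y from above, down to 25 mm below its centre.
- stop_b (a point): the same for the feeder's -y track, 96 mm from the first (up to 2 vials).
- cradle0 (a point): blue V-shaped cradle on the wheel, turning with it, 90 mm from the axis, 60 degrees anticlockwise (from above) round from the red knob. Origin: centre of a seated vial, 28 mm above the deck; y axis, radial, is the seated vial's axis. The V is 28 mm long along y, 31 mm wide at its open top, which lies 3 mm below the origin; the vial overhangs it by 13 mm at each end.
- cradle1 (a point): like cradle0, 120 degrees anticlockwise (from above) round from the red knob.
- cradle2 (a point): like cradle0, 180 degrees anticlockwise (from above) round from the red knob.
- cradle3 (a point): like cradle0, 240 degrees anticlockwise (from above) round from the red knob.
- cradle4 (a point): like cradle0, 300 degrees anticlockwise (from above) round from the red knob.
- wheel_axis (a point): the wheel's vertical axis at the top face of its deck (an aluminium disc 250 mm across, top 45 mm above the bench). The carousel base is fixed; a white scanner head, 92 mm high, stands outside the rim, its face 160 mm from the axis.
- knob_top (a point): centre of the top of the upright red crank knob on the wheel, 90 mm from the axis: 20 mm in diameter, its grip 54 mm tall, below the point (top 68 mm above the deck). The knob spins freely on its own spindle, so it can be held in an unturned gripper while it is led round in a circle.
- wheel (a joint): turn of the carousel wheel (rad), growing clockwise seen from above; starts between 0 and 0.7 and meets a solid end stop at 7.1 (other stop at 0). Friction of about 1.1 N at the knob keeps it where it is left.
- tray: loose yellow open tray, 196 mm (its x) by 130 mm (its y), 23 mm high, walls and floor 4 mm, 0.7 kg; origin at the centre of its underside. Four low dividers (tops 12 mm above the underside) part it into five lanes along y, centred at x = -75, -36, 0, 36 and 75 mm. A vial in a lane has its axis along y, its centre 17 mm above the underside.
- beaker: glass beaker, 70 wide, 90 high; bystander, origin at the centre of its underside. Leave it alone.
- flask: green glass conical flask, 84 wide, 124 high; bystander, origin at the centre of its underside. Leave it alone.
- dish: flat culture dish, 86 wide, 14 high; bystander, origin at the centre of its underside. Leave it alone.
- marker: black marker pen with blue cap, 110 long, 14 thick, lying (absent in some runs); bystander, origin at the centre of its underside. Leave it alone.
- reagent: amber glass bottle, 60 wide, 130 high; bystander, origin at the centre of its underside. Leave it alone.
- goggles: yellow safety goggles with black arms, 150 wide; bystander, origin at the centre of its underside. Leave it alone.

How it is judged:
By the outcome, as a careful person would: the job done as asked, in the order asked, and still so for the second after the job is handed in, with the robot touching nothing.
Of vial3, vial5, marker only 1 to 3 are there at a start; the rules pass over those that are not, and their reading is None.
At some moment in a run one of tray may be knocked a few centimetres aside while the robot is not near it.
Once in a run the grip may slacken for a moment while it holds something.
It also fails if it takes over 210 s, if anything falls off the work surface, if the arm or the gripper's body presses on something with over 40 N, if the wrist force passes 120 N, or if a joint passes its speed limit or range.

ROBOT

A 6-joint arm with a two-finger parallel gripper is mounted at the origin on the work surface. World frame = base frame: x ahead of the robot, y to its left, z up, the work surface at z = 0. Lengths are in m, angles in rad, forces in N, time in s.
With the tool pointing down it reaches from about 0.425 to 0.95 m from the base axis. Payload 3.5 kg.
Tool frame: the origin (TCP) lies on the centre line of the jaws, within the pads' length; the fingertips stand ahead of it and the grasp point (between the pads) lies 11 mm behind it (tips_ahead is the z of the fingertips in the tool frame, in m); z points along the fingers, y is the direction in which the jaws open and shut (so a half turn about z gives the same grasp; the last joint's range is limited). The gripper opens to 85 mm and grips with 20 to 120 N. Pads are 22 mm wide; open, the fingers measure 114 mm over their backs; the gripper's body (76 mm by 85 mm) begins 54 mm behind the grasp point. The pads swing forward as they close: fully open they stand 13 mm farther back than shut.
Start: joints at [0.997, 0.286, 1.577, -0, 1.279, -0.15], TCP at [0.278, 0.615, 0.239] pointing down, gripper open.
Joint ranges: [-2.77, 2.77], [-0.9, 2.22], [0.21, 2.48], [-1.53, 4.67], [0.24, 2.81], [-2.84, 2.84]. Speed limits (rad/s): [2.79, 2.79, 3.14, 3.14, 3.14, 3.14].

INTERFACE

Orientations are given as a unit quaternion [x, y, z, w].
In Python, from plant import * gives the robot as it stands. The module is installed in compiled form; this text tells all that it offers.
- The arm moves only by the tool move_arm, never from a script. Its arguments are lists of equal length, an entry for each row: "linear": the shift along the world's x, y, z in m, a list of three; "twist": the turn, a rotation vector about the world's x, y, z in degrees, a list of three. A call has 1 to 20 rows; each row shifts and turns the pose as measured when the row begins; what a row does not reach is not made up. A row lasts 1/12 s, in which the tool goes at most 41.7 mm and 7.16 degrees, less where a joint would pass 70% of its speed; a pose out of reach is approached as far as the arm can. A call is refused whole if a number of a shift passes 0.0417 or a number of a turn 7.16, either way. A call with a gripper value outside its range is refused whole. "grip" is the opening, from 0 (shut) to 1 (fully open), set as the call begins (left out, the last holds). The fingers move at their own pace and stop on an object; "force" is the grip in N (left out, the last holds). Time passes only in rows, so rows that do not move let the fingers close. It gives the time, the measured TCP pose, the force and the opening at its end, in the units of the state.
- get_state(): the state, without advancing time (a new reading comes with each control period).
- read_camera(name): name is "side" or "top" or "wrist"; returns a dict with "img" (420x560x3 uint8, blue, green, red), "depth" (420x560 float32, m along the optical axis (not along the pixel's ray), 0 where there is no reading), "fx", "fy", "cx", "cy" (pixels), "rvec" (rotation vector, rad) and "tvec" (3), from world to camera coordinates, as OpenCV has them. Camera axes: x right, y down, z forward; pixel columns grow to the right and rows downward; lengths in m; the calibration is good to about 2 mm. A picture is of the moment at which its call begins.
- sign_off(): hands the job in, once; it reports no verdict.
The state is a dict: "time": time; "qpos": joint angles; "dq": joint speeds; "joint_efforts": joint torques, N m; "eef_pos": TCP position; "tcp_rot": TCP orientation; "contact_force": force on the tool from outside, world axes, zero at the start; "wrist_torque": the same for the moment, N m; "opening": opening from 0.0 (shut) to 1.0 (fully open).
Only numpy, scipy, OpenCV 4.12 (cv2) and the standard library are available. Lean on these libraries where they do the work, as an engineer would, in place of code of your own. Each camera call takes 0.05 s, during which the arm holds its last target.

## Working session

There is one attempt and no reset: what is moved stays moved. The work goes in short steps, Python scripts to look and compute and a tool call to move; the robot and the scene stay as the last step left them, time stands still between calls to the robot, and variables do not carry over. Pictures are saved under pics/ and viewed, and the job is handed in when it is done.

Besides the shell and the picture viewer there is one more tool, called after "Emit:" as name(argument=value, ...), one argument or row to a line, values as JSON. move_arm: Moves the arm, as the interface text tells. Its arguments: {"type":"object","properties":{"linear":{"type":"array","items":{"type":"array","items":{"type":"number"}}},"twist":{"type":"array","items":{"type":"array","items":{"type":"number"}}},"grip":{"type":"number"},"force":{"type":"number"}},"required":["linear","twist"]}

```bash
mkdir -p pics; ls
python3 - <<'E'
from plant import *
import cv2,json
s=get_state();print({k:(v if not hasattr(v,'tolist') else v.tolist()) for k,v in s.items()})
for n in ['top','side']:
    c=read_camera(n);cv2.imwrite(f'pics/{n}0.png',c['img']);print(n,c['fx'],c['fy'],c['cx'],c['cy'],c['rvec'],c['tvec'],c['depth'].min(),c['depth'].max())
E
```

```text
pics
{'time': 0.0, 'qpos': [0.9970024550797258, 0.28716102882540345, 1.5781933257626892, 5.408757468638866e-06, 1.2785984832740274, -0.1499990357728287], 'dq': [-0.0011035086506030892, 0.0021693742025554654, -0.002455922078724188, 1.4016276120775654e-05, 0.001815247541969487, 0.0008260471757362171], 'joint_efforts': [-0.00046833436499582604, -40.596370697021484, -29.263819456100464, -0.00012556733508972684, 0.005628648359561339, 1.266217168449657e-05], 'eef_pos': [0.2771925731416998, 0.6147514987828424, 0.2379414111861823], 'tcp_rot': [0.21031587505375315, 0.9776327736307068, -0.0011027372834428745, -0.00042023087594250365], 'contact_force': [0.201178712980435, -0.6151781317051112, -0.018238840809107083], 'wrist_torque': [0.017693968073441778, -0.025965412478851077, 0.05082169688895529], 'opening': 1.001660289201744}
top 429.21881134290595 429.21881134290595 271.3730103256525 209.09384219569486 [ 2.11794844 -2.13503002  0.1594741 ] [0.01201758 0.54745247 1.34266882] 0.0 2.2805984
side 379.3029842638929 379.3029842638929 276.53399877964944 211.2733802017157 [ 0.08797812 -2.82815043  1.28730935] [0.56723913 0.11091489 1.41481381] 0.0 3.705452
```

View pics/top0.png

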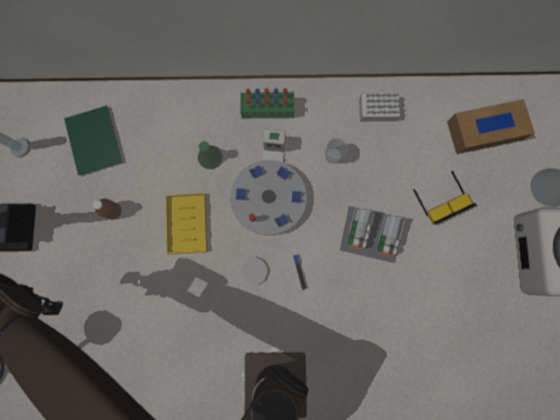

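View pics/side0.png

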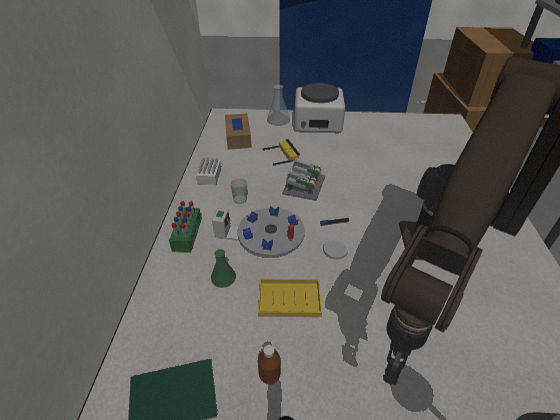

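```bash
cat > h.py <<'E'
from plant import *
import cv2, numpy as np
from scipy.spatial.transform import Rotation as R
def cam(n):
    c=read_camera(n);c['R']=cv2.Rodrigues(np.array(c['rvec'],float))[0];c['t']=np.array(c['tvec'],float).ravel();return c
def ray(c,u,v,z):
    d=c['R'].T@np.array([(u-c['cx'])/c['fx'],(v-c['cy'])/c['fy'],1.]);o=-c['R'].T@c['t']
    return o+d*(z-o[2])/d[2]
def proj(c,p):
    q=c['R']@np.array(p,float)+c['t'];return np.array([c['fx']*q[0]/q[2]+c['cx'],c['fy']*q[1]/q[2]+c['cy']])
def pts(c):
    d=c['depth'];v,u=np.indices(d.shape)
    P=np.stack([(u-c['cx'])/c['fx']*d,(v-c['cy'])/c['fy']*d,d],-1)
    return (P-c['t'])@c['R']   # world points
def hsv(c): return cv2.cvtColor(c['img'],cv2.COLOR_BGR2HSV)
def blobs(m,amin=5):
    n,l,s,ce=cv2.connectedComponentsWithStats(m.astype(np.uint8))
    return [(ce[i],s[i],l==i) for i in range(1,n) if s[i,4]>=amin]
def crop(c,x0,y0,x1,y1,f,name,marks=()):
    im=cv2.resize(c['img'][y0:y1,x0:x1],None,fx=f,fy=f,interpolation=cv2.INTER_CUBIC)
    for u,v in marks: cv2.circle(im,(int((u-x0+.5)*f),int((v-y0+.5)*f)),3,(255,0,255),1)
    cv2.imwrite('pics/'+name,im)
E
python3 - <<'E'
from h import *
c=cam('top');crop(c,150,130,430,310,2.8,'top1.png')
H=hsv(c);P=pts(c)
for nm,lo,hi in [('blue',(105,120,40),(125,255,255)),('red',(0,150,60),(6,255,255)),('yellow',(20,150,80),(32,255,255)),('green',(45,80,40),(85,255,255))]:
    for ce,s,l in blobs(cv2.inRange(H,lo,hi)>0,6):
        p=P[l&(c['depth']>0)]
        print(nm,ce.round(1),s,np.median(p,0).round(3),p[:,2].max().round(3))
c=cam('side');crop(c,180,140,400,330,3,'side1.png')
E
```

```text
blue [257.   90.8] [256  89   3   4  10] [0.923 0.05  0.112] 0.115
blue [275.5  90.5] [275  89   2   4   8] [ 0.924 -0.009  0.113] 0.116
blue [257.4  99.6] [256  98   4   4  13] [0.894 0.05  0.112] 0.115
blue [275.6  99.4] [274  98   4   4  13] [ 0.894 -0.011  0.111] 0.115
blue [494.7 122.6] [476 113  39  20 486] [ 0.82  -0.718  0.077] 0.086
blue [257.4 170.5] [255 167   6   8  37] [0.673 0.053 0.062] 0.074
blue [284.5 173.5] [282 170   7   8  30] [ 0.662 -0.035  0.059] 0.069
blue [240.4 192.5] [237 190   7   6  37] [0.6   0.107 0.061] 0.071
blue [296.  195.3] [293 192   7   7  43] [ 0.59  -0.072  0.061] 0.071
blue [282.7 219.4] [279 215   8   9  39] [ 0.511 -0.029  0.063] 0.071
blue [295.9 259.3] [294 256   4   8  19] [ 0.388 -0.071  0.016] 0.019
red [266.   90.5] [265  89   3   4   8] [0.924 0.021 0.113] 0.117
red [284.9  90.1] [284  89   3   3   8] [ 0.924 -0.04   0.113] 0.117
red [247.7  91. ] [247  90   3   3   7] [0.924 0.079 0.114] 0.119
red [247.9  99.9] [247  99   3   3   8] [0.894 0.079 0.113] 0.116
red [266.4  99.5] [265  98   4   4  11] [0.893 0.021 0.113] 0.118
red [285.
[... 751 characters left out ...]
066
green [252.7 101.5] [251  98   5   7  25] [0.91  0.067 0.059] 0.101
green [261.6 100.5] [260  98   4   6  22] [0.914 0.037 0.058] 0.067
green [271.5 100.5] [270  98   4   6  24] [0.914 0.005 0.058] 0.066
green [280.4 100.7] [279  98   4   6  22] [ 0.911 -0.024  0.059] 0.063
green [ 91.7 139.3] [  65  107   53   67 2375] [0.802 0.622 0.016] 0.029
green [271.5 116. ] [252 116  40   1  40] [0.88  0.006 0.006] 0.014
green [273.9 135.8] [270 134   8   5  33] [ 0.778 -0.003  0.094] 0.101
green [118.3 158.1] [117 155   3   6  11] [0.732 0.527 0.016] 0.021
green [352.4 232.3] [349 221   8  23  76] [ 0.467 -0.247  0.07 ] 0.084
green [381.3 243.3] [378 236   7  15  59] [ 0.433 -0.336  0.067] 0.077
```

View pics/top1.png

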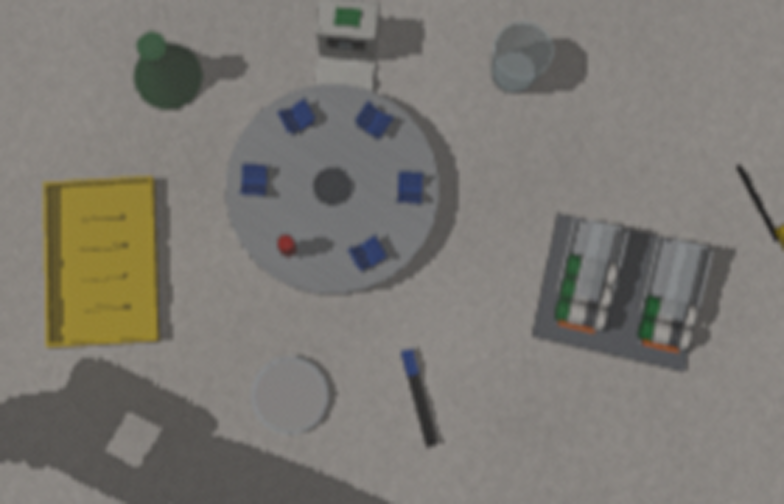

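View pics/side1.png

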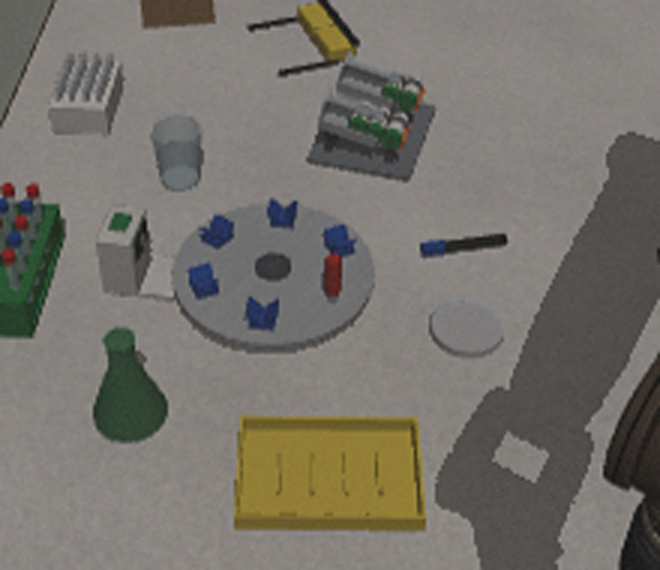

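Run:
```python
import plant
print([x for x in dir(plant) if not x.startswith('__')])
try: print(plant.tips_ahead)
except Exception as e: print(e)
from h import *
s=get_state();print(s.keys())
c=cam('wrist');cv2.imwrite('pics/w0.png',c['img']);print(c['fx'],c['rvec'],c['tvec'])
Rt=R.from_quat(s['tcp_rot']).as_matrix()
print('cam in tool',Rt.T@(-c['R'].T@c['t']-s['eef_pos']), '\n',Rt.T@c['R'].T)
# wheel centre from top cradle/deck plane
c=cam('top');P=pts(c)
m=(abs(P[...,2]-.045)<.006)&(np.hypot(P[...,0]-.59,P[...,1]-.017)<.14)
H=hsv(c)
q=P[m];print(len(q),q[:,2].mean());hull=cv2.convexHull(q[:,:2].astype(np.float32));
print(cv2.minEnclosingCircle(hull))
# tray
y=cv2.inRange(H,(20,150,80),(32,255,255))>0;y[:,:150]=0;y[:,220:]=0
rim=y&(P[...,2]>.014);q=P[rim];print('tray',cv2.minAreaRect(q[:,:2].astype(np.float32)),q[:,2].max())
f=(P[...,0]>.3)&(P[...,0]<.6)&(P[...,1]<-.18)&(P[...,1]>-.45)&(P[...,2]>.004)&(P[...,2]<.02)
q=P[f];print('feeder base',len(q),cv2.minAreaRect(q[:,:2].astype(np.float32)))
```

```text
['Unreachable', 'get_state', 'read_camera', 'sign_off', 'tips_ahead']
0.008
dict_keys(['time', 'qpos', 'dq', 'joint_efforts', 'eef_pos', 'tcp_rot', 'contact_force', 'wrist_torque', 'opening'])
295.9941626589176 [-2.43436473 -1.5730167  -0.21982951] [-0.67582466 -0.03607511  0.38028203]
cam in tool [ 0.07022951  0.00137735 -0.13631611] 
 [[ 1.89202868e-04 -9.61186462e-01 -2.75899528e-01]
 [ 9.99999903e-01  7.20331945e-05  4.34815963e-04]
 [-3.98065293e-04 -2.75899583e-01  9.61186382e-01]]
3688 0.045283499769061535
((0.5889047384262085, 0.017930861562490463), 0.12524418532848358)
tray ((0.4723636507987976, 0.15518483519554138), (0.40908318758010864, 0.21313613653182983), 75.14056396484375) 1.4149023756506263
feeder base 1424 ((0.4496864080429077, -0.31488537788391113), (0.269592821598053, 0.29905855655670166), 89.64285278320312)
```

Emit:
move_arm(
  linear=[
    [0.018, -0.032, 0.008],
    [0.018, -0.032, 0.008],
    [0.018, -0.032, 0.008],
    [0.018, -0.032, 0.008],
    [0.018, -0.032, 0.008],
    [0.018, -0.032, 0.008],
    [0.018, -0.032, 0.008],
    [0.018, -0.032, 0.008],
    [0.018, -0.032, 0.008],
    [0, 0, 0],
  ],
  twist=[
    [0, 0, 3],
    [0, 0, 3],
    [0, 0, 3],
    [0, 0, 3],
    [0, 0, 0],
    [0, 0, 0],
    [0, 0, 0],
    [0, 0, 0],
    [0, 0, 0],
    [0, 0, 0],
  ],
)

```text
time: 1.13
eef_pos: [0.441, 0.3146, 0.3111]
tcp_rot: [0.098, 0.995, -0.003, 0.0]
contact_force: [0.6, 0.3, -0.2]
opening: 1.001
```

Run:
```python
from h import *
c=cam('wrist');cv2.imwrite('pics/w1.png',c['img'])
s=get_state();print(s['eef_pos'],s['qpos'])
```

```text
[0.43966661 0.31644967 0.31037397] [ 0.43771472 -0.05555695  1.82100119 -0.00272772  1.37928002 -0.93762389]
```

View pics/w1.png

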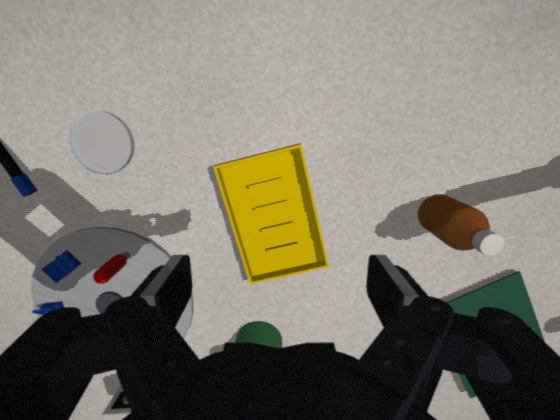

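Emit:
move_arm(
  linear=[
    [0.01, -0.036, 0],
    [0.01, -0.036, 0],
    [0.01, -0.036, 0],
    [0.01, -0.036, 0],
    [0.01, -0.036, 0],
    [0.01, -0.036, 0],
    [0.01, -0.036, 0],
    [0.0, -0.036, 0],
    [0.0, -0.036, 0],
    [-0.01, -0.036, 0],
    [-0.01, -0.036, 0],
    [-0.01, -0.036, 0],
    [-0.01, -0.036, 0],
    [-0.01, -0.036, 0],
    [-0.01, -0.036, 0],
    [-0.01, -0.036, 0],
    [0, 0, 0],
    [0, 0, 0],
  ],
  twist=[
    [0, 0, 0],
    [0, 0, 0],
    [0, 0, 0],
    [0, 0, 0],
    [0, 0, 0],
    [0, 0, 0],
    [0, 0, 0],
    [0, 0, 0],
    [0, 0, 0],
    [0, 0, 0],
    [0, 0, 0],
    [0, 0, 0],
    [0, 0, 0],
    [0, 0, 0],
    [0, 0, 0],
    [0, 0, 0],
    [0, 0, 0],
    [0, 0, 0],
  ],
)

```text
time: 2.68
eef_pos: [0.4347, -0.2642, 0.3033]
tcp_rot: [0.084, 0.996, 0.005, -0.004]
contact_force: [-0.3, 0.5, -0.0]
opening: 1.001
```

Run:
```python
from h import *
c=cam('wrist');cv2.imwrite('pics/w2.png',c['img'])
s=get_state();print(s['eef_pos'],s['tcp_rot'],s['contact_force'])
```

```text
[ 0.43477891 -0.26397872  0.30310573] [ 0.08320648  0.99651252  0.00494063 -0.00388196] [ 0.09369255 -0.59734958  0.27447204]
```

View pics/w2.png

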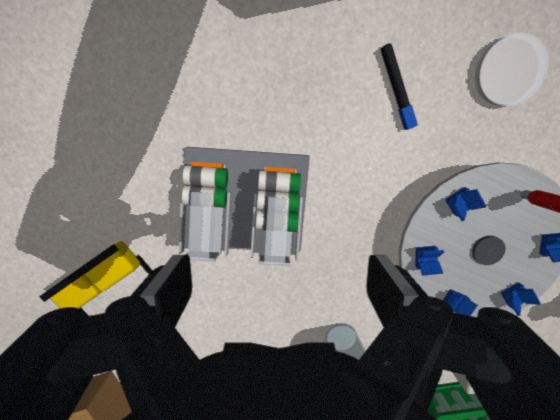

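Run:
```python
from h import *
c=cam('wrist');crop(c,165,135,325,275,5,'w3.png')
P=pts(c);H=hsv(c)
g=cv2.inRange(H,(45,120,40),(85,255,255))>0
for ce,s,l in blobs(g[:300],15):
    p=P[l&(c['depth']>0)];print(ce.round(1),s,np.median(p,0).round(4),p[:,2].max())
# vial at stop: points with z near top .068
m=(P[...,0]>.35)&(P[...,0]<.47)&(P[...,1]<-.2)&(P[...,1]>-.42)&(P[...,2]>.045)&(P[...,2]<.07)&(c['depth']>0)
for ce,s,l in blobs(m,30):
    print('z45-70',ce.round(1),s)
```

```text
Traceback (most recent call last):
ValueError: operands could not be broadcast together with shapes (300,560) (420,560)
```

View pics/w3.png

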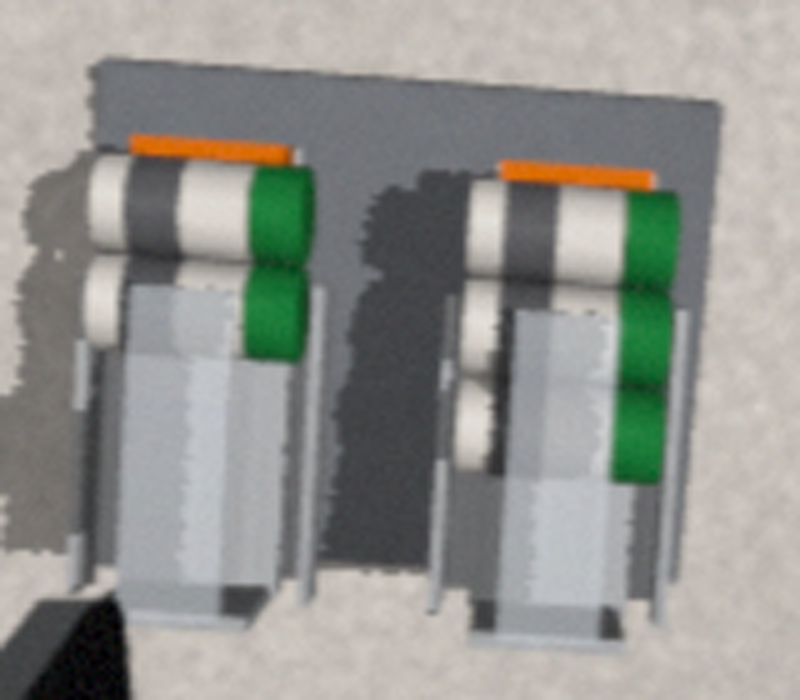

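```bash
cat >> h.py <<'E'
def yaw(s=None):
    s=s or get_state();y=R.from_quat(s['tcp_rot']).as_matrix()[:,1];return np.degrees(np.arctan2(y[1],y[0]))
E
python3 - <<'E'
from h import *
c=cam('wrist');P=pts(c)
def cr(x,y): return x/5+165-.5,y/5+135-.5
E={'A':((469,230),(677,237)),'B':((90,203),(312,216))}
W={}
for k,(a,b) in E.items():
    p=ray(c,*cr(*a),.055);q=ray(c,*cr(*b),.055);d=q-p
    W[k]=(p+q)/2;print(k,p.round(4),q.round(4),'len',np.linalg.norm(d).round(4),'ang',np.degrees(np.arctan2(d[1],d[0])).round(2),'mid',W[k].round(4))
d=W['A']-W['B'];print('A-B',np.linalg.norm(d),np.degrees(np.arctan2(d[1],d[0])))
a=ray(c,*cr(95,60),.012);b=ray(c,*cr(720,103),.012);d=b-a;print(np.linalg.norm(d),np.degrees(np.arctan2(d[1],d[0])))
for k in W:
    u,v=proj(c,W[k]);u,v=int(round(u)),int(round(v));print(k,P[v,u],P[v-2:v+3,u-12:u+13,2].max())
    u,v=proj(c,W[k]+[0,0,.013]);u,v=int(round(u)),int(round(v));print(k,P[v,u],u,v)
ct=cam('top');cs=cam('side')
crop(ct,335,195,415,265,8,'t4.png',[proj(ct,W[k]) for k in W]);crop(cs,270,150,340,210,8,'s4.png',[proj(cs,W[k]) for k in W])
print(yaw(),get_state()['eef_pos'])
E
```

```text
A [ 0.4339 -0.2864  0.055 ] [ 0.4449 -0.2326  0.055 ] len 0.0549 ang 78.48 mid [ 0.4394 -0.2595  0.055 ]
B [ 0.4104 -0.3828  0.055 ] [ 0.4234 -0.3263  0.055 ] len 0.0579 ang 77.04 mid [ 0.4169 -0.3545  0.055 ]
A-B 0.09769070762818415 76.69779675652995
0.17804009019662242 76.6040558422377
A [ 0.43636427 -0.25930009  0.06969406] 0.07117758080507228
A [ 0.43894487 -0.25972732  0.06949427] 279 183
B [ 0.41474026 -0.35052061  0.06844517] 0.4401778203597037
B [ 0.41666096 -0.35496463  0.06801468] 202 178
80.64209354125892 [ 0.43534322 -0.26250939  0.3037664 ]
```

View pics/t4.png

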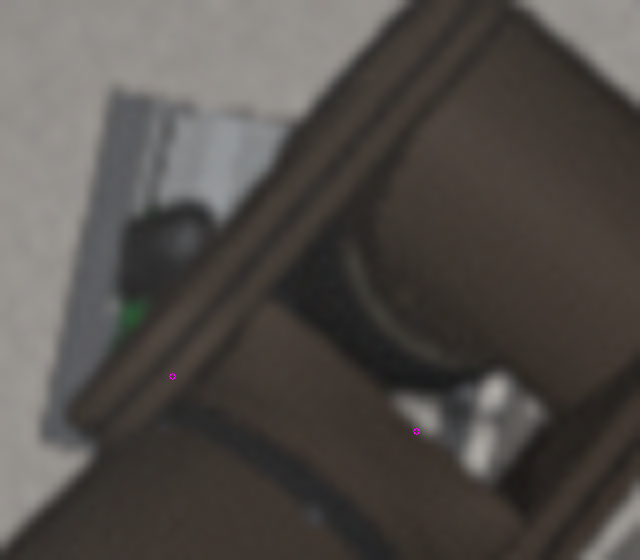

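View pics/s4.png

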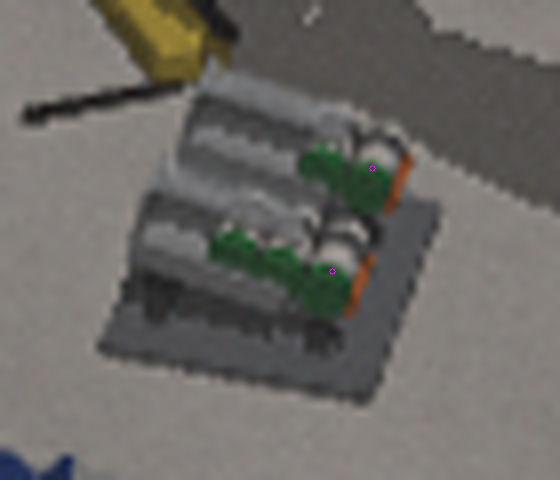

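```bash
cat >> h.py <<'E'
def to(x,y,z,yw):
    s=get_state();a=np.radians(yw);ya=np.array([np.cos(a),np.sin(a),0]);T=np.stack([np.cross(ya,[0,0,-1]),ya,[0,0,-1.]],1)
    M=R.from_quat(s['tcp_rot'])
    best=None
    for f in (1,-1):
        T2=T@np.diag([f,f,1]);rv=(R.from_matrix(T2)*M.inv()).as_rotvec(degrees=True)
        o='same' if f==1 else 'flip'
        print(o,'dp',(np.array([x,y,z])-s['eef_pos']).round(4),'rot',rv.round(2))
    print('yaw',yaw(s).round(2),'q',np.round(s['qpos'],2),'t',s['time'],'open',s['opening'],'F',np.round(s['contact_force'],1))
E
python3 -c "
from h import *
to(.4394,-.2595,.047,76.7)"
```

```text
same dp [ 0.0041  0.003  -0.2568] rot [-0.58 -0.33 -3.94]
flip dp [ 0.0041  0.003  -0.2568] rot [  0.5   -0.89 176.05]
yaw 80.64 q [-0.74 -0.13  1.9   0.    1.38 -2.15] t 2.9333 open 1.0010541419836374 F [-0.1  0.4 -0. ]
```

Emit:
move_arm(
  linear=[
    [0.004, 0.003, -0.03],
    [0, 0, -0.03],
    [0, 0, -0.03],
    [0, 0, -0.03],
    [0, 0, -0.03],
    [0, 0, -0.03],
    [0, 0, 0],
    [0, 0, 0],
  ],
  twist=[
    [-0.6, -0.3, -4],
    [0, 0, 0],
    [0, 0, 0],
    [0, 0, 0],
    [0, 0, 0],
    [0, 0, 0],
    [0, 0, 0],
    [0, 0, 0],
  ],
)

```text
time: 3.6
eef_pos: [0.4452, -0.2495, 0.1235]
tcp_rot: [0.109, 0.994, -0.004, 0.006]
contact_force: [0.3, -0.6, 0.9]
opening: 1.004
```

```bash
python3 -c "
from h import *
to(.4394,-.2595,.047,76.7)
c=cam('wrist');cv2.imwrite('pics/w5.png',c['img'])"
```

```text
same dp [-0.0058 -0.01   -0.0765] rot [ 0.48  0.63 -0.75]
flip dp [-0.0058 -0.01   -0.0765] rot [ -0.99   0.76 179.25]
yaw 77.45 q [-0.71  0.05  2.08  0.    1.   -2.06] t 3.6 open 1.0044460762309608 F [ 0.3 -0.6  0.9]
```

View pics/w5.png

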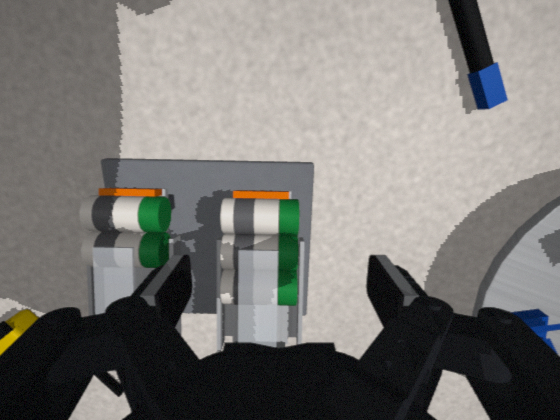

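```bash
cat >> h.py <<'E'
def seg(c,a,b,z):
    p=ray(c,*a,z);q=ray(c,*b,z);d=q-p
    print('mid',((p+q)/2).round(4),'len',np.linalg.norm(d[:2]).round(4),'ang',np.degrees(np.arctan2(d[1],d[0])).round(2))
    return (p+q)/2
E
python3 -c "
from h import *
c=cam('wrist')
seg(c,(222,217),(299,217),.055)
crop(c,70,170,310,320,3.3,'w6.png')"
```

```text
mid [ 0.4398 -0.2606  0.055 ] len 0.056 ang 77.54
```

View pics/w6.png

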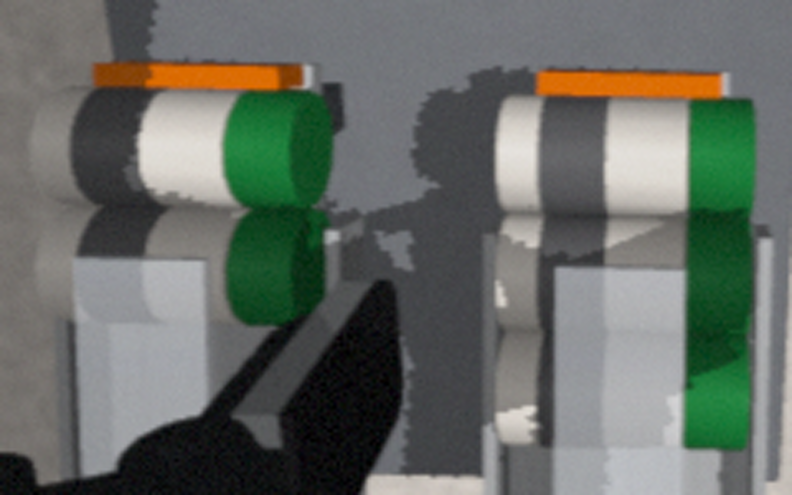

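Emit:
move_arm(
  linear=[
    [-0.0055, -0.0105, 0],
    [0, 0, 0],
    [0, 0, -0.02],
    [0, 0, -0.02],
    [0, 0, -0.02],
    [0, 0, -0.015],
    [0, 0, 0],
    [0, 0, 0],
  ],
  twist=[
    [0.5, 0.6, -0.7],
    [0, 0, 0],
    [0, 0, 0],
    [0, 0, 0],
    [0, 0, 0],
    [0, 0, 0],
    [0, 0, 0],
    [0, 0, 0],
  ],
)

```text
time: 4.37
eef_pos: [0.4488, -0.2724, 0.0655]
tcp_rot: [0.118, 0.993, -0.01, 0.014]
contact_force: [1.3, -1.6, -0.2]
opening: 0.997
```

```bash
python3 -c "
from h import *
to(.4397,-.260,.047,77)
c=cam('wrist');cv2.imwrite('pics/w7.png',c['img'])"
```

```text
same dp [-0.0091  0.0124 -0.0185] rot [1.33 1.51 0.51]
flip dp [-0.0091  0.0124 -0.0185] rot [   2.36   -2.09 -179.47]
yaw 76.48 q [-0.74  0.16  2.08  0.    0.87 -2.07] t 4.3667 open 0.9967301088987776 F [ 1.3 -1.6 -0.2]
```

View pics/w7.png

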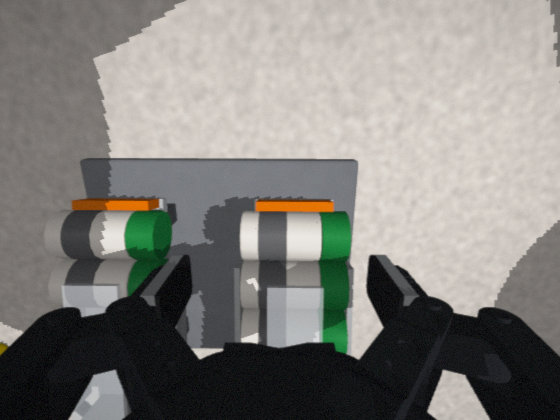

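Emit:
move_arm(
  linear=[
    [0, 0, 0],
    [0, 0, 0],
    [0, 0, 0],
  ],
  twist=[
    [0, 0, 0],
    [0, 0, 0],
    [0, 0, 0],
  ],
)

```text
time: 4.67
eef_pos: [0.4509, -0.2746, 0.07]
tcp_rot: [0.118, 0.993, -0.012, 0.017]
contact_force: [0.3, -0.4, -0.2]
opening: 0.999
```

```bash
python3 -c "
from h import *
to(.4397,-.260,.047,77);print(get_state()['dq'])"
```

```text
same dp [-0.0112  0.0146 -0.023 ] rot [1.62 1.82 0.53]
flip dp [-0.0112  0.0146 -0.023 ] rot [   2.85   -2.54 -179.43]
yaw 76.45 q [-0.74  0.15  2.08  0.    0.87 -2.07] t 4.6667 open 0.9987411000247418 F [ 0.3 -0.4 -0.2]
[-1.40584820e-03 -1.80487899e-02 -1.42045382e-02  9.52864845e-04
  2.73979419e-03 -4.91972797e-06]
```

```bash
python3 -c "
from h import *
s=get_state();print(s['qpos'],s['joint_efforts'])
c=cam('side');cv2.imwrite('pics/s8.png',c['img'])"
```

```text
[-7.39569312e-01  1.54008381e-01  2.07598493e+00  4.65754569e-04
  8.69034412e-01 -2.07452013e+00] [-2.80824001e-02 -2.98422843e+01 -2.37976992e+01 -8.25945426e-04
 -9.39784921e-02  2.01789348e-06]
```

View pics/s8.png

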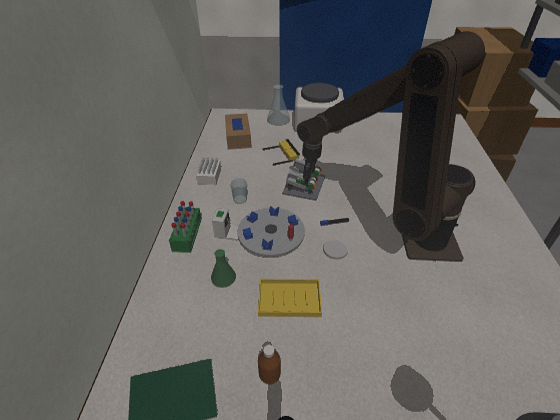

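```bash
python3 -c "
from h import *
for i in range(4):
    s=get_state();print(s['time'],np.round(s['eef_pos'],4),np.round(s['dq'],4));read_camera('top')"
```

```text
4.7167 [ 0.451  -0.2748  0.0703] [ 0.0005  0.0055  0.0039 -0.0003 -0.0034 -0.0005]
4.7667 [ 0.4509 -0.2746  0.0699] [ 0.0008  0.0086  0.01    0.0011 -0.0002 -0.0006]
4.8167 [ 0.4506 -0.2743  0.0695] [ 0.0007  0.0063  0.0086 -0.0009 -0.0008  0.0008]
4.8667 [ 0.4504 -0.2742  0.0692] [ 0.0007  0.0052  0.0071 -0.0008 -0.0004  0.0008]
```

Emit:
move_arm(
  linear=[
    [0, 0, 0],
  ],
  twist=[
    [0, 0, 0],
  ],
)

```text
time: 5.0
eef_pos: [0.4502, -0.2739, 0.0689]
tcp_rot: [0.118, 0.993, -0.012, 0.016]
contact_force: [0.1, 0.3, -1.0]
opening: 0.999
```

```bash
python3 -c "
from h import *
for i in range(4):
    s=get_state();print(s['time'],np.round(s['eef_pos'],4),np.round(s['dq'],4));read_camera('top')"
```

```text
5.0 [ 0.4502 -0.2739  0.0689] [ 0.0003 -0.0016  0.0002  0.0018 -0.0002 -0.0001]
5.05 [ 0.4502 -0.2739  0.0689] [-0.0023  0.0011 -0.0016  0.0009 -0.0014  0.0004]
5.1 [ 0.4502 -0.2739  0.0689] [ 0.0004  0.0015 -0.0003 -0.0025 -0.001   0.0009]
5.15 [ 0.4502 -0.2739  0.0688] [-0.0015  0.      0.0001 -0.0002  0.0006  0.001 ]
```

Emit:
move_arm(
  linear=[
    [-0.005, 0.007, 0],
    [-0.005, 0.006, 0],
    [0, 0, -0.007],
    [0, 0, -0.008],
    [0, 0, -0.006],
    [0, 0, 0],
  ],
  twist=[
    [0.8, 0.9, 0],
    [0.8, 0.9, 0],
    [0, 0, 0],
    [0, 0, 0],
    [0, 0, 0],
    [0, 0, 0],
  ],
)

```text
time: 5.7
eef_pos: [0.4388, -0.259, 0.0456]
tcp_rot: [0.118, 0.993, 0.002, -0.003]
contact_force: [-0.0, 0.8, 0.2]
opening: 1.001
```

```bash
python3 -c "
from h import *
to(.4397,-.260,.047,77)
c=cam('wrist');cv2.imwrite('pics/w9.png',c['img'])"
```

```text
same dp [ 0.0009 -0.001   0.0014] rot [-0.25 -0.3   0.51]
flip dp [ 0.0009 -0.001   0.0014] rot [  -0.47    0.4  -179.49]
yaw 76.49 q [-0.73  0.18  2.1  -0.    0.87 -2.07] t 5.7 open 1.0014967272651316 F [-0.   0.8  0.2]
```

View pics/w9.png

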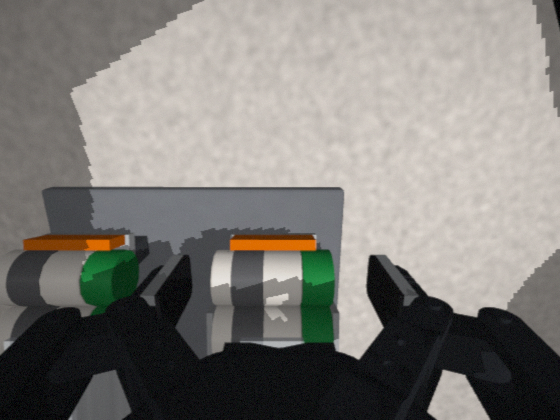

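Emit:
move_arm(
  linear=[
    [0.001, -0.001, 0],
    [0, 0, 0],
    [0, 0, 0],
    [0, 0, 0],
    [0, 0, 0],
    [0, 0, 0],
  ],
  twist=[
    [0, 0, 0],
    [0, 0, 0],
    [0, 0, 0],
    [0, 0, 0],
    [0, 0, 0],
    [0, 0, 0],
  ],
  grip=0.3,
  force=50,
)

```text
time: 6.25
eef_pos: [0.4403, -0.2608, 0.0462]
tcp_rot: [0.118, 0.993, 0.002, -0.003]
contact_force: [0.0, 0.2, -0.9]
opening: 0.624
```

Emit:
move_arm(
  linear=[
    [0, 0, 0.008],
    [0, 0, 0.015],
    [0, 0, 0.025],
    [0, 0, 0.03],
    [0, 0, 0.03],
    [0, 0, 0.025],
    [0, 0, 0.015],
    [0, 0, 0.008],
    [0, 0, 0],
  ],
  twist=[
    [0, 0, 0],
    [0, 0, 0],
    [0, 0, 0],
    [0, 0, 0],
    [0, 0, 0],
    [0, 0, 0],
    [0, 0, 0],
    [0, 0, 0],
    [0, 0, 0],
  ],
  force=60,
)

```text
time: 7.0
eef_pos: [0.4379, -0.2584, 0.2122]
tcp_rot: [0.118, 0.993, 0.002, -0.003]
contact_force: [0.6, -0.9, -0.2]
opening: 0.623
```

```bash
python3 -c "
from h import *
to(.589,.018,.2,85)
c=cam('wrist');cv2.imwrite('pics/w10.png',c['img'])"
```

```text
same dp [ 0.1511  0.2764 -0.0122] rot [-0.25 -0.33  8.52]
flip dp [ 0.1511  0.2764 -0.0122] rot [  -0.5     0.38 -171.47]
yaw 76.48 q [-0.73 -0.06  2.   -0.    1.2  -2.07] t 7.0 open 0.6226787910302082 F [ 0.6 -0.9 -0.2]
```

View pics/w10.png

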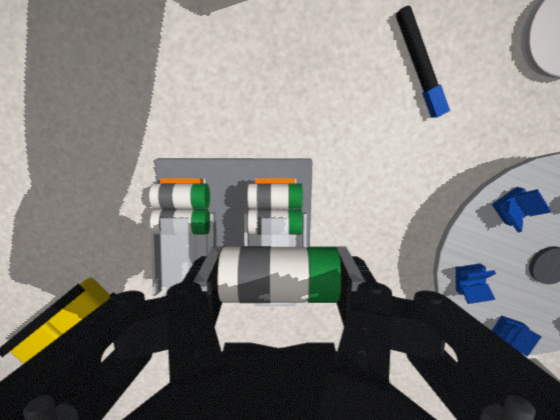

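Emit:
move_arm(
  linear=[
    [0.003, 0.008, 0.003],
    [0.006, 0.018, 0.006],
    [0.009, 0.029, 0.008],
    [0.009, 0.029, 0.008],
    [0.009, 0.029, 0.008],
    [0.009, 0.029, 0.008],
    [0.009, 0.029, 0.008],
    [0.006, 0.018, 0.003],
    [0.003, 0.008, 0],
    [0, 0, 0],
    [0, 0, 0],
  ],
  twist=[
    [0, 0, 1],
    [0, 0, 1],
    [0, 0, 1],
    [0, 0, 1],
    [0, 0, 1],
    [0, 0, 1],
    [0, 0, 1],
    [0, 0, 1],
    [0, 0, 0],
    [0, 0, 0],
    [0, 0, 0],
  ],
)

```text
time: 7.97
eef_pos: [0.4944, -0.0449, 0.2474]
tcp_rot: [0.043, 0.999, 0.009, -0.019]
contact_force: [-0.9, 0.2, -0.9]
opening: 0.622
```

```bash
python3 -c "
from h import *
to(.582,-.072,.12,85.4)
c=cam('wrist');cv2.imwrite('pics/w11.png',c['img'])"
```

```text
same dp [ 0.0876 -0.0271 -0.1274] rot [-1.14 -2.14  0.32]
flip dp [ 0.0876 -0.0271 -0.1274] rot [  -3.35    1.79 -179.64]
yaw 85.06 q [-0.3  -0.1   1.98  0.01  1.31 -1.79] t 7.9667 open 0.6222374347017816 F [-0.9  0.2 -0.9]
```

View pics/w11.png

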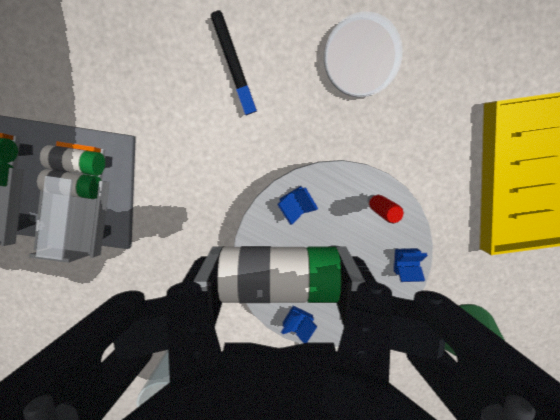

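```bash
cat > wheel.py <<'E'
from h import *
from scipy.optimize import least_squares
def wheel(c):
    P=pts(c);H=hsv(c);ok=c['depth']>0
    near=ok&(np.hypot(P[...,0]-.589,P[...,1]-.018)<.15)
    m=(cv2.inRange(H,(105,120,30),(128,255,255))>0)&near
    A=[];obs=[]
    for ce,s,l in blobs(m,25):
        p=P[l];p=p[(p[:,2]>.05)&(p[:,2]<.075)]
        if len(p)<15: continue
        r=cv2.minAreaRect(p[:,:2].astype(np.float32));ctr=np.array(r[0]);
        print('cr',ce.round(1),'rect',ctr.round(4),np.round(r[1],4),r[2],'zmax',p[:,2].max().round(4));obs.append(ctr)
    r=(cv2.inRange(H,(0,140,50),(7,255,255))>0)&near
    for ce,s,l in blobs(r,8):
        p=P[l];t=p[p[:,2]>.108];print('knob',ce.round(1),np.median(p,0).round(4),'top',t.mean(0).round(4),len(t))
    d=near&(abs(P[...,2]-.045)<.004);q=P[d]
    rr=np.hypot(q[:,0]-.589,q[:,1]-.018)
    # fit rim from hull
    h=cv2.convexHull(q[:,:2].astype(np.float32))[:,0];h=h[abs(np.hypot(*(h-[.589,.018]).T)-.125)<.006]
    f=least_squares(lambda v:np.hypot(*(h-v[:2]).T)-.125,[.589,.018],loss='soft_l1',f_scale=.001);print('centre',f.x.round(4),len(h),np.abs(f.fun).mean())
    C=f.x
    for o in obs: print('ang',np.degrees(np.arctan2(o[1]-C[1],o[0]-C[0])).round(1),'r',np.hypot(*(o-C)).round(4))
E
python3 -c "
from wheel import *
wheel(cam('wrist'))"
```

```text
cr [296.4 204.1] rect [ 0.509  -0.0215] [0.0282 0.0357] 26.62220001220703 zmax 0.0732
cr [409.2 264.7] rect [0.5947 0.1085] [0.0293 0.0364] 86.16839599609375 zmax 0.0732
cr [299.5 324.1] rect [ 0.6643 -0.0309] [0.0369 0.0289] 55.730525970458984 zmax 0.0726
knob [386.9 208.8] [0.5108 0.0642 0.1112] top [0.5131 0.0669 0.1139] 299
centre [0.5898 0.019 ] 60 0.0006670977561822756
ang -153.4 r 0.0904
ang 86.9 r 0.0897
ang -33.8 r 0.0897
```

Emit:
move_arm(
  linear=[
    [0.006, -0.002, -0.005],
    [0.012, -0.004, -0.015],
    [0.018, -0.005, -0.022],
    [0.02, -0.006, -0.025],
    [0.018, -0.005, -0.022],
    [0.01, -0.003, -0.012],
    [0.005, -0.001, -0.006],
    [0, 0, 0],
    [0, 0, 0],
    [0, 0, 0],
  ],
  twist=[
    [-0.3, -0.5, 0.3],
    [-0.3, -0.5, 0.3],
    [-0.3, -0.5, 0.3],
    [-0.2, -0.5, 0.3],
    [0, 0, 0],
    [0, 0, 0],
    [0, 0, 0],
    [0, 0, 0],
    [0, 0, 0],
    [0, 0, 0],
  ],
)

```text
time: 8.9
eef_pos: [0.5859, -0.0845, 0.1322]
tcp_rot: [0.04, 0.999, -0.002, 0.001]
contact_force: [-0.5, -0.1, -0.1]
opening: 0.616
```

```bash
python3 -c "
from h import *
to(.5838,-.0711,.064,86.5)"
```

```text
same dp [-0.0021  0.0134 -0.0682] rot [0.25 0.09 1.11]
flip dp [-0.0021  0.0134 -0.0682] rot [ 1.4000e-01 -3.8000e-01 -1.7889e+02]
yaw 85.39 q [-0.31  0.21  1.87 -0.    1.05 -1.8 ] t 8.9 open 0.6162504573488371 F [-0.5 -0.1 -0.1]
```

Emit:
move_arm(
  linear=[
    [-0.001, 0.006, 0],
    [-0.001, 0.005, -0.005],
    [0, 0.002, -0.012],
    [0, 0, -0.015],
    [0, 0, -0.01],
    [0, 0, -0.005],
    [0, 0, 0],
    [0, 0, 0],
  ],
  twist=[
    [0, 0, 0.6],
    [0, 0, 0.5],
    [0, 0, 0],
    [0, 0, 0],
    [0, 0, 0],
    [0, 0, 0],
    [0, 0, 0],
    [0, 0, 0],
  ],
)

```text
time: 9.57
eef_pos: [0.5839, -0.0686, 0.0867]
tcp_rot: [0.028, 1.0, -0.003, 0.005]
contact_force: [-0.1, -0.5, 0.1]
opening: 0.621
```

```bash
python3 -c "
from h import *
to(.5838,-.0711,.064,86.5)
c=cam('wrist');cv2.imwrite('pics/w12.png',c['img'])"
```

```text
same dp [-0.0001 -0.0025 -0.0227] rot [ 0.38  0.58 -0.24]
flip dp [-0.0001 -0.0025 -0.0227] rot [ -0.91   0.59 179.76]
yaw 86.74 q [-0.29  0.26  1.91 -0.    0.96 -1.8 ] t 9.5667 open 0.6212255451394478 F [-0.1 -0.5  0.1]
```

View pics/w12.png

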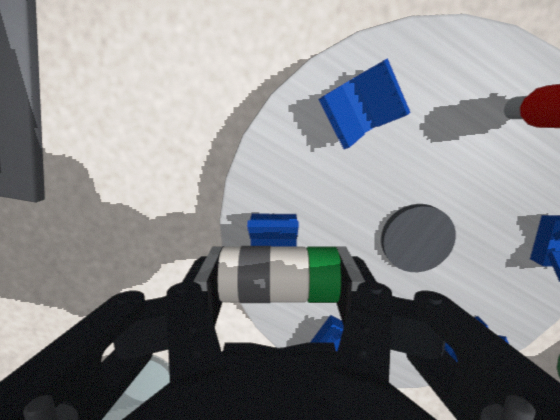

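Emit:
move_arm(
  linear=[
    [0, -0.0025, -0.005],
    [0, 0, -0.007],
    [0, 0, -0.006],
    [0, 0, -0.004],
    [0, 0, 0],
    [0, 0, 0],
  ],
  twist=[
    [0.2, 0.3, 0],
    [0.2, 0.3, 0],
    [0, 0, 0],
    [0, 0, 0],
    [0, 0, 0],
    [0, 0, 0],
  ],
)

```text
time: 10.12
eef_pos: [0.5852, -0.0722, 0.0644]
tcp_rot: [0.029, 1.0, 0.0, 0.001]
contact_force: [-1.0, 1.0, 4.5]
opening: 0.618
```

```bash
python3 -c "
from h import *
to(.5838,-.0711,.064,86.5)"
```

```text
same dp [-0.0014  0.0011 -0.0004] rot [-0.01  0.1  -0.2 ]
flip dp [-0.0014  0.0011 -0.0004] rot [-1.500e-01 -2.000e-02  1.798e+02]
yaw 86.7 q [-0.3   0.3   1.9   0.    0.93 -1.81] t 10.1167 open 0.6182895641397296 F [-1.   1.   4.5]
```

Emit:
move_arm(
  linear=[
    [0, 0, 0],
    [0, 0, 0],
    [0, 0, 0],
    [0, 0, 0],
    [0, 0, 0.008],
    [0, 0, 0.02],
    [0, 0, 0.03],
    [0, 0, 0.03],
    [0, 0, 0.03],
    [0, 0, 0.02],
    [0, 0, 0.01],
    [0, 0, 0],
  ],
  twist=[
    [0, 0, 0],
    [0, 0, 0],
    [0, 0, 0],
    [0, 0, 0],
    [0, 0, 0],
    [0, 0, 0],
    [0, 0, 0],
    [0, 0, 0],
    [0, 0, 0],
    [0, 0, 0],
    [0, 0, 0],
    [0, 0, 0],
  ],
  grip=0.85,
)

```text
time: 11.12
eef_pos: [0.5831, -0.0714, 0.2225]
tcp_rot: [0.029, 1.0, 0.0, 0.001]
contact_force: [0.6, -0.9, 0.3]
opening: 0.855
```

```bash
python3 -c "
from h import *
to(.4397,-.260,.1,77)
c=cam('wrist');cv2.imwrite('pics/w13.png',c['img'])"
```

```text
same dp [-0.1434 -0.1886 -0.1225] rot [ 0.01  0.11 -9.72]
flip dp [-0.1434 -0.1886 -0.1225] rot [-1.7000e-01  1.0000e-02  1.7028e+02]
yaw 86.72 q [-0.29  0.11  1.81  0.    1.22 -1.81] t 11.1167 open 0.8546390220467801 F [ 0.6 -0.9  0.3]
```

View pics/w13.png

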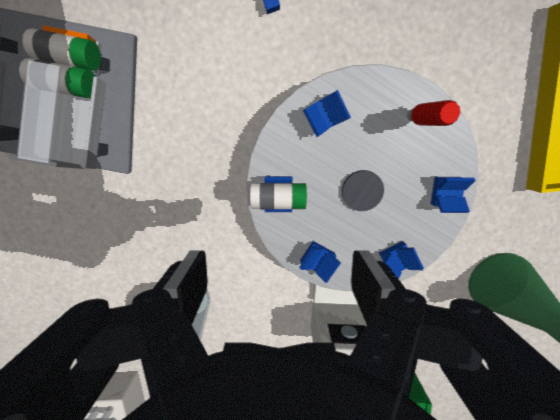

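```bash
python3 -c "
from wheel import *
wheel(cam('wrist'))"
```

```text
cr [326.3 113.4] rect [ 0.5091 -0.0212] [0.0275 0.036 ] 26.276721954345703 zmax 0.0739
cr [277.4 180.4] rect [ 0.5694 -0.0702] [0.0267 0.0057] 87.2004623413086 zmax 0.0734
cr [450.8 194.3] rect [0.5944 0.1082] [0.0291 0.0351] 86.95726013183594 zmax 0.0733
cr [278. 211.] rect [ 0.6004 -0.0716] [0.0264 0.0035] 86.22401428222656 zmax 0.073
cr [319.6 261.8] rect [ 0.6644 -0.0309] [0.0366 0.0282] 56.106807708740234 zmax 0.0729
cr [400.9 259.4] rect [0.6695 0.0596] [0.0292 0.0343] 27.126001358032227 zmax 0.0733
knob [437.  113.6] [0.5146 0.0621 0.1115] top [0.5146 0.0663 0.1139] 503
centre [0.5898 0.0192] 72 0.0006230184816310857
ang -153.4 r 0.0903
ang -102.9 r 0.0917
ang 87.0 r 0.0891
ang -83.3 r 0.0914
ang -33.9 r 0.0899
ang 26.9 r 0.0894
```

Emit:
move_arm(
  linear=[
    [-0.006, -0.008, 0],
    [-0.014, -0.018, -0.004],
    [-0.022, -0.028, -0.012],
    [-0.024, -0.031, -0.016],
    [-0.024, -0.031, -0.016],
    [-0.022, -0.028, -0.012],
    [-0.012, -0.016, -0.004],
    [-0.006, -0.008, 0],
    [0, 0, 0],
    [0, 0, 0],
  ],
  twist=[
    [0, 0, -1.6],
    [0, 0, -1.6],
    [0, 0, -1.6],
    [0, 0, -1.6],
    [0, 0, -1.6],
    [0, 0, -1.6],
    [0, 0, 0],
    [0, 0, 0],
    [0, 0, 0],
    [0, 0, 0],
  ],
  grip=1.0,
)

```text
time: 12.05
eef_pos: [0.4331, -0.2383, 0.1327]
tcp_rot: [0.121, 0.992, 0.009, -0.017]
contact_force: [0.2, 0.7, 0.3]
opening: 1.0
```

```bash
python3 -c "
from h import *
to(.4397,-.260,.047,77)
c=cam('wrist');cv2.imwrite('pics/w14.png',c['img'])"
```

```text
same dp [ 0.0066 -0.0217 -0.0857] rot [-1.27 -1.85  0.93]
flip dp [ 0.0066 -0.0217 -0.0857] rot [  -2.89    1.99 -179.04]
yaw 76.06 q [-0.71  0.03  2.08 -0.    1.08 -2.03] t 12.05 open 1.0003142813033432 F [0.2 0.7 0.3]
```

View pics/w14.png

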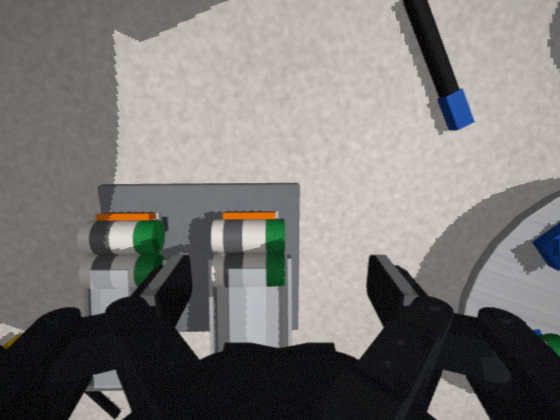

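Emit:
move_arm(
  linear=[
    [0.002, -0.007, 0],
    [0.003, -0.009, 0],
    [0.001, -0.004, -0.005],
    [0, 0, -0.01],
    [0, 0, -0.012],
    [0, 0, -0.01],
    [0, 0, -0.005],
    [0, 0, 0],
  ],
  twist=[
    [-0.4, -0.6, 0.3],
    [-0.5, -0.7, 0.4],
    [-0.4, -0.5, 0.2],
    [0, 0, 0],
    [0, 0, 0],
    [0, 0, 0],
    [0, 0, 0],
    [0, 0, 0],
  ],
)

```text
time: 12.77
eef_pos: [0.4428, -0.2576, 0.0869]
tcp_rot: [0.109, 0.994, -0.002, 0.002]
contact_force: [-1.0, -0.0, -0.9]
opening: 1.004
```

```bash
python3 -c "
from h import *
to(.4397,-.260,.047,77)"
```

```text
same dp [-0.0031 -0.0024 -0.0399] rot [ 0.23  0.23 -0.46]
flip dp [-0.0031 -0.0024 -0.0399] rot [ -0.37   0.36 179.54]
yaw 77.46 q [-0.72  0.11  2.09 -0.    0.94 -2.08] t 12.7667 open 1.0040908298327782 F [-1.  -0.  -0.9]
```

Emit:
move_arm(
  linear=[
    [-0.002, -0.002, -0.006],
    [-0.001, 0, -0.01],
    [0, 0, -0.011],
    [0, 0, -0.008],
    [0, 0, -0.004],
    [0, 0, 0],
    [0, 0, 0],
  ],
  twist=[
    [0.2, 0.2, -0.4],
    [0, 0, 0],
    [0, 0, 0],
    [0, 0, 0],
    [0, 0, 0],
    [0, 0, 0],
    [0, 0, 0],
  ],
)

```text
time: 13.35
eef_pos: [0.4394, -0.2592, 0.0432]
tcp_rot: [0.113, 0.994, 0.0, -0.0]
contact_force: [0.8, -0.1, -0.4]
opening: 1.0
```

Emit:
move_arm(
  linear=[
    [0, 0, 0],
    [0, 0, 0],
    [0, 0, 0],
    [0, 0, 0],
    [0, 0, 0],
    [0, 0, 0],
  ],
  twist=[
    [0, 0, 0],
    [0, 0, 0],
    [0, 0, 0],
    [0, 0, 0],
    [0, 0, 0],
    [0, 0, 0],
  ],
  grip=0.3,
  force=60,
)

```text
time: 13.85
eef_pos: [0.4407, -0.2603, 0.0453]
tcp_rot: [0.113, 0.994, -0.001, 0.001]
contact_force: [0.2, 0.4, -1.0]
opening: 0.621
```

Emit:
move_arm(
  linear=[
    [0, 0, 0.008],
    [0, 0, 0.016],
    [0, 0, 0.026],
    [0, 0, 0.03],
    [0.002, 0.005, 0.03],
    [0.005, 0.012, 0.02],
    [0.01, 0.024, 0.012],
    [0.013, 0.032, 0.004],
    [0.015, 0.035, 0],
    [0.015, 0.035, 0],
    [0.015, 0.035, 0],
    [0.015, 0.035, 0],
    [0.015, 0.035, 0],
    [0.015, 0.035, 0],
    [0.013, 0.032, 0],
    [0.01, 0.024, 0],
    [0.006, 0.014, 0],
    [0.003, 0.007, 0],
    [0, 0, 0],
    [0, 0, 0],
  ],
  twist=[
    [0, 0, 0],
    [0, 0, 0],
    [0, 0, 0],
    [0, 0, 0],
    [0, 0, 0],
    [0, 0, 1],
    [0, 0, 1],
    [0, 0, 1],
    [0, 0, 1],
    [0, 0, 1],
    [0, 0, 1],
    [0, 0, 1],
    [0, 0, 1],
    [0, 0, 0],
    [0, 0, 0],
    [0, 0, 0],
    [0, 0, 0],
    [0, 0, 0],
    [0, 0, 0],
    [0, 0, 0],
  ],
)

```text
time: 15.52
eef_pos: [0.595, 0.1196, 0.2127]
tcp_rot: [0.041, 0.999, -0.002, 0.009]
contact_force: [-0.5, 0.5, -0.1]
opening: 0.62
```

```bash
python3 -c "
from h import *
to(.5948,.1085,.064,86.5)"
```

```text
same dp [-0.0002 -0.0111 -0.1487] rot [0.26 1.02 1.24]
flip dp [-0.0002 -0.0111 -0.1487] rot [   1.59   -0.41 -178.75]
yaw 85.26 q [ 0.03  0.15  1.78 -0.01  1.19 -1.45] t 15.5167 open 0.6204690661378103 F [-0.5  0.5 -0.1]
```

Emit:
move_arm(
  linear=[
    [0, -0.004, -0.004],
    [0, -0.005, -0.012],
    [0, -0.002, -0.022],
    [0, 0, -0.026],
    [0, 0, -0.026],
    [0, 0, -0.018],
    [0, 0, -0.01],
    [0, 0, -0.004],
    [0, 0, 0],
  ],
  twist=[
    [0.1, 0.3, 0.4],
    [0.1, 0.4, 0.4],
    [0.1, 0.3, 0.4],
    [0, 0, 0],
    [0, 0, 0],
    [0, 0, 0],
    [0, 0, 0],
    [0, 0, 0],
    [0, 0, 0],
  ],
)

```text
time: 16.27
eef_pos: [0.5915, 0.0945, 0.0826]
tcp_rot: [0.036, 0.999, -0.001, -0.002]
contact_force: [0.7, -0.4, -0.0]
opening: 0.622
```

```bash
python3 -c "
from h import *
to(.5948,.1085,.064,86.5)
c=cam('wrist');cv2.imwrite('pics/w15.png',c['img'])"
```

```text
same dp [ 0.0033  0.014  -0.0186] rot [ 0.07 -0.21  0.63]
flip dp [ 0.0033  0.014  -0.0186] rot [-3.2000e-01 -1.2000e-01 -1.7937e+02]
yaw 85.87 q [-0.01  0.3   1.87 -0.    0.98 -1.51] t 16.2667 open 0.6221271274295044 F [ 0.7 -0.4 -0. ]
```

View pics/w15.png

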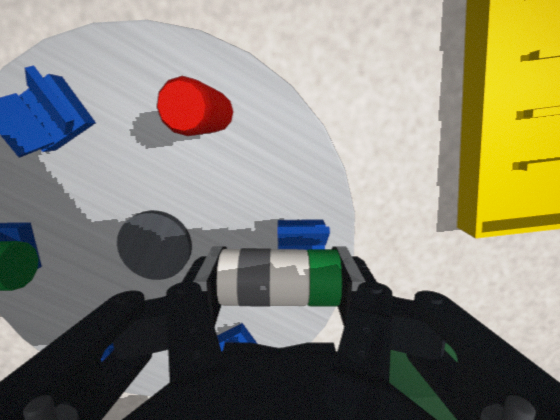

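Emit:
move_arm(
  linear=[
    [0.001, 0.004, 0],
    [0.001, 0.006, 0],
    [0.001, 0.003, -0.004],
    [0, 0, -0.005],
    [0, 0, -0.005],
    [0, 0, 0],
    [0, 0, 0],
  ],
  twist=[
    [0, 0, 0.3],
    [0, 0, 0.3],
    [0, 0, 0],
    [0, 0, 0],
    [0, 0, 0],
    [0, 0, 0],
    [0, 0, 0],
  ],
)

```text
time: 16.9
eef_pos: [0.5996, 0.1095, 0.0744]
tcp_rot: [0.03, 1.0, -0.0, 0.005]
contact_force: [-0.4, 0.9, -0.2]
opening: 0.621
```

```bash
python3 -c "
from h import *
to(.5948,.1085,.064,86.5)"
```

```text
same dp [-0.0048 -0.001  -0.0104] rot [ 0.06  0.52 -0.11]
flip dp [-0.0048 -0.001  -0.0104] rot [-8.2000e-01  1.0000e-01  1.7989e+02]
yaw 86.61 q [ 0.01  0.32  1.86 -0.    0.95 -1.5 ] t 16.9 open 0.6209489256629738 F [-0.4  0.9 -0.2]
```

Emit:
move_arm(
  linear=[
    [-0.002, 0, 0],
    [-0.002, -0.001, 0],
    [-0.001, 0, -0.003],
    [0, 0, -0.004],
    [0, 0, -0.003],
    [0, 0, 0],
    [0, 0, 0],
  ],
  twist=[
    [0, 0.3, 0],
    [0, 0.2, 0],
    [0, 0, 0],
    [0, 0, 0],
    [0, 0, 0],
    [0, 0, 0],
    [0, 0, 0],
  ],
)

```text
time: 17.48
eef_pos: [0.5941, 0.1082, 0.0636]
tcp_rot: [0.03, 1.0, -0.001, 0.0]
contact_force: [0.8, 1.2, 0.3]
opening: 0.623
```

```bash
python3 -c "
from h import *
to(.5948,.1085,.064,86.5)"
```

```text
same dp [0.0007 0.0003 0.0004] rot [ 0.07  0.   -0.1 ]
flip dp [0.0007 0.0003 0.0004] rot [-0.000e+00  1.000e-01  1.799e+02]
yaw 86.6 q [ 0.01  0.33  1.87 -0.    0.94 -1.5 ] t 17.4833 open 0.6225906618875756 F [0.8 1.2 0.3]
```

Emit:
move_arm(
  linear=[
    [0, 0, -0.001],
    [0, 0, 0],
    [0, 0, 0],
    [0, 0, 0],
    [0, 0, 0.008],
    [0, 0, 0.018],
    [0, 0, 0.028],
    [0, 0, 0.03],
    [0, 0, 0.025],
    [0, 0, 0.012],
    [0, 0, 0.005],
    [0, 0, 0],
  ],
  twist=[
    [0, 0, 0],
    [0, 0, 0],
    [0, 0, 0],
    [0, 0, 0],
    [0, 0, 0],
    [0, 0, 0],
    [0, 0, 0],
    [0, 0, 0],
    [0, 0, 0],
    [0, 0, 0],
    [0, 0, 0],
    [0, 0, 0],
  ],
  grip=0.85,
)

```text
time: 18.48
eef_pos: [0.5919, 0.1081, 0.1957]
tcp_rot: [0.03, 1.0, -0.001, -0.001]
contact_force: [-0.6, -0.2, -0.3]
opening: 0.852
```

```bash
python3 -c "
from h import *
to(.4397,-.260,.12,77)
c=cam('wrist');cv2.imwrite('pics/w16.png',c['img'])"
```

```text
same dp [-0.1522 -0.3681 -0.0757] rot [ 0.06 -0.14 -9.6 ]
flip dp [-0.1522 -0.3681 -0.0757] rot [2.100e-01 9.000e-02 1.704e+02]
yaw 86.6 q [ 0.01  0.17  1.8  -0.    1.18 -1.5 ] t 18.4833 open 0.8523089325600278 F [-0.6 -0.2 -0.3]
```

View pics/w16.png

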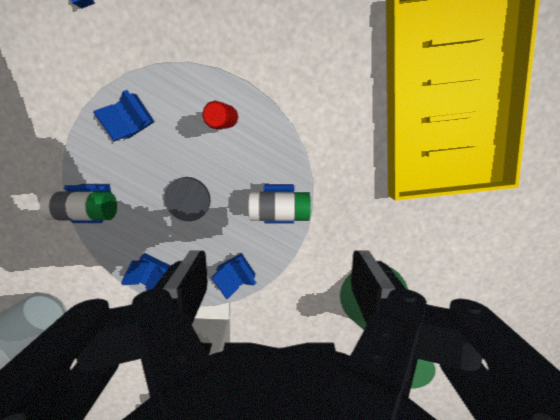

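Emit:
move_arm(
  linear=[
    [-0.003, -0.008, 0],
    [-0.007, -0.016, 0],
    [-0.011, -0.027, 0],
    [-0.014, -0.034, 0],
    [-0.015, -0.036, 0],
    [-0.015, -0.036, 0],
    [-0.015, -0.036, 0],
    [-0.015, -0.036, 0],
    [-0.015, -0.036, -0.005],
    [-0.014, -0.034, -0.012],
    [-0.011, -0.027, -0.018],
    [-0.008, -0.02, -0.018],
    [-0.005, -0.012, -0.012],
    [-0.002, -0.005, -0.006],
    [0, 0, 0],
    [0, 0, 0],
  ],
  twist=[
    [0, 0, 0],
    [0, 0, -1],
    [0, 0, -1],
    [0, 0, -1],
    [0, 0, -1],
    [0, 0, -1],
    [0, 0, -1],
    [0, 0, -1],
    [0, 0, -1],
    [0, 0, -1],
    [0, 0, -0.6],
    [0, 0, 0],
    [0, 0, 0],
    [0, 0, 0],
    [0, 0, 0],
    [0, 0, 0],
  ],
  grip=1.0,
)

```text
time: 19.87
eef_pos: [0.4125, -0.2665, 0.0926]
tcp_rot: [0.117, 0.993, 0.008, -0.024]
contact_force: [-0.3, 1.0, 0.2]
opening: 1.0
```

```bash
python3 -c "
from h import *
to(.4397,-.260,.047,77)"
```

```text
same dp [ 0.0272  0.0065 -0.0456] rot [-1.2  -2.58  0.43]
flip dp [ 0.0272  0.0065 -0.0456] rot [  -4.05    1.88 -179.52]
yaw 76.56 q [-0.77  0.09  2.1  -0.02  1.   -2.1 ] t 19.8667 open 1.0000178461294795 F [-0.3  1.   0.2]
```

Emit:
move_arm(
  linear=[
    [0.006, 0.001, 0],
    [0.01, 0.003, 0],
    [0.008, 0.002, 0],
    [0.003, 0, -0.004],
    [0, 0, -0.006],
    [0, 0, -0.005],
    [0, 0, 0],
    [0, 0, 0],
  ],
  twist=[
    [-0.3, -0.6, 0.2],
    [-0.4, -0.9, 0.2],
    [-0.4, -0.8, 0],
    [-0.1, -0.3, 0],
    [0, 0, 0],
    [0, 0, 0],
    [0, 0, 0],
    [0, 0, 0],
  ],
)

```text
time: 20.53
eef_pos: [0.4462, -0.2558, 0.0788]
tcp_rot: [0.109, 0.994, -0.002, 0.005]
contact_force: [-0.1, 0.3, 0.5]
opening: 1.002
```

```bash
python3 -c "
from h import *
to(.4397,-.260,.047,77)
c=cam('wrist');cv2.imwrite('pics/w17.png',c['img'])"
```

```text
same dp [-0.0065 -0.0042 -0.0318] rot [ 0.26  0.54 -0.51]
flip dp [-0.0065 -0.0042 -0.0318] rot [ -0.84   0.41 179.49]
yaw 77.51 q [-0.72  0.13  2.09  0.    0.92 -2.07] t 20.5333 open 1.001662202790303 F [-0.1  0.3  0.5]
```

View pics/w17.png

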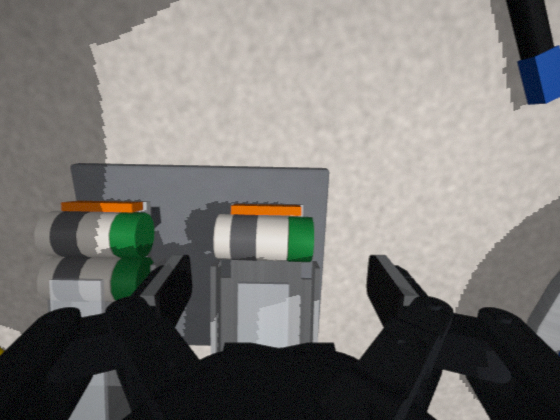

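Last vial of track a is at the stop (265,238); fingers straddle it. Correct, go down, close.

Emit:
move_arm(
  linear=[
    [-0.003, -0.002, 0],
    [-0.003, -0.002, -0.005],
    [0, 0, -0.009],
    [0, 0, -0.009],
    [0, 0, -0.006],
    [0, 0, -0.002],
    [0, 0, 0],
  ],
  twist=[
    [0.1, 0.2, -0.3],
    [0.1, 0.2, -0.2],
    [0, 0, 0],
    [0, 0, 0],
    [0, 0, 0],
    [0, 0, 0],
    [0, 0, 0],
  ],
)

```text
time: 21.17
eef_pos: [0.4383, -0.2608, 0.0441]
tcp_rot: [0.115, 0.993, 0.0, 0.0]
contact_force: [0.5, 0.4, -0.1]
opening: 0.999
```

```bash
python3 -c "
from h import *
to(.4397,-.260,.047,77)"
```

```text
same dp [0.0014 0.0008 0.0029] rot [-0.    0.03  0.17]
flip dp [0.0014 0.0008 0.0029] rot [ 5.0000e-02  0.0000e+00 -1.7983e+02]
yaw 76.83 q [-0.74  0.18  2.1   0.    0.86 -2.08] t 21.1667 open 0.9990264681650883 F [ 0.5  0.4 -0.1]
```

Emit:
move_arm(
  linear=[
    [0, 0, 0],
    [0, 0, 0],
    [0, 0, 0],
    [0, 0, 0],
    [0, 0, 0],
    [0, 0, 0],
  ],
  twist=[
    [0, 0, 0],
    [0, 0, 0],
    [0, 0, 0],
    [0, 0, 0],
    [0, 0, 0],
    [0, 0, 0],
  ],
  grip=0.3,
  force=60,
)

```text
time: 21.67
eef_pos: [0.4389, -0.2611, 0.0446]
tcp_rot: [0.114, 0.993, -0.0, 0.001]
contact_force: [0.6, -0.1, -1.0]
opening: 0.624
```

Emit:
move_arm(
  linear=[
    [0, 0, 0.008],
    [0, 0, 0.016],
    [0, 0, 0.026],
    [0, 0, 0.03],
    [0.001, 0.004, 0.028],
    [0.003, 0.009, 0.018],
    [0.005, 0.016, 0.008],
    [0.008, 0.027, 0],
    [0.009, 0.03, 0],
    [0.009, 0.03, 0],
    [0.009, 0.03, 0],
    [0.009, 0.03, 0],
    [0.007, 0.025, 0],
    [0.005, 0.018, 0],
    [0.003, 0.01, 0],
    [0.001, 0.005, 0],
    [0, 0, 0],
    [0, 0, 0],
  ],
  twist=[
    [0, 0, 0],
    [0, 0, 0],
    [0, 0, 0],
    [0, 0, 0],
    [0, 0, -1],
    [0, 0, -3],
    [0, 0, -5],
    [0, 0, -6],
    [0, 0, -6],
    [0, 0, -6],
    [0, 0, -6],
    [0, 0, -6],
    [0, 0, -5],
    [0, 0, -3],
    [0, 0, -2],
    [0, 0, -1],
    [0, 0, 0],
    [0, 0, 0],
  ],
)

```text
time: 23.17
eef_pos: [0.5081, -0.0141, 0.198]
tcp_rot: [0.543, 0.84, 0.0, 0.008]
contact_force: [-0.5, -0.9, -0.4]
opening: 0.626
```

```bash
python3 -c "
from h import *
to(.5088,-.0215,.063,26.5)"
```

```text
same dp [ 0.0007 -0.0074 -0.135 ] rot [0.43 0.8  2.28]
flip dp [ 0.0007 -0.0074 -0.135 ] rot [   1.24   -0.66 -177.71]
yaw 24.22 q [-0.23 -0.05  2.03 -0.    1.15 -0.65] t 23.1667 open 0.6255547083284472 F [-0.5 -0.9 -0.4]
```

Emit:
move_arm(
  linear=[
    [0, -0.002, -0.004],
    [0, -0.003, -0.012],
    [0, 0, -0.022],
    [0, 0, -0.024],
    [0, 0, -0.02],
    [0, 0, -0.012],
    [0, 0, -0.006],
    [0, 0, 0],
    [0, 0, 0],
  ],
  twist=[
    [0.2, 0.3, 0.8],
    [0.2, 0.3, 0.8],
    [0, 0.2, 0.7],
    [0, 0, 0],
    [0, 0, 0],
    [0, 0, 0],
    [0, 0, 0],
    [0, 0, 0],
    [0, 0, 0],
  ],
)

```text
time: 23.92
eef_pos: [0.5057, -0.0262, 0.0903]
tcp_rot: [0.525, 0.851, -0.001, -0.001]
contact_force: [0.3, 0.5, -0.3]
opening: 0.625
```

```bash
python3 -c "
from h import *
to(.5088,-.0215,.063,26.5)
c=cam('wrist');cv2.imwrite('pics/w18.png',c['img'])"
```

```text
same dp [ 0.0031  0.0047 -0.0273] rot [ 0.01 -0.17 -0.11]
flip dp [ 0.0031  0.0047 -0.0273] rot [2.6000e-01 2.0000e-02 1.7989e+02]
yaw 26.61 q [-0.25  0.1   2.09 -0.    0.95 -0.72] t 23.9167 open 0.6250710124344421 F [ 0.3  0.5 -0.3]
```

View pics/w18.png

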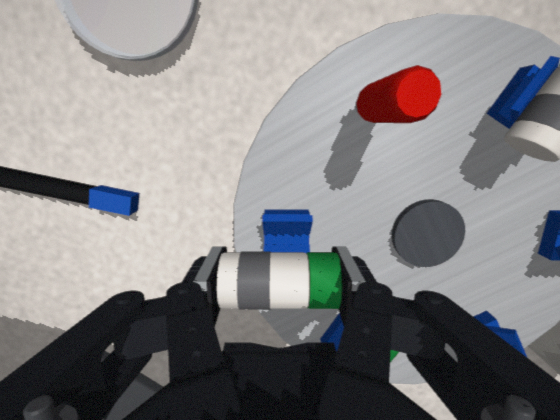

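Emit:
move_arm(
  linear=[
    [0.001, 0.002, 0],
    [0.002, 0.002, -0.003],
    [0, 0, -0.006],
    [0, 0, -0.005],
    [0, 0, -0.002],
    [0, 0, 0],
    [0, 0, 0],
  ],
  twist=[
    [0, -0.1, 0],
    [0, 0, 0],
    [0, 0, 0],
    [0, 0, 0],
    [0, 0, 0],
    [0, 0, 0],
    [0, 0, 0],
  ],
)

```text
time: 24.55
eef_pos: [0.5121, -0.0224, 0.077]
tcp_rot: [0.525, 0.851, 0.001, 0.004]
contact_force: [-0.6, 0.9, -0.6]
opening: 0.623
```

```bash
python3 -c "
from h import *
to(.5088,-.0215,.063,26.5)"
```

```text
same dp [-0.0033  0.0009 -0.014 ] rot [ 0.13  0.43 -0.16]
flip dp [-0.0033  0.0009 -0.014 ] rot [ -0.67   0.21 179.83]
yaw 26.67 q [-0.24  0.13  2.09 -0.    0.92 -0.71] t 24.55 open 0.6234521209903774 F [-0.6  0.9 -0.6]
```

Emit:
move_arm(
  linear=[
    [-0.002, 0, 0],
    [-0.002, 0.001, -0.002],
    [0, 0, -0.005],
    [0, 0, -0.005],
    [0, 0, -0.002],
    [0, 0, 0],
    [0, 0, 0],
  ],
  twist=[
    [0, 0.3, 0],
    [0, 0.1, 0],
    [0, 0, 0],
    [0, 0, 0],
    [0, 0, 0],
    [0, 0, 0],
    [0, 0, 0],
  ],
)

```text
time: 25.13
eef_pos: [0.5083, -0.0215, 0.0622]
tcp_rot: [0.525, 0.851, -0.001, 0.001]
contact_force: [-0.3, -0.4, 1.5]
opening: 0.619
```

```bash
python3 -c "
from h import *
to(.5088,-.0215,.063,26.5)"
```

```text
same dp [0.0005 0.     0.0008] rot [ 0.17  0.08 -0.18]
flip dp [0.0005 0.     0.0008] rot [-1.3000e-01  2.7000e-01  1.7982e+02]
yaw 26.68 q [-0.24  0.15  2.1  -0.    0.89 -0.7 ] t 25.1333 open 0.6190875561854351 F [-0.3 -0.4  1.5]
```

Seated. Release, lift.

Emit:
move_arm(
  linear=[
    [0, 0, 0],
    [0, 0, 0],
    [0, 0, 0],
    [0, 0, 0],
    [0, 0, 0.008],
    [0, 0, 0.018],
    [0, 0, 0.028],
    [0, 0, 0.03],
    [0, 0, 0.025],
    [0, 0, 0.012],
    [0, 0, 0.005],
    [0, 0, 0],
  ],
  twist=[
    [0, 0, 0],
    [0, 0, 0],
    [0, 0, 0],
    [0, 0, 0],
    [0, 0, 0],
    [0, 0, 0],
    [0, 0, 0],
    [0, 0, 0],
    [0, 0, 0],
    [0, 0, 0],
    [0, 0, 0],
    [0, 0, 0],
  ],
  grip=0.85,
)

```text
time: 26.13
eef_pos: [0.5059, -0.0208, 0.1968]
tcp_rot: [0.525, 0.851, -0.001, 0.001]
contact_force: [0.2, 1.3, 0.1]
opening: 0.849
```

```bash
python3 -c "
from h import *
to(.4173,-.3529,.12,77)
c=cam('wrist');cv2.imwrite('pics/w19.png',c['img'])"
```

```text
same dp [-0.0886 -0.3321 -0.0768] rot [1.200e-01 5.000e-02 5.033e+01]
flip dp [-0.0886 -0.3321 -0.0768] rot [ 6.0000e-02 -1.4000e-01 -1.2967e+02]
yaw 26.67 q [-0.24 -0.05  2.03 -0.    1.16 -0.71] t 26.1333 open 0.8490728131377268 F [0.2 1.3 0.1]
```

View pics/w19.png

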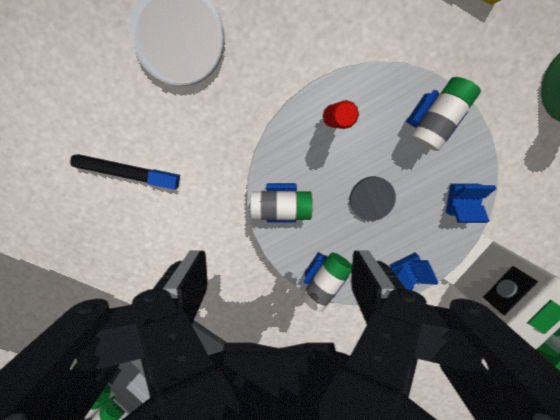

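Emit:
move_arm(
  linear=[
    [-0.002, -0.008, 0],
    [-0.004, -0.018, 0],
    [-0.006, -0.028, 0],
    [-0.008, -0.034, 0],
    [-0.008, -0.034, 0],
    [-0.008, -0.034, 0],
    [-0.008, -0.034, 0],
    [-0.008, -0.034, 0],
    [-0.007, -0.03, -0.006],
    [-0.006, -0.026, -0.012],
    [-0.004, -0.018, -0.016],
    [-0.002, -0.01, -0.012],
    [0, -0.004, -0.006],
    [0, 0, 0],
    [0, 0, 0],
  ],
  twist=[
    [0, 0, 1],
    [0, 0, 3],
    [0, 0, 5],
    [0, 0, 6],
    [0, 0, 6],
    [0, 0, 6],
    [0, 0, 6],
    [0, 0, 6],
    [0, 0, 5],
    [0, 0, 4],
    [0, 0, 2],
    [0, 0, 0],
    [0, 0, 0],
    [0, 0, 0],
    [0, 0, 0],
  ],
  grip=1.0,
)

```text
time: 27.43
eef_pos: [0.4188, -0.339, 0.1202]
tcp_rot: [0.092, 0.996, 0.004, -0.015]
contact_force: [0.7, 0.9, 0.5]
opening: 0.996
```

```bash
python3 -c "
from h import *
to(.4173,-.3529,.047,77)
c=cam('wrist');cv2.imwrite('pics/w20.png',c['img'])"
```

```text
same dp [-0.0015 -0.0139 -0.0732] rot [-0.68 -1.68 -2.4 ]
flip dp [-0.0015 -0.0139 -0.0732] rot [  2.6   -1.06 177.58]
yaw 79.4 q [-0.86  0.14  1.99 -0.02  1.05 -2.24] t 27.4333 open 0.9956107041117432 F [0.7 0.9 0.5]
```

View pics/w20.png

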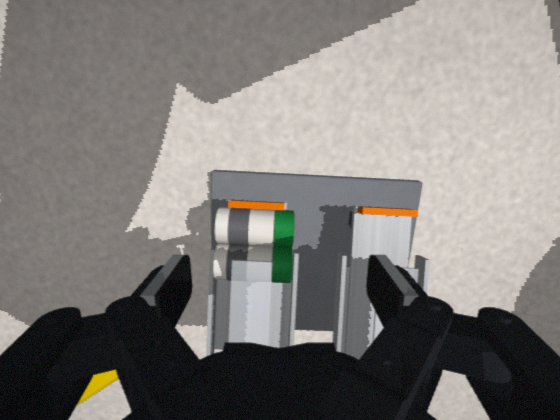

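```bash
python3 -c "
from h import *
c=cam('wrist')
p=seg(c,(217,227),(294,229),.055)
to(*p[:2],.047,77)"
```

```text
mid [ 0.418  -0.3537  0.055 ] len 0.0556 ang 77.76
same dp [-0.0013 -0.015  -0.074 ] rot [-0.62 -1.62 -2.46]
flip dp [-0.0013 -0.015  -0.074 ] rot [  2.52  -0.95 177.52]
yaw 79.46 q [-0.86  0.13  1.99 -0.02  1.05 -2.24] t 27.5333 open 0.9997049334870373 F [-0.6  0.  -0.6]
```

Emit:
move_arm(
  linear=[
    [0, -0.004, 0],
    [-0.001, -0.007, 0],
    [0, -0.003, -0.004],
    [0, 0, -0.01],
    [0, 0, -0.012],
    [0, 0, -0.01],
    [0, 0, -0.004],
    [0, 0, 0],
    [0, 0, 0],
  ],
  twist=[
    [-0.2, -0.5, -0.8],
    [-0.2, -0.6, -0.8],
    [-0.2, -0.5, -0.8],
    [0, 0, 0],
    [0, 0, 0],
    [0, 0, 0],
    [0, 0, 0],
    [0, 0, 0],
    [0, 0, 0],
  ],
)

```text
time: 28.28
eef_pos: [0.4201, -0.352, 0.0792]
tcp_rot: [0.113, 0.994, -0.002, 0.003]
contact_force: [0.4, 0.3, 0.7]
opening: 0.996
```

```bash
python3 -c "
from h import *
to(.4176,-.3533,.047,77)"
```

```text
same dp [-0.0025 -0.0013 -0.0322] rot [ 0.22  0.31 -0.05]
flip dp [-0.0025 -0.0013 -0.0322] rot [ -0.49   0.35 179.95]
yaw 77.05 q [-0.88  0.2   2.    0.    0.93 -2.23] t 28.2833 open 0.9958593341759624 F [0.4 0.3 0.7]
```

Emit:
move_arm(
  linear=[
    [-0.002, -0.001, -0.003],
    [0, 0, -0.008],
    [0, 0, -0.009],
    [0, 0, -0.007],
    [0, 0, -0.003],
    [0, 0, 0],
    [0, 0, 0],
  ],
  twist=[
    [0.2, 0.3, 0],
    [0, 0, 0],
    [0, 0, 0],
    [0, 0, 0],
    [0, 0, 0],
    [0, 0, 0],
    [0, 0, 0],
  ],
)

```text
time: 28.87
eef_pos: [0.4179, -0.353, 0.0457]
tcp_rot: [0.113, 0.994, 0.0, -0.0]
contact_force: [0.9, 0.5, 0.9]
opening: 1.001
```

```bash
python3 -c "
from h import *
to(.4176,-.3533,.047,77)"
```

```text
same dp [-0.0003 -0.0003  0.0013] rot [-0.01 -0.03 -0.06]
flip dp [-0.0003 -0.0003  0.0013] rot [ 5.0000e-02 -2.0000e-02  1.7994e+02]
yaw 77.06 q [-0.89  0.25  2.01 -0.    0.88 -2.23] t 28.8667 open 1.0009580609404918 F [0.9 0.5 0.9]
```

Emit:
move_arm(
  linear=[
    [0, 0, 0],
    [0, 0, 0],
    [0, 0, 0],
    [0, 0, 0],
    [0, 0, 0],
    [0, 0, 0],
  ],
  twist=[
    [0, 0, 0],
    [0, 0, 0],
    [0, 0, 0],
    [0, 0, 0],
    [0, 0, 0],
    [0, 0, 0],
  ],
  grip=0.3,
  force=60,
)

```text
time: 29.37
eef_pos: [0.4188, -0.354, 0.0475]
tcp_rot: [0.113, 0.994, -0.001, 0.001]
contact_force: [-0.2, 0.2, -1.3]
opening: 0.617
```

Emit:
move_arm(
  linear=[
    [0, 0, 0.008],
    [0, 0, 0.016],
    [0, 0, 0.026],
    [0, 0, 0.03],
    [0.002, 0.004, 0.03],
    [0.006, 0.01, 0.024],
    [0.01, 0.018, 0.012],
    [0.015, 0.026, 0.004],
    [0.019, 0.032, 0],
    [0.02, 0.034, 0],
    [0.02, 0.034, 0],
    [0.02, 0.034, 0],
    [0.02, 0.034, 0],
    [0.02, 0.034, 0],
    [0.02, 0.034, 0],
    [0.02, 0.034, 0],
    [0.017, 0.028, 0],
    [0.012, 0.02, 0],
    [0.007, 0.012, 0],
    [0.003, 0.005, 0],
  ],
  twist=[
    [0, 0, 0],
    [0, 0, 0],
    [0, 0, 0],
    [0, 0, 0],
    [0, 0, 0],
    [0, 0, -1],
    [0, 0, -3],
    [0, 0, -4.5],
    [0, 0, -5],
    [0, 0, -5],
    [0, 0, -5],
    [0, 0, -5],
    [0, 0, -5],
    [0, 0, -5],
    [0, 0, -5],
    [0, 0, -4],
    [0, 0, -3],
    [0, 0, 0],
    [0, 0, 0],
    [0, 0, 0],
  ],
)

```text
time: 31.03
eef_pos: [0.6545, 0.0606, 0.2184]
tcp_rot: [0.548, 0.837, -0.001, 0.008]
contact_force: [-0.3, -0.9, -0.1]
opening: 0.623
```

Emit:
move_arm(
  linear=[
    [0, 0, 0],
    [0, 0, 0],
  ],
  twist=[
    [0, 0, 0],
    [0, 0, 0],
  ],
)

```text
time: 31.2
eef_pos: [0.6544, 0.0609, 0.2185]
tcp_rot: [0.547, 0.837, -0.002, 0.007]
contact_force: [-0.1, -0.6, -0.0]
opening: 0.621
```

```bash
python3 -c "
from h import *
to(.6698,.0589,.0655,26.5)
c=cam('wrist');cv2.imwrite('pics/w21.png',c['img'])"
```

```text
same dp [ 0.0154 -0.002  -0.153 ] rot [0.61 0.63 2.8 ]
flip dp [ 0.0154 -0.002  -0.153 ] rot [   0.97   -0.94 -177.2 ]
yaw 23.71 q [-0.06  0.26  1.65 -0.01  1.22 -0.47] t 31.2 open 0.6205438740912926 F [-0.1 -0.6 -0. ]
```

View pics/w21.png

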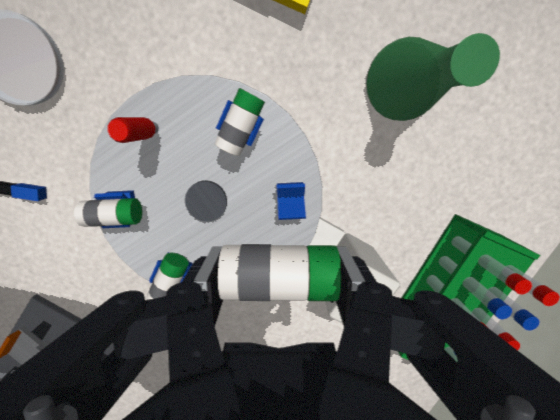

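Emit:
move_arm(
  linear=[
    [0.005, -0.001, -0.004],
    [0.006, -0.001, -0.012],
    [0.003, 0, -0.022],
    [0, 0, -0.026],
    [0, 0, -0.026],
    [0, 0, -0.02],
    [0, 0, -0.012],
    [0, 0, -0.006],
    [0, 0, 0],
    [0, 0, 0],
  ],
  twist=[
    [0.2, 0.2, 0.9],
    [0.2, 0.2, 1],
    [0.2, 0.2, 0.9],
    [0, 0, 0],
    [0, 0, 0],
    [0, 0, 0],
    [0, 0, 0],
    [0, 0, 0],
    [0, 0, 0],
    [0, 0, 0],
  ],
)

```text
time: 32.08
eef_pos: [0.6687, 0.0458, 0.0815]
tcp_rot: [0.529, 0.849, -0.0, -0.0]
contact_force: [-0.4, -0.9, 0.5]
opening: 0.617
```

```bash
python3 -c "
from h import *
to(.6698,.0589,.0655,26.5)"
```

```text
same dp [ 0.0011  0.0131 -0.016 ] rot [ 0.02 -0.02  0.32]
flip dp [ 0.0011  0.0131 -0.016 ] rot [-3.0000e-02 -3.0000e-02 -1.7968e+02]
yaw 26.18 q [-0.08  0.44  1.69 -0.    1.02 -0.54] t 32.0833 open 0.6170473193933638 F [-0.4 -0.9  0.5]
```

Emit:
move_arm(
  linear=[
    [0, 0.004, 0],
    [0, 0.005, 0],
    [0, 0.003, 0],
    [0, 0, 0],
    [0, 0, 0],
  ],
  twist=[
    [0, 0, 0.3],
    [0, 0, 0],
    [0, 0, 0],
    [0, 0, 0],
    [0, 0, 0],
  ],
)

```text
time: 32.5
eef_pos: [0.6722, 0.059, 0.0875]
tcp_rot: [0.526, 0.851, 0.002, 0.004]
contact_force: [-0.5, 0.2, -0.5]
opening: 0.624
```

```bash
python3 -c "
from h import *
to(.6698,.0589,.0655,26.5)
c=cam('wrist');cv2.imwrite('pics/w22.png',c['img'])"
```

```text
same dp [-0.0024 -0.0001 -0.022 ] rot [ 0.04  0.53 -0.05]
flip dp [-0.0024 -0.0001 -0.022 ] rot [-8.4000e-01  6.0000e-02  1.7995e+02]
yaw 26.55 q [-0.06  0.43  1.68 -0.    1.02 -0.53] t 32.5 open 0.623542097978062 F [-0.5  0.2 -0.5]
```

View pics/w22.png

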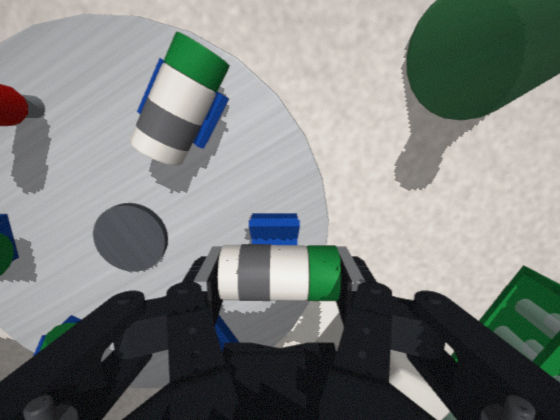

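Emit:
move_arm(
  linear=[
    [-0.002, 0, -0.002],
    [-0.001, 0, -0.005],
    [0, 0, -0.006],
    [0, 0, -0.006],
    [0, 0, -0.002],
    [0, 0, 0],
    [0, 0, 0],
  ],
  twist=[
    [0, 0.3, 0],
    [0, 0.2, 0],
    [0, 0, 0],
    [0, 0, 0],
    [0, 0, 0],
    [0, 0, 0],
    [0, 0, 0],
  ],
)

```text
time: 33.13
eef_pos: [0.6704, 0.0584, 0.0663]
tcp_rot: [0.526, 0.851, 0.0, 0.002]
contact_force: [0.8, -1.0, 1.2]
opening: 0.619
```

```bash
python3 -c "
from h import *
to(.6698,.0589,.0655,26.5)"
```

```text
same dp [-0.0006  0.0005 -0.0008] rot [ 0.11  0.22 -0.07]
flip dp [-0.0006  0.0005 -0.0008] rot [ -0.35   0.18 179.93]
yaw 26.57 q [-0.06  0.46  1.69 -0.    0.99 -0.53] t 33.1333 open 0.6190864456114631 F [ 0.8 -1.   1.2]
```

Emit:
move_arm(
  linear=[
    [0, 0, -0.001],
    [0, 0, 0],
    [0, 0, 0],
    [0, 0, 0],
    [0, 0, 0.008],
    [0, 0, 0.018],
    [0, 0, 0.028],
    [0, 0, 0.03],
    [0, 0, 0.025],
    [0, 0, 0.012],
    [0, 0, 0.005],
    [0, 0, 0],
  ],
  twist=[
    [0, 0, 0],
    [0, 0, 0],
    [0, 0, 0],
    [0, 0, 0],
    [0, 0, 0],
    [0, 0, 0],
    [0, 0, 0],
    [0, 0, 0],
    [0, 0, 0],
    [0, 0, 0],
    [0, 0, 0],
    [0, 0, 0],
  ],
  grip=0.85,
)

```text
time: 34.13
eef_pos: [0.6667, 0.0592, 0.1966]
tcp_rot: [0.526, 0.851, -0.001, -0.001]
contact_force: [0.2, 0.1, 0.2]
opening: 0.853
```

```bash
python3 -c "
from h import *
to(.4176,-.3533,.12,77)
c=cam('wrist');cv2.imwrite('pics/w23.png',c['img'])"
```

```text
same dp [-0.2491 -0.4125 -0.0766] rot [ 0.08 -0.09 50.44]
flip dp [-0.2491 -0.4125 -0.0766] rot [-1.1000e-01 -9.0000e-02 -1.2956e+02]
yaw 26.56 q [-0.06  0.31  1.63 -0.    1.21 -0.53] t 34.1333 open 0.8528521654881004 F [0.2 0.1 0.2]
```

View pics/w23.png

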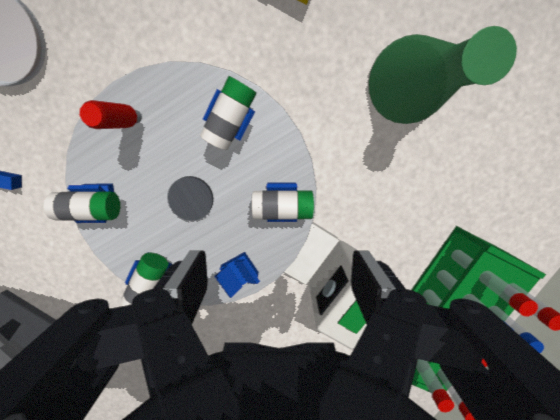

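Emit:
move_arm(
  linear=[
    [-0.004, -0.007, 0],
    [-0.008, -0.014, 0],
    [-0.013, -0.023, 0],
    [-0.017, -0.03, 0],
    [-0.02, -0.034, 0],
    [-0.02, -0.034, 0],
    [-0.02, -0.034, 0],
    [-0.02, -0.034, 0],
    [-0.02, -0.034, 0],
    [-0.02, -0.034, 0],
    [-0.02, -0.034, -0.004],
    [-0.017, -0.03, -0.01],
    [-0.013, -0.025, -0.014],
    [-0.009, -0.018, -0.014],
    [-0.004, -0.011, -0.01],
    [-0.001, -0.005, -0.005],
    [0, 0, 0],
    [0, 0, 0],
  ],
  twist=[
    [0, 0, 1],
    [0, 0, 2],
    [0, 0, 4],
    [0, 0, 5],
    [0, 0, 5],
    [0, 0, 5],
    [0, 0, 5],
    [0, 0, 5],
    [0, 0, 5],
    [0, 0, 5],
    [0, 0, 4],
    [0, 0, 3],
    [0, 0, 1],
    [0, 0, 0],
    [0, 0, 0],
    [0, 0, 0],
    [0, 0, 0],
    [0, 0, 0],
  ],
  grip=1.0,
)

```text
time: 35.68
eef_pos: [0.4124, -0.3464, 0.1015]
tcp_rot: [0.092, 0.995, 0.003, -0.024]
contact_force: [-0.2, -0.2, 0.7]
opening: 0.999
```

```bash
python3 -c "
from h import *
to(.4176,-.3533,.047,77)
c=cam('wrist');cv2.imwrite('pics/w24.png',c['img'])"
```

```text
same dp [ 0.0052 -0.0069 -0.0545] rot [-0.62 -2.64 -2.39]
flip dp [ 0.0052 -0.0069 -0.0545] rot [  4.1   -0.95 177.56]
yaw 79.39 q [-0.87  0.17  1.99 -0.03  1.02 -2.24] t 35.6833 open 0.9989842592413557 F [-0.2 -0.2  0.7]
```

View pics/w24.png

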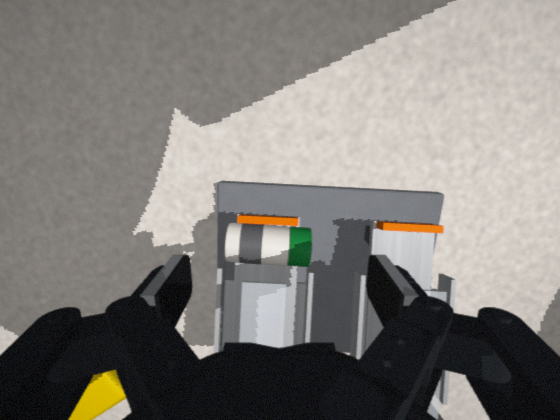

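Emit:
move_arm(
  linear=[
    [0.001, -0.002, 0],
    [0.002, -0.003, 0],
    [0.001, -0.002, -0.003],
    [0, 0, -0.006],
    [0, 0, -0.006],
    [0, 0, -0.002],
    [0, 0, 0],
    [0, 0, 0],
  ],
  twist=[
    [-0.2, -0.8, -0.8],
    [-0.2, -0.9, -0.8],
    [-0.2, -0.8, -0.8],
    [0, 0, 0],
    [0, 0, 0],
    [0, 0, 0],
    [0, 0, 0],
    [0, 0, 0],
  ],
)

```text
time: 36.4
eef_pos: [0.421, -0.351, 0.0859]
tcp_rot: [0.112, 0.994, -0.002, 0.003]
contact_force: [-0.6, -0.4, -0.1]
opening: 1.0
```

```bash
python3 -c "
from h import *
to(.4176,-.3533,.047,77)"
```

```text
same dp [-0.0034 -0.0023 -0.0389] rot [ 0.26  0.36 -0.17]
flip dp [-0.0034 -0.0023 -0.0389] rot [ -0.56   0.41 179.83]
yaw 77.17 q [-0.88  0.19  2.    0.    0.95 -2.23] t 36.4 open 1.0000638285041346 F [-0.6 -0.4 -0.1]
```

Emit:
move_arm(
  linear=[
    [-0.003, -0.002, -0.004],
    [0, 0, -0.01],
    [0, 0, -0.011],
    [0, 0, -0.008],
    [0, 0, -0.003],
    [0, 0, 0],
    [0, 0, 0],
  ],
  twist=[
    [0.2, 0.3, -0.1],
    [0, 0, 0],
    [0, 0, 0],
    [0, 0, 0],
    [0, 0, 0],
    [0, 0, 0],
    [0, 0, 0],
  ],
)

```text
time: 36.98
eef_pos: [0.4169, -0.3527, 0.0447]
tcp_rot: [0.113, 0.994, 0.001, -0.001]
contact_force: [-0.5, -0.1, -0.1]
opening: 1.002
```

Emit:
move_arm(
  linear=[
    [0, 0, 0],
    [0, 0, 0],
    [0, 0, 0],
    [0, 0, 0],
    [0, 0, 0],
    [0, 0, 0],
  ],
  twist=[
    [0, 0, 0],
    [0, 0, 0],
    [0, 0, 0],
    [0, 0, 0],
    [0, 0, 0],
    [0, 0, 0],
  ],
  grip=0.3,
  force=60,
)

```text
time: 37.48
eef_pos: [0.4178, -0.3537, 0.0465]
tcp_rot: [0.113, 0.994, -0.001, 0.001]
contact_force: [-0.3, -0.3, -0.6]
opening: 0.626
```

Emit:
move_arm(
  linear=[
    [0, 0, 0.008],
    [0, 0, 0.016],
    [0, 0, 0.026],
    [0, 0, 0.03],
    [0.002, 0.003, 0.03],
    [0.006, 0.008, 0.024],
    [0.01, 0.013, 0.012],
    [0.015, 0.02, 0.004],
    [0.017, 0.023, 0],
    [0.018, 0.025, 0],
    [0.018, 0.025, 0],
    [0.018, 0.025, 0],
    [0.018, 0.025, 0],
    [0.018, 0.025, 0],
    [0.018, 0.025, 0],
    [0.018, 0.025, 0],
    [0.018, 0.025, 0],
    [0.018, 0.025, 0],
    [0.014, 0.018, 0],
    [0.01, 0.012, 0],
  ],
  twist=[
    [0, 0, 0],
    [0, 0, 0],
    [0, 0, 0],
    [0, 0, 0],
    [0, 0, -1],
    [0, 0, -4],
    [0, 0, -6],
    [0, 0, -6.8],
    [0, 0, -6.8],
    [0, 0, -6.8],
    [0, 0, -6.8],
    [0, 0, -6.8],
    [0, 0, -6.8],
    [0, 0, -6.8],
    [0, 0, -6.8],
    [0, 0, -6.8],
    [0, 0, -6.8],
    [0, 0, -6.8],
    [0, 0, -6.8],
    [0, 0, -6.8],
  ],
)

```text
time: 39.15
eef_pos: [0.6585, -0.0158, 0.2181]
tcp_rot: [0.854, 0.521, -0.002, 0.007]
contact_force: [0.0, -1.2, -0.8]
opening: 0.621
```

```bash
python3 -c "
from h import *
to(.6643,-.0310,.0645,-33.5)"
```

```text
same dp [ 0.0058 -0.0152 -0.1536] rot [ 0.85  0.16 -6.29]
flip dp [ 0.0058 -0.0152 -0.1536] rot [ -0.24   1.29 173.7 ]
yaw -27.2 q [-0.17  0.27  1.64 -0.01  1.23  0.31] t 39.15 open 0.6214351430831684 F [ 0.  -1.2 -0.8]
```

Emit:
move_arm(
  linear=[
    [0.002, -0.004, -0.002],
    [0.003, -0.005, -0.01],
    [0, -0.004, -0.02],
    [0, 0, -0.025],
    [0, 0, -0.025],
    [0, 0, -0.02],
    [0, 0, -0.012],
    [0, 0, -0.005],
    [0, 0, 0],
    [0, 0, 0],
  ],
  twist=[
    [0.3, 0, -3],
    [0.3, 0, -2],
    [0.2, 0.1, -1],
    [0, 0, 0],
    [0, 0, 0],
    [0, 0, 0],
    [0, 0, 0],
    [0, 0, 0],
    [0, 0, 0],
    [0, 0, 0],
  ],
)

```text
time: 39.98
eef_pos: [0.6673, -0.0231, 0.1025]
tcp_rot: [0.88, 0.475, 0.004, 0.003]
contact_force: [-0.1, 1.0, 0.0]
opening: 0.622
```

```bash
python3 -c "
from h import *
to(.6643,-.0310,.0645,-33.5)
c=cam('wrist');cv2.imwrite('pics/w25.png',c['img'])"
```

```text
same dp [-0.003  -0.0079 -0.038 ] rot [ 0.06  0.61 -0.18]
flip dp [-0.003  -0.0079 -0.038 ] rot [-9.5000e-01  1.0000e-01  1.7981e+02]
yaw -33.32 q [-0.19  0.4   1.7   0.    1.04  0.39] t 39.9833 open 0.6218683303190202 F [-0.1  1.   0. ]
```

View pics/w25.png

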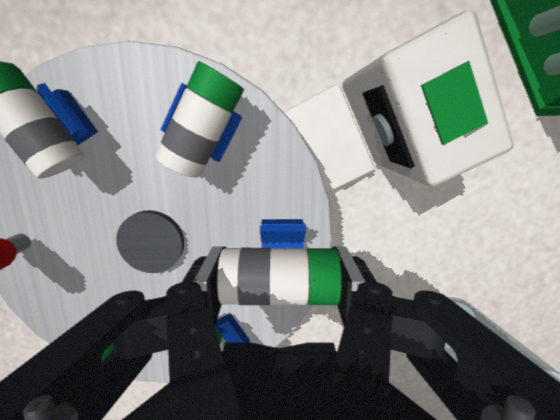

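Emit:
move_arm(
  linear=[
    [-0.001, -0.003, 0],
    [-0.001, -0.003, 0],
    [-0.001, -0.001, -0.004],
    [0, 0, -0.008],
    [0, 0, -0.006],
    [0, 0, -0.002],
    [0, 0, 0],
    [0, 0, 0],
  ],
  twist=[
    [0, 0.3, -0.1],
    [0, 0.3, 0],
    [0, 0, 0],
    [0, 0, 0],
    [0, 0, 0],
    [0, 0, 0],
    [0, 0, 0],
    [0, 0, 0],
  ],
)

```text
time: 40.7
eef_pos: [0.6673, -0.0318, 0.0868]
tcp_rot: [0.881, 0.474, 0.003, 0.004]
contact_force: [-0.2, 0.3, -0.3]
opening: 0.622
```

```bash
python3 -c "
from h import *
to(.6643,-.0310,.0645,-33.5)"
```

```text
same dp [-0.003   0.0008 -0.0223] rot [ 0.18  0.52 -0.06]
flip dp [-0.003   0.0008 -0.0223] rot [ -0.81   0.29 179.94]
yaw -33.44 q [-0.2   0.42  1.7  -0.    1.01  0.39] t 40.7 open 0.6216056492269209 F [-0.2  0.3 -0.3]
```

Emit:
move_arm(
  linear=[
    [-0.003, 0.001, -0.002],
    [-0.001, 0, -0.005],
    [0, 0, -0.006],
    [0, 0, -0.006],
    [0, 0, -0.002],
    [0, 0, 0],
    [0, 0, 0],
  ],
  twist=[
    [0.1, 0.3, 0],
    [0, 0.2, 0],
    [0, 0, 0],
    [0, 0, 0],
    [0, 0, 0],
    [0, 0, 0],
    [0, 0, 0],
  ],
)

```text
time: 41.28
eef_pos: [0.6628, -0.0305, 0.0635]
tcp_rot: [0.881, 0.474, -0.001, 0.0]
contact_force: [-0.7, 0.2, 1.8]
opening: 0.622
```

```bash
python3 -c "
from h import *
to(.6643,-.0310,.0645,-33.5)"
```

```text
same dp [ 0.0015 -0.0005  0.001 ] rot [ 0.08 -0.07 -0.09]
flip dp [ 0.0015 -0.0005  0.001 ] rot [1.2000e-01 1.3000e-01 1.7991e+02]
yaw -33.41 q [-0.2   0.45  1.71 -0.    0.98  0.39] t 41.2833 open 0.6222311450727871 F [-0.7  0.2  1.8]
```

Emit:
move_arm(
  linear=[
    [0, 0, 0],
    [0, 0, 0],
    [0, 0, 0],
    [0, 0, 0],
    [0, 0, 0.008],
    [0, 0, 0.018],
    [0, 0, 0.028],
    [0, 0, 0.03],
    [-0.008, 0.004, 0.03],
    [-0.016, 0.007, 0.02],
    [-0.018, 0.008, 0.01],
    [-0.018, 0.008, 0],
    [-0.018, 0.008, 0],
    [-0.018, 0.008, 0],
    [-0.016, 0.008, 0],
    [-0.01, 0.004, 0],
    [-0.005, 0.002, 0],
    [0, 0, 0],
    [0, 0, 0],
  ],
  twist=[
    [0, 0, 0],
    [0, 0, 0],
    [0, 0, 0],
    [0, 0, 0],
    [0, 0, 0],
    [0, 0, 0],
    [0, 0, 0],
    [0, 0, 0],
    [0, 0, 2],
    [0, 0, 3],
    [0, 0, 5],
    [0, 0, 6],
    [0, 0, 6],
    [0, 0, 5],
    [0, 0, 3],
    [0, 0, 2],
    [0, 0, 1],
    [0, 0, 0],
    [0, 0, 0],
  ],
  grip=0.85,
)

```text
time: 42.87
eef_pos: [0.5312, 0.0285, 0.2267]
tcp_rot: [0.7, 0.714, 0.005, 0.008]
contact_force: [0.1, -1.1, 0.3]
opening: 0.852
```

```bash
python3 -c "
from wheel import *
to(.5141,.0665,.2,0)
c=cam('wrist');cv2.imwrite('pics/w26.png',c['img'])
wheel(c)"
```

```text
same dp [-0.0171  0.038  -0.0267] rot [ 0.25  0.99 -1.16]
flip dp [-0.0171  0.038  -0.0267] rot [ -1.54   0.39 178.84]
yaw 1.16 q [-0.14 -0.03  1.95 -0.    1.2  -0.16] t 42.8667 open 0.851540414461718 F [ 0.1 -1.1  0.3]
cr [328.  111.3] rect [0.5793 0.1096] [0.0272 0.0059] 86.36549377441406 zmax 0.0747
cr [361.1 113.9] rect [0.6108 0.1081] [0.0265 0.0038] 85.37389373779297 zmax 0.0729
cr [406.2 152.5] rect [0.6621 0.0726] [0.0289 0.0102] 33.9009895324707 zmax 0.0734
cr [419.7 180.9] rect [0.6767 0.0449] [0.0252 0.0026] 27.39894676208496 zmax 0.0727
cr [249.6 225.5] rect [ 0.5032 -0.0079] [0.0279 0.0096] 18.670442581176758 zmax 0.0729
cr [404.8 235.4] rect [ 0.6732 -0.0168] [0.0058 0.029 ] 59.421043395996094 zmax 0.0727
cr [261.6 252.6] rect [ 0.5172 -0.0365] [0.0245 0.0024] 27.33626937866211 zmax 0.0719
cr [388.2 259.1] rect [ 0.6557 -0.0432] [0.0039 0.0278] 56.20038986206055 zmax 0.0725
cr [309.2 276. ] rect [ 0.5697 -0.0692] [0.0284 0.0081] 80.43876647949219 zmax 0.0745
cr [336.8 281.3] rect [ 0.6009 -0.0714] [0.0268 0.0038] 88.5128402709961 zmax 0.0726
knob [257.6 157.9] [0.5153 0.07   0.1143] top [0.5147 0.069  0.1141] 388
centre [0.5897 0.0189] 67 0.0007450180725733588
ang 96.6 r 0.0913
ang 76.7 r 0.0917
ang 36.6 r 0.0901
ang 16.6 r 0.0907
ang -162.8 r 0.0906
ang -23.2 r 0.0908
ang -142.6 r 0.0913
ang -43.3 r 0.0906
ang -102.8 r 0.0904
ang -82.9 r 0.091
```

View pics/w26.png

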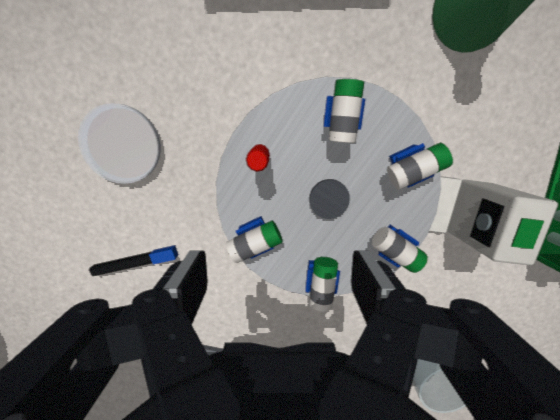

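Emit:
move_arm(
  linear=[
    [-0.004, 0.009, -0.01],
    [-0.006, 0.014, -0.02],
    [-0.005, 0.011, -0.02],
    [-0.002, 0.005, -0.012],
    [0, 0, -0.006],
    [0, 0, 0],
    [0, 0, 0],
  ],
  twist=[
    [0, 0.3, -0.4],
    [0.1, 0.4, -0.4],
    [0.1, 0.3, -0.3],
    [0, 0, 0],
    [0, 0, 0],
    [0, 0, 0],
    [0, 0, 0],
  ],
  grip=0.6,
)

```text
time: 43.5
eef_pos: [0.5156, 0.0692, 0.1536]
tcp_rot: [0.71, 0.704, -0.001, -0.0]
contact_force: [0.2, -0.5, 0.4]
opening: 0.602
```

```bash
python3 -c "
from wheel import *
to(.5144,.0686,.095,0)
c=cam('wrist');cv2.imwrite('pics/w27.png',c['img'])
wheel(c)" | grep -v cr
```

```text
same dp [-0.0012 -0.0006 -0.0586] rot [ 0.05 -0.11  0.46]
flip dp [-0.0012 -0.0006 -0.0586] rot [-1.7000e-01 -7.0000e-02 -1.7954e+02]
yaw -0.46 q [-0.06  0.04  2.03 -0.    1.08 -0.05] t 43.5 open 0.6019746458573288 F [ 0.2 -0.5  0.4]
knob [276.5 229.2] [0.5142 0.0739 0.113 ] top [0.5144 0.0701 0.1138] 667
centre [0.5895 0.019 ] 57 0.0007023461341909766
ang 95.6 r 0.0913
ang 76.3 r 0.0919
ang 36.0 r 0.0898
ang -160.0 r 0.0901
ang -22.5 r 0.0907
ang -102.6 r 0.085
```

View pics/w27.png

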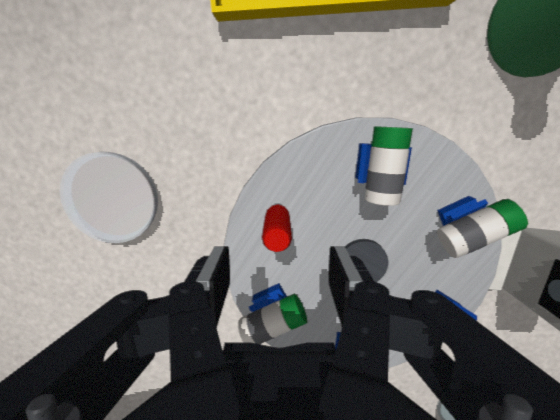

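Emit:
move_arm(
  linear=[
    [-0.001, 0, -0.006],
    [0, 0, -0.012],
    [0, 0, -0.016],
    [0, 0, -0.013],
    [0, 0, -0.006],
    [0, 0, -0.002],
    [0, 0, 0],
    [0, 0, 0],
  ],
  twist=[
    [0, 0, 0.3],
    [0, 0, 0],
    [0, 0, 0],
    [0, 0, 0],
    [0, 0, 0],
    [0, 0, 0],
    [0, 0, 0],
    [0, 0, 0],
  ],
)

```text
time: 44.22
eef_pos: [0.5184, 0.0669, 0.0983]
tcp_rot: [0.709, 0.705, 0.002, 0.003]
contact_force: [0.8, -0.4, 0.7]
opening: 0.594
```

```bash
python3 -c "
from wheel import *
to(.5144,.0690,.095,0)
c=cam('wrist');cv2.imwrite('pics/w28.png',c['img'])"
```

```text
same dp [-0.004   0.0021 -0.0033] rot [0.1  0.43 0.35]
flip dp [-0.004   0.0021 -0.0033] rot [ 6.8000e-01 -1.5000e-01 -1.7965e+02]
yaw -0.35 q [-0.07  0.11  2.06 -0.    0.96 -0.06] t 44.2167 open 0.5937647438565402 F [ 0.8 -0.4  0.7]
```

View pics/w28.png

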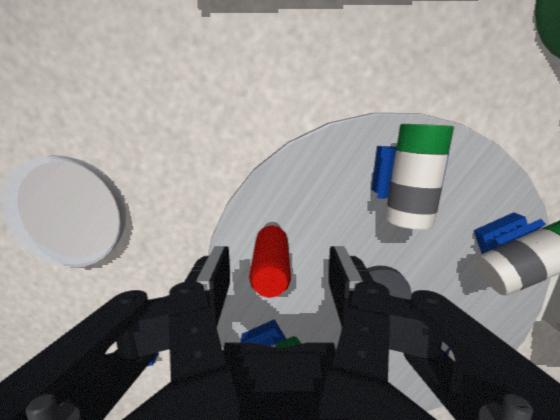

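Emit:
move_arm(
  linear=[
    [-0.003, 0.002, -0.002],
    [-0.001, 0, -0.001],
    [0, 0, 0],
    [0, 0, 0],
    [0, 0, 0],
    [0, 0, 0],
    [0, 0, 0],
    [0, 0, 0],
  ],
  twist=[
    [0, 0.3, 0.3],
    [0, 0, 0],
    [0, 0, 0],
    [0, 0, 0],
    [0, 0, 0],
    [0, 0, 0],
    [0, 0, 0],
    [0, 0, 0],
  ],
  grip=0.05,
  force=50,
)

```text
time: 44.93
eef_pos: [0.5145, 0.0694, 0.0973]
tcp_rot: [0.707, 0.707, 0.001, 0.002]
contact_force: [0.4, -0.0, -0.5]
opening: 0.214
```

```bash
cat > ang.py <<'E'
from h import *
import sys
C=np.array([.5893,.0188])
s=get_state();p=s['eef_pos'][:2]-C
print('ang',np.degrees(np.arctan2(p[1],p[0])).round(1),'r',np.hypot(*p).round(4))
to(*s['eef_pos'][:2],.095,0)
a=np.arctan2(p[1],p[0]);n=int(sys.argv[1]);st=float(sys.argv[2])
for i in range(n):
    b=a-st;print((.09*np.array([np.cos(b)-np.cos(a),np.sin(b)-np.sin(a)])).round(4).tolist());a=b
E
python3 ang.py 10 .12
```

```text
ang 145.9 r 0.0903
same dp [ 0.      0.     -0.0023] rot [ 0.08  0.25 -0.01]
flip dp [ 0.      0.     -0.0023] rot [-3.9000e-01  1.3000e-01  1.7999e+02]
yaw 0.01 q [-0.06  0.11  2.06 -0.    0.96 -0.06] t 44.9333 open 0.21350035730668562 F [ 0.4 -0.  -0.5]
[0.0066, 0.0086]
[0.0076, 0.0077]
[0.0084, 0.0067]
[0.0092, 0.0057]
[0.0098, 0.0046]
[0.0103, 0.0033]
[0.0106, 0.0021]
[0.0108, 0.0008]
[0.0108, -0.0005]
[0.0106, -0.0018]
```

Emit:
move_arm(
  linear=[
    [0.003, 0.004, 0],
    [0.005, 0.006, 0],
    [0.0075, 0.008, 0],
    [0.0085, 0.0065, 0],
    [0.009, 0.0055, 0],
    [0.01, 0.0045, 0],
    [0.0105, 0.003, 0],
    [0.0105, 0.002, 0],
  ],
  twist=[
    [0, 0, 0],
    [0, 0, 0],
    [0, 0, 0],
    [0, 0, 0],
    [0, 0, 0],
    [0, 0, 0],
    [0, 0, 0],
    [0, 0, 0],
  ],
)

```text
time: 45.6
eef_pos: [0.5843, 0.1097, 0.0973]
tcp_rot: [0.705, 0.709, -0.003, 0.006]
contact_force: [-0.7, -9.0, 1.5]
opening: 0.207
```

```bash
python3 ang.py 10 .14; python3 -c "
from h import *
cv2.imwrite('pics/w29.png',cam('wrist')['img'])"
```

```text
ang 93.2 r 0.0911
same dp [ 0.      0.     -0.0023] rot [ 0.73  0.27 -0.26]
flip dp [ 0.      0.     -0.0023] rot [ -0.42   1.14 179.74]
yaw 0.26 q [ 0.02  0.27  1.88 -0.02  0.99  0.02] t 45.6 open 0.20679189339758347 F [-0.7 -9.   1.5]
[0.0126, -0.0002]
[0.0124, -0.0019]
[0.012, -0.0037]
[0.0114, -0.0053]
[0.0106, -0.0068]
[0.0095, -0.0083]
[0.0083, -0.0095]
[0.0069, -0.0106]
[0.0053, -0.0114]
[0.0037, -0.012]
```

View pics/w29.png

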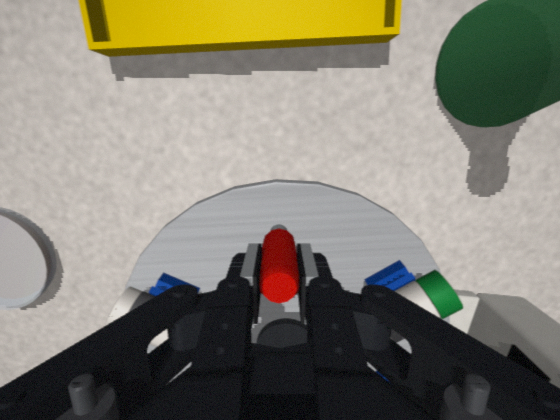

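Emit:
move_arm(
  linear=[
    [0.0125, 0, 0],
    [0.0125, -0.002, 0],
    [0.012, -0.0035, 0],
    [0.0115, -0.005, 0],
    [0.0105, -0.007, 0],
    [0.0095, -0.008, 0],
    [0.0085, -0.0095, 0],
    [0.007, -0.0105, 0],
    [0.0055, -0.0115, 0],
  ],
  twist=[
    [0.1, 0, 0],
    [0.1, 0, 0],
    [0.1, 0.1, 0],
    [0.1, 0.1, 0],
    [0, 0, 0],
    [0, 0, 0],
    [0, 0, 0],
    [0, 0, 0],
    [0, 0, 0],
  ],
)

```text
time: 46.4
eef_pos: [0.6757, 0.0477, 0.0972]
tcp_rot: [0.701, 0.713, -0.023, -0.003]
contact_force: [-11.5, -1.7, 7.1]
opening: 0.213
```

```bash
python3 ang.py 10 .14
```

```text
ang 18.5 r 0.0911
same dp [ 0.      0.     -0.0022] rot [ 1.65 -2.08 -0.91]
flip dp [ 0.      0.     -0.0022] rot [  3.26   2.58 179.04]
yaw 0.88 q [-0.07  0.45  1.64 -0.04  1.09 -0.07] t 46.4 open 0.21300253593681243 F [-11.5  -1.7   7.1]
[0.0031, -0.0122]
[0.0014, -0.0125]
[-0.0003, -0.0126]
[-0.0021, -0.0124]
[-0.0038, -0.012]
[-0.0054, -0.0114]
[-0.007, -0.0105]
[-0.0084, -0.0094]
[-0.0096, -0.0081]
[-0.0106, -0.0067]
```

Emit:
move_arm(
  linear=[
    [0.003, -0.012, 0],
    [0.0015, -0.0125, 0],
    [-0.0005, -0.0125, 0],
    [-0.002, -0.0125, 0],
    [-0.004, -0.012, 0],
    [-0.0055, -0.0115, 0],
    [-0.007, -0.0105, 0],
    [-0.0085, -0.0095, 0],
    [-0.0095, -0.008, 0],
  ],
  twist=[
    [0.3, -0.5, -0.2],
    [0.3, -0.5, -0.2],
    [0.3, -0.4, -0.2],
    [0.3, -0.4, -0.2],
    [0.3, -0.3, -0.1],
    [0.2, -0.3, 0],
    [0, 0, 0],
    [0, 0, 0],
    [0, 0, 0],
  ],
)

```text
time: 47.15
eef_pos: [0.6457, -0.0508, 0.0974]
tcp_rot: [0.706, 0.708, 0.005, -0.003]
contact_force: [0.1, 1.6, 0.9]
opening: 0.217
```

```bash
python3 ang.py 10 .14
```

```text
ang -51.0 r 0.0896
same dp [ 0.      0.     -0.0024] rot [-0.65  0.23 -0.11]
flip dp [ 0.      0.     -0.0024] rot [ -0.36  -1.03 179.89]
yaw 0.1 q [-0.24  0.37  1.75  0.01  1.02 -0.25] t 47.15 open 0.21741081914637975 F [0.1 1.6 0.9]
[-0.0103, -0.0072]
[-0.0112, -0.0057]
[-0.0119, -0.0041]
[-0.0124, -0.0024]
[-0.0126, -0.0006]
[-0.0125, 0.0011]
[-0.0123, 0.0029]
[-0.0117, 0.0045]
[-0.011, 0.0061]
[-0.01, 0.0076]
```

Emit:
move_arm(
  linear=[
    [-0.0105, -0.007, 0],
    [-0.011, -0.0055, 0],
    [-0.012, -0.004, 0],
    [-0.0125, -0.0025, 0],
    [-0.0125, -0.0005, 0],
    [-0.0125, 0.001, 0],
    [-0.0125, 0.003, 0],
    [-0.0115, 0.0045, 0],
    [-0.011, 0.006, 0],
  ],
  twist=[
    [-0.2, 0.1, 0],
    [-0.2, 0.1, 0],
    [0, 0, 0],
    [0, 0, 0],
    [0, 0, 0],
    [0, 0, 0],
    [0, 0, 0],
    [0, 0, 0],
    [0, 0, 0],
  ],
)

```text
time: 47.9
eef_pos: [0.5331, -0.0515, 0.0974]
tcp_rot: [0.712, 0.702, 0.016, -0.004]
contact_force: [9.1, 8.6, -4.8]
opening: 0.213
```

```bash
python3 ang.py 10 .14
```

```text
ang -128.6 r 0.09
same dp [ 0.      0.     -0.0024] rot [-1.58  0.94  0.73]
flip dp [ 0.      0.     -0.0024] rot [   1.48    2.46 -179.24]
yaw -0.75 q [-0.3   0.14  2.03  0.04  0.96 -0.31] t 47.9 open 0.21322323550978886 F [ 9.1  8.6 -4.8]
[-0.0093, 0.0085]
[-0.008, 0.0097]
[-0.0065, 0.0108]
[-0.005, 0.0116]
[-0.0033, 0.0121]
[-0.0016, 0.0125]
[0.0002, 0.0126]
[0.0019, 0.0124]
[0.0036, 0.0121]
[0.0053, 0.0114]
```

Emit:
move_arm(
  linear=[
    [-0.0095, 0.0085, 0],
    [-0.008, 0.0095, 0],
    [-0.0065, 0.011, 0],
    [-0.005, 0.0115, 0],
    [-0.0035, 0.012, 0],
    [-0.0015, 0.0125, 0],
    [0, 0.0125, 0],
    [0.002, 0.0125, 0],
  ],
  twist=[
    [-0.4, 0.2, 0.2],
    [-0.4, 0.2, 0.2],
    [-0.3, 0.2, 0.2],
    [-0.2, 0.2, 0.1],
    [-0.2, 0.1, 0],
    [0, 0, 0],
    [0, 0, 0],
    [0, 0, 0],
  ],
)

```text
time: 48.57
eef_pos: [0.5007, 0.0369, 0.0973]
tcp_rot: [0.709, 0.705, 0.008, 0.013]
contact_force: [4.2, -2.6, -2.9]
opening: 0.214
```

```bash
python3 ang.py 10 .14
```

```text
ang 168.4 r 0.0905
same dp [ 0.      0.     -0.0023] rot [0.34 1.72 0.31]
flip dp [ 0.      0.     -0.0023] rot [   2.69   -0.53 -179.67]
yaw -0.3 q [-0.13  0.06  2.12 -0.    0.93 -0.12] t 48.5667 open 0.2142386162101317 F [ 4.2 -2.6 -2.9]
[0.0034, 0.0121]
[0.005, 0.0115]
[0.0066, 0.0107]
[0.008, 0.0097]
[0.0093, 0.0085]
[0.0104, 0.0071]
[0.0113, 0.0056]
[0.012, 0.0039]
[0.0124, 0.0022]
[0.0126, 0.0005]
```

Emit:
move_arm(
  linear=[
    [0.002, 0.007, 0],
    [0.002, 0.006, 0],
    [0.0025, 0.0055, 0],
    [0.003, 0.0055, 0],
    [0.0035, 0.005, 0],
    [0.004, 0.005, 0],
  ],
  twist=[
    [0.1, 0.4, 0.1],
    [0.1, 0.4, 0.1],
    [0.1, 0.3, 0.1],
    [0, 0.3, 0],
    [0, 0.2, 0],
    [0, 0, 0],
  ],
)

```text
time: 49.07
eef_pos: [0.5157, 0.0708, 0.0973]
tcp_rot: [0.707, 0.707, -0.003, -0.001]
contact_force: [-2.9, 0.5, 2.3]
opening: 0.209
```

```bash
python3 ang.py 10 .06
```

```text
ang 144.8 r 0.0901
same dp [ 0.      0.     -0.0023] rot [ 0.19 -0.32 -0.01]
flip dp [ 0.      0.     -0.0023] rot [  0.51   0.3  179.99]
yaw 0.01 q [-0.06  0.12  2.06 -0.    0.97 -0.05] t 49.0667 open 0.2094794638426543 F [-2.9  0.5  2.3]
[0.0032, 0.0043]
[0.0035, 0.0041]
[0.0037, 0.0039]
[0.004, 0.0037]
[0.0042, 0.0034]
[0.0044, 0.0032]
[0.0046, 0.0029]
[0.0047, 0.0026]
[0.0049, 0.0023]
[0.005, 0.002]
```

Emit:
move_arm(
  linear=[
    [0.003, 0.0045, 0],
    [0.0035, 0.004, 0],
    [0.0035, 0.004, 0],
    [0.004, 0.0035, 0],
    [0.004, 0.0035, 0],
    [0.0045, 0.003, 0],
  ],
  twist=[
    [0, 0, 0],
    [0, 0, 0],
    [0, 0, 0],
    [0, 0, 0],
    [0, 0, 0],
    [0, 0, 0],
  ],
)

```text
time: 49.57
eef_pos: [0.5362, 0.0921, 0.097]
tcp_rot: [0.705, 0.709, -0.013, -0.002]
contact_force: [-23.5, -19.2, 18.8]
opening: 0.205
```

```bash
python3 ang.py 10 .06
```

```text
ang 125.9 r 0.0905
same dp [ 0.     0.    -0.002] rot [ 0.85 -1.25 -0.35]
flip dp [ 0.     0.    -0.002] rot [  1.96   1.33 179.64]
yaw 0.34 q [-0.01  0.18  1.99 -0.02  1.   -0.01] t 49.5667 open 0.20520241598978317 F [-23.5 -19.2  18.8]
[0.0045, 0.003]
[0.0046, 0.0028]
[0.0048, 0.0025]
[0.0049, 0.0022]
[0.0051, 0.0019]
[0.0052, 0.0016]
[0.0052, 0.0013]
[0.0053, 0.0009]
[0.0054, 0.0006]
[0.0054, 0.0003]
```

Emit:
move_arm(
  linear=[
    [0.003, 0.002, 0],
    [0.003, 0.002, 0],
    [0.001, 0.001, 0],
  ],
  twist=[
    [0, 0, 0],
    [0, 0, 0],
    [0, 0, 0],
  ],
)

```text
time: 49.82
eef_pos: [0.5359, 0.0915, 0.0972]
tcp_rot: [0.703, 0.711, -0.029, -0.007]
contact_force: [-4.8, -3.8, 3.7]
opening: 0.209
```

```bash
python3 ang.py 0 .06
```

```text
ang 126.3 r 0.0902
same dp [ 0.      0.     -0.0022] rot [ 1.77 -2.88 -0.62]
flip dp [ 0.      0.     -0.0022] rot [  4.52   2.77 179.3 ]
yaw 0.58 q [-0.    0.19  1.97 -0.04  1.03  0.01] t 49.8167 open 0.2094236566561193 F [-4.8 -3.8  3.7]
```

Emit:
move_arm(
  linear=[
    [0.001, 0.001, 0],
    [0.001, 0.001, 0],
    [0.001, 0.001, 0],
    [0.001, 0.001, 0],
    [0, 0, 0],
  ],
  twist=[
    [0.5, -0.8, -0.2],
    [0.5, -0.8, -0.2],
    [0.5, -0.8, -0.2],
    [0.2, -0.4, 0],
    [0, 0, 0],
  ],
)

```text
time: 50.23
eef_pos: [0.5354, 0.0913, 0.0972]
tcp_rot: [0.706, 0.708, -0.011, -0.002]
contact_force: [-1.1, 0.4, -0.1]
opening: 0.212
```

```bash
python3 ang.py 0 .06
```

```text
ang 126.6 r 0.0903
same dp [ 0.      0.     -0.0022] rot [ 0.67 -1.05 -0.15]
flip dp [ 0.      0.     -0.0022] rot [  1.65   1.05 179.84]
yaw 0.14 q [-0.01  0.17  1.99 -0.01  0.99 -0.01] t 50.2333 open 0.2117189946443358 F [-1.1  0.4 -0.1]
```

Emit:
move_arm(
  linear=[
    [0.003, 0.002, 0],
    [0.003, 0.002, 0],
  ],
  twist=[
    [0.3, -0.5, 0],
    [0.3, -0.5, 0],
  ],
)

```text
time: 50.4
eef_pos: [0.5358, 0.0918, 0.0971]
tcp_rot: [0.705, 0.709, -0.012, -0.003]
contact_force: [-14.4, -11.0, 11.8]
opening: 0.212
```

```bash
python3 ang.py 0 .06
```

```text
ang 126.2 r 0.0904
same dp [ 0.      0.     -0.0021] rot [ 0.66 -1.21 -0.4 ]
flip dp [ 0.      0.     -0.0021] rot [  1.9    1.03 179.59]
yaw 0.39 q [-0.01  0.18  1.99 -0.01  1.   -0.01] t 50.4 open 0.2119772351230924 F [-14.4 -11.   11.8]
```

Emit:
move_arm(
  linear=[
    [0, 0, 0],
    [0, 0, 0],
    [0, 0, 0],
    [0, 0, 0],
    [0, 0, 0],
  ],
  twist=[
    [0, 0, 0],
    [0, 0, 0],
    [0, 0, 0],
    [0, 0, 0],
    [0, 0, 0],
  ],
  grip=0.5,
)

```text
time: 50.82
eef_pos: [0.5367, 0.0927, 0.0966]
tcp_rot: [0.705, 0.709, -0.011, -0.004]
contact_force: [1.0, -0.7, 0.2]
opening: 0.504
```

```bash
python3 ang.py 0 .06;  python3 -c "
from h import *
cv2.imwrite('pics/w30.png',cam('wrist')['img'])"
```

```text
ang 125.4 r 0.0907
same dp [ 0.      0.     -0.0016] rot [ 0.56 -1.19 -0.34]
flip dp [ 0.      0.     -0.0016] rot [  1.86   0.87 179.65]
yaw 0.33 q [-0.01  0.18  1.99 -0.01  1.   -0.01] t 50.8167 open 0.5039329292979131 F [ 1.  -0.7  0.2]
```

View pics/w30.png

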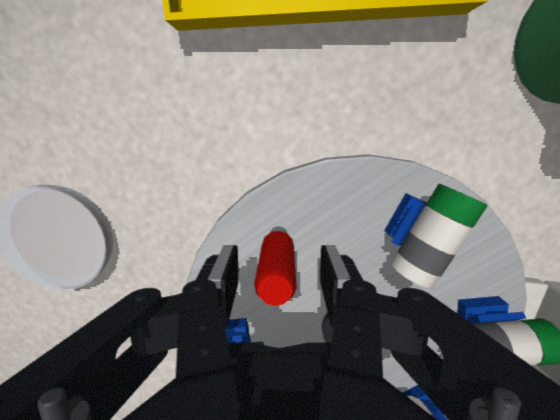

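Released. Lift up slowly with tilt correction and look.

Emit:
move_arm(
  linear=[
    [0, 0, 0.006],
    [0, 0, 0.014],
    [0, 0, 0.022],
    [0, 0, 0.028],
    [0, 0, 0.028],
    [0, 0, 0.02],
    [0, 0, 0.01],
    [0, 0, 0.004],
    [0, 0, 0],
  ],
  twist=[
    [0, 0, 0],
    [0, 0, 0],
    [0.3, -0.6, 0],
    [0.3, -0.6, 0],
    [0, 0, 0],
    [0, 0, 0],
    [0, 0, 0],
    [0, 0, 0],
    [0, 0, 0],
  ],
)

```text
time: 51.62
eef_pos: [0.5352, 0.0941, 0.2356]
tcp_rot: [0.705, 0.71, 0.001, -0.001]
contact_force: [-0.8, -0.1, -0.1]
opening: 0.497
```

```bash
python3 -c "
from wheel import *
to(.5141,.0665,.2,0)
c=cam('wrist');cv2.imwrite('pics/w31.png',c['img'])
wheel(c)"
```

```text
same dp [-0.0211 -0.0276 -0.0356] rot [-0.16  0.04 -0.4 ]
flip dp [-0.0211 -0.0276 -0.0356] rot [-6.000e-02 -2.500e-01  1.796e+02]
yaw 0.4 q [-0.01 -0.    1.91  0.    1.24 -0.02] t 51.6167 open 0.497278711532183 F [-0.8 -0.1 -0.1]
cr [350.7 179.7] rect [0.6106 0.108 ] [0.0281 0.0077] 63.76247787475586 zmax 0.0746
cr [403.  235.6] rect [0.677  0.0421] [0.0287 0.0138] 9.737914085388184 zmax 0.0725
cr [247.8 252.2] rect [0.5008 0.0229] [0.0112 0.0253] 86.81416320800781 zmax 0.0726
cr [284.  311.8] rect [ 0.5431 -0.054 ] [0.0376 0.0105] 56.316802978515625 zmax 0.0731
knob [278.7 202.2] [0.5358 0.0955 0.1138] top [0.5355 0.0925 0.1139] 335
centre [0.5894 0.0192] 64 0.0007652012390583658
ang 76.6 r 0.0913
ang 14.7 r 0.0905
ang 177.6 r 0.0887
ang -122.3 r 0.0866
```

View pics/w31.png

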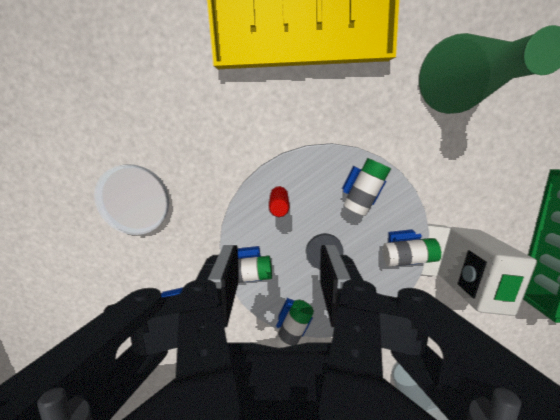

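Emit:
move_arm(
  linear=[
    [-0.003, 0.004, 0.002],
    [-0.006, 0.008, 0.005],
    [-0.01, 0.012, 0.008],
    [-0.012, 0.014, 0.01],
    [-0.012, 0.014, 0.01],
    [-0.012, 0.014, 0.01],
    [-0.012, 0.014, 0.008],
    [-0.01, 0.012, 0.006],
    [-0.007, 0.008, 0.004],
    [-0.004, 0.004, 0.002],
    [0, 0, 0],
    [0, 0, 0],
  ],
  twist=[
    [0, 0, 2],
    [0, 0, 5],
    [0, 0, 7],
    [0, 0, 7],
    [0, 0, 7],
    [0, 0, 7],
    [0, 0, 7],
    [0, 0, 7],
    [0, 0, 7],
    [0, 0, 6],
    [0, 0, 3],
    [0, 0, 0],
  ],
  grip=1.0,
)

```text
time: 52.67
eef_pos: [0.4333, 0.2009, 0.2771]
tcp_rot: [0.193, 0.981, -0.015, -0.015]
contact_force: [1.0, 0.2, -0.3]
opening: 1.003
```

```bash
cat > tray.py <<'E'
from h import *
def tray(c,show=None):
    H=hsv(c);m=cv2.inRange(H,(20,120,50),(34,255,255))
    n,l,s,ce=cv2.connectedComponentsWithStats(m);k=1+np.argmax(s[1:,4]);mm=(l==k).astype(np.uint8)
    # rays of the contour onto rim plane z=.023 ; near-camera parallax: rim outer edge is silhouette
    P=pts(c);ok=(mm>0)&(c['depth']>0)&(P[...,2]>.016)&(P[...,2]<.03)
    q=P[ok][:,:2].astype(np.float32)
    r=cv2.minAreaRect(q);print('rim rect',np.round(r[0],4),np.round(r[1],4),round(r[2],2),len(q))
    cnt=max(cv2.findContours(mm,cv2.RETR_EXTERNAL,cv2.CHAIN_APPROX_NONE)[0],key=cv2.contourArea)[:,0]
    w=np.array([ray(c,u,v,.023)[:2] for u,v in cnt],np.float32)
    r2=cv2.minAreaRect(w);print('contour rect',np.round(r2[0],4),np.round(r2[1],4),round(r2[2],2))
    return r,r2
if __name__=='__main__':
    import sys
    c=cam(sys.argv[1]);cv2.imwrite('pics/'+sys.argv[2],c['img']);tray(c);to(.6256,.1011,.073,66.2)
E
python3 tray.py wrist w32.png
```

```text
rim rect [0.5583 0.2934] [0.1974 0.1303] 2.9 1651
contour rect [0.5569 0.2935] [0.2011 0.1311] 2.89
same dp [ 0.1924 -0.0997 -0.2038] rot [ 1.32 -2.03 -1.39]
flip dp [ 0.1924 -0.0997 -0.2038] rot [  3.17   2.06 178.57]
yaw 67.62 q [ 0.23 -0.17  1.98 -0.02  1.36 -0.95] t 52.7167 open 0.9993891377099196 F [-0.3  0.3 -0.6]
```

View pics/w32.png

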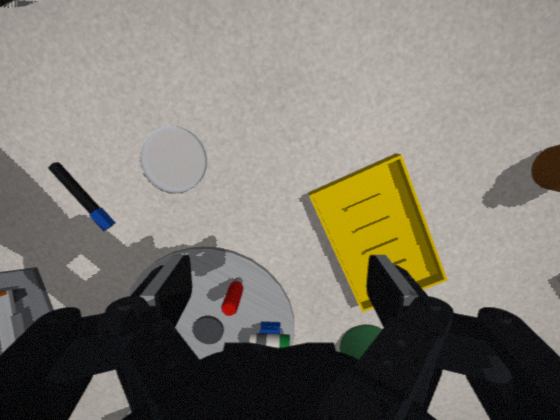

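```bash
python3 -c "
from h import *
c=cam('top');cv2.imwrite('pics/t33.png',c['img']);P=pts(c);H=hsv(c)
m=(P[...,0]>.6)&(P[...,0]<.85)&(P[...,1]>.12)&(P[...,1]<.3)&(P[...,2]>.02)&(P[...,2]<.14)
for ce,s,l in blobs(m,30):
    q=P[l];print(ce,s,q.min(0),q.max(0),np.median(q,0)); t=q[q[:,2]>.11]; print('neck',t.mean(0) if len(t) else 0)
from tray import tray
tray(c)
"
```

```text
[208.22401848 154.77136259] [198 142  23  26 433] [0.69667597 0.17967741 0.02010737] [0.76829472 0.25458743 0.13032013] [0.72373993 0.21004466 0.0593019 ]
neck [0.73480204 0.21699306 0.12374878]
[196.43902439 180.29268293] [184 179  21   7  41] [0.63439221 0.23083243 0.02014345] [0.65636158 0.29923393 0.03178984] [0.65276427 0.25608279 0.02377092]
neck 0
[233.87096774 187.72580645] [231 178   7  16  62] [0.60108202 0.12008629 0.03882409] [0.64539258 0.13909723 0.09163375] [0.61644669 0.12870855 0.04655413]
neck 0
rim rect [0.5665 0.2922] [0.176  0.1305] 2.03 167
contour rect [0.5665 0.2917] [0.1759 0.1296] 1.97
```

View pics/t33.png

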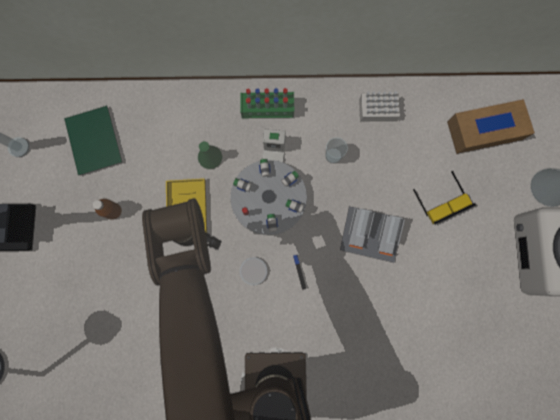

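Emit:
move_arm(
  linear=[
    [0.008, -0.004, -0.003],
    [0.015, -0.008, -0.007],
    [0.022, -0.012, -0.012],
    [0.028, -0.015, -0.016],
    [0.03, -0.016, -0.018],
    [0.03, -0.016, -0.018],
    [0.026, -0.013, -0.016],
    [0.018, -0.009, -0.012],
    [0.01, -0.005, -0.007],
    [0.005, -0.002, -0.003],
    [0, 0, 0],
    [0, 0, 0],
  ],
  twist=[
    [0.3, -0.4, -0.3],
    [0.3, -0.5, -0.3],
    [0.3, -0.5, -0.3],
    [0.3, -0.4, -0.3],
    [0.1, -0.2, -0.2],
    [0, 0, 0],
    [0, 0, 0],
    [0, 0, 0],
    [0, 0, 0],
    [0, 0, 0],
    [0, 0, 0],
    [0, 0, 0],
  ],
)

```text
time: 53.77
eef_pos: [0.6371, 0.0858, 0.149]
tcp_rot: [0.218, 0.976, 0.001, -0.001]
contact_force: [-0.2, 0.2, 0.0]
opening: 1.001
```

```bash
python3 -c "
from h import *
to(.6256,.1011,.071,66.2)
c=cam('wrist');cv2.imwrite('pics/w34.png',c['img'])"
```

```text
same dp [-0.0115  0.0153 -0.078 ] rot [-0.12 -0.12  1.42]
flip dp [-0.0115  0.0153 -0.078 ] rot [  -0.19    0.19 -178.58]
yaw 64.78 q [-0.02  0.3   1.73  0.    1.11 -1.16] t 53.7667 open 1.0009776075490135 F [-0.2  0.2  0. ]
```

View pics/w34.png

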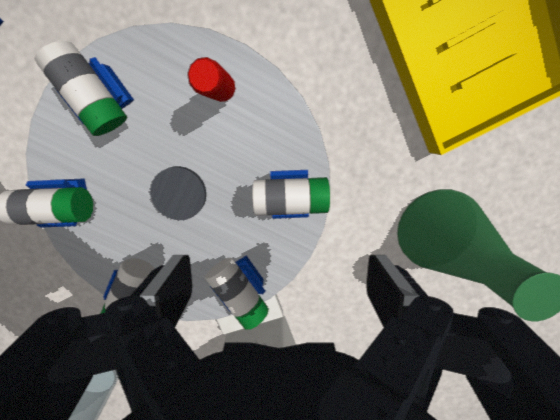

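```bash
python3 -c "
from h import *
c=cam('wrist')
p=seg(c,(253,196),(329,196),.073)
to(*p[:2],.071,66.2)"
```

```text
mid [0.6255 0.103  0.073 ] len 0.0562 ang 64.8
same dp [-0.0114  0.0166 -0.0789] rot [-0.12 -0.06  1.35]
flip dp [-0.0114  0.0166 -0.0789] rot [-9.0000e-02  1.9000e-01 -1.7865e+02]
yaw 64.85 q [-0.02  0.3   1.73  0.    1.11 -1.16] t 53.8667 open 0.9994648935902704 F [0.1 0.6 0.2]
```

Emit:
move_arm(
  linear=[
    [-0.003, 0.004, 0],
    [-0.005, 0.007, -0.002],
    [-0.003, 0.004, -0.008],
    [0, 0, -0.014],
    [0, 0, -0.014],
    [0, 0, -0.008],
    [0, 0, -0.004],
    [0, 0, 0],
    [0, 0, 0],
  ],
  twist=[
    [0, 0, 0.5],
    [0, 0, 0.5],
    [0, 0, 0.3],
    [0, 0, 0],
    [0, 0, 0],
    [0, 0, 0],
    [0, 0, 0],
    [0, 0, 0],
    [0, 0, 0],
  ],
  grip=0.88,
)

```text
time: 54.62
eef_pos: [0.6219, 0.1077, 0.0988]
tcp_rot: [0.202, 0.979, 0.002, 0.002]
contact_force: [0.4, -1.0, -1.0]
opening: 0.883
```

```bash
python3 -c "
from h import *
to(.6256,.102,.071,66.2)
c=cam('wrist');cv2.imwrite('pics/w35.png',c['img'])"
```

```text
same dp [ 0.0037 -0.0057 -0.0278] rot [-0.16  0.23 -0.45]
flip dp [ 0.0037 -0.0057 -0.0278] rot [ -0.36  -0.24 179.55]
yaw 66.65 q [ 0.01  0.34  1.79  0.    1.01 -1.16] t 54.6167 open 0.8830476437171448 F [ 0.4 -1.  -1. ]
```

View pics/w35.png

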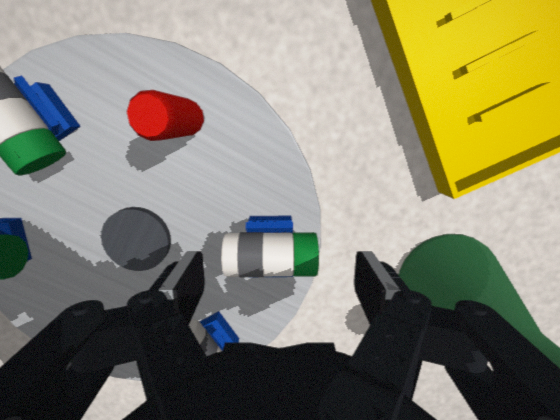

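Emit:
move_arm(
  linear=[
    [0.002, -0.003, 0],
    [0.001, -0.003, -0.004],
    [0, 0, -0.008],
    [0, 0, -0.008],
    [0, 0, -0.005],
    [0, 0, -0.002],
    [0, 0, 0],
  ],
  twist=[
    [0, 0.1, -0.3],
    [0, 0, 0],
    [0, 0, 0],
    [0, 0, 0],
    [0, 0, 0],
    [0, 0, 0],
    [0, 0, 0],
  ],
)

```text
time: 55.25
eef_pos: [0.627, 0.1001, 0.0711]
tcp_rot: [0.206, 0.979, 0.002, 0.003]
contact_force: [0.8, 0.4, 0.7]
opening: 0.877
```

```bash
python3 -c "
from h import *
to(.6256,.102,.071,66.2)"
```

```text
same dp [-0.0014  0.0019 -0.0001] rot [-0.15  0.36 -0.04]
flip dp [-0.0014  0.0019 -0.0001] rot [ -0.56  -0.23 179.96]
yaw 66.24 q [-0.    0.38  1.79  0.    0.97 -1.16] t 55.25 open 0.8772817831454118 F [0.8 0.4 0.7]
```

Emit:
move_arm(
  linear=[
    [-0.001, 0.002, 0],
    [0, 0, 0],
    [0, 0, 0],
    [0, 0, 0],
    [0, 0, 0],
    [0, 0, 0],
  ],
  twist=[
    [0, 0, 0],
    [0, 0, 0],
    [0, 0, 0],
    [0, 0, 0],
    [0, 0, 0],
    [0, 0, 0],
  ],
  grip=0.3,
  force=60,
)

```text
time: 55.75
eef_pos: [0.626, 0.1028, 0.0716]
tcp_rot: [0.206, 0.979, 0.002, 0.003]
contact_force: [-0.7, 0.5, -0.4]
opening: 0.616
```

```bash
python3 -c "
from h import *
print(get_state()['opening'])
C=np.array([.5583,.2934]);a=np.radians(2.9)
for s in (75,36,0,-36,-75): print(s,(C+s/1000*np.array([np.cos(a),np.sin(a)])).round(4))
to(.6332,.2972,.2,92.9)"
```

```text
0.6156673492609319
75 [0.6332 0.2972]
36 [0.5943 0.2952]
0 [0.5583 0.2934]
-36 [0.5223 0.2916]
-75 [0.4834 0.2896]
same dp [0.0072 0.1944 0.1284] rot [-0.24  0.34 26.62]
flip dp [0.0072 0.1944 0.1284] rot [   0.47    0.32 -153.38]
yaw 66.28 q [ 0.    0.38  1.79  0.    0.97 -1.16] t 55.75 open 0.6156673492609319 F [-0.7  0.5 -0.4]
```

Emit:
move_arm(
  linear=[
    [0, 0, 0.008],
    [0, 0, 0.016],
    [0, 0, 0.024],
    [0, 0.003, 0.024],
    [0, 0.008, 0.014],
    [0, 0.016, 0.006],
    [0, 0.024, 0],
    [0.001, 0.028, 0],
    [0.002, 0.03, 0],
    [0.002, 0.028, 0],
    [0.001, 0.022, 0],
    [0, 0.016, 0],
    [0, 0.01, 0],
    [0, 0.004, 0],
    [0, 0, 0],
    [0, 0, 0],
  ],
  twist=[
    [0, 0, 0],
    [0, 0, 0],
    [0, 0, 0],
    [0, 0, 1],
    [0, 0, 2],
    [0, 0, 3],
    [0, 0, 4],
    [0, 0, 4],
    [0, 0, 4],
    [0, 0, 4],
    [0, 0, 3],
    [0, 0, 2],
    [0, 0, 0],
    [0, 0, 0],
    [0, 0, 0],
    [0, 0, 0],
  ],
)

```text
time: 57.08
eef_pos: [0.6317, 0.2986, 0.178]
tcp_rot: [-0.037, 0.999, 0.002, 0.007]
contact_force: [0.5, -0.4, -0.9]
opening: 0.618
```

```bash
python3 -c "
from h import *
from tray import tray
to(.6332,.2972,.016,92.9)
c=cam('wrist');cv2.imwrite('pics/w36.png',c['img']);tray(c)"
```

```text
same dp [ 0.0015 -0.0014 -0.162 ] rot [-0.3   0.77 -1.38]
flip dp [ 0.0015 -0.0014 -0.162 ] rot [ -1.21  -0.46 178.62]
yaw 94.28 q [ 0.3   0.38  1.57  0.    1.17 -1.35] t 57.0833 open 0.618134646598012 F [ 0.5 -0.4 -0.9]
rim rect [0.5603 0.2934] [0.1929 0.1304] 2.94 3615
contour rect [0.5605 0.2934] [0.1931 0.131 ] 2.91
```

View pics/w36.png

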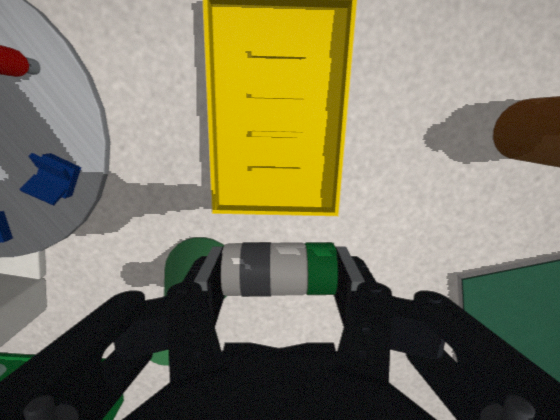

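Emit:
move_arm(
  linear=[
    [0, 0, -0.006],
    [0.001, -0.001, -0.014],
    [0, 0, -0.022],
    [0, 0, -0.026],
    [0, 0, -0.022],
    [0, 0, -0.014],
    [0, 0, -0.007],
    [0, 0, -0.003],
    [0, 0, 0],
    [0, 0, 0],
  ],
  twist=[
    [-0.1, 0.3, -0.5],
    [-0.1, 0.3, -0.5],
    [-0.1, 0.2, -0.4],
    [0, 0, 0],
    [0, 0, 0],
    [0, 0, 0],
    [0, 0, 0],
    [0, 0, 0],
    [0, 0, 0],
    [0, 0, 0],
  ],
)

```text
time: 57.97
eef_pos: [0.6332, 0.2887, 0.0542]
tcp_rot: [-0.017, 1.0, -0.001, -0.002]
contact_force: [0.1, 0.5, 0.4]
opening: 0.618
```

```bash
python3 -c "
from h import *
to(.6332,.2972,.016,92.9)
c=cam('wrist');cv2.imwrite('pics/w37.png',c['img'])"
```

```text
same dp [ 0.      0.0085 -0.0382] rot [ 0.17 -0.25  0.92]
flip dp [ 0.      0.0085 -0.0382] rot [  -0.4    -0.27 -179.08]
yaw 91.98 q [ 0.28  0.52  1.62 -0.    1.   -1.32] t 57.9667 open 0.6178299728526779 F [0.1 0.5 0.4]
```

View pics/w37.png

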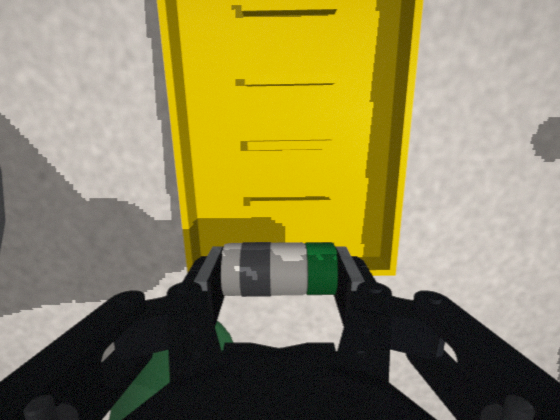

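Emit:
move_arm(
  linear=[
    [0, 0.003, 0],
    [0, 0.004, 0],
    [0, 0.001, -0.003],
    [0, 0, -0.006],
    [0, 0, -0.006],
    [0, 0, -0.003],
    [0, 0, 0],
    [0, 0, 0],
  ],
  twist=[
    [0, -0.1, 0.5],
    [0, -0.1, 0.4],
    [0, 0, 0],
    [0, 0, 0],
    [0, 0, 0],
    [0, 0, 0],
    [0, 0, 0],
    [0, 0, 0],
  ],
)

```text
time: 58.68
eef_pos: [0.6366, 0.2996, 0.0408]
tcp_rot: [-0.027, 1.0, -0.0, 0.005]
contact_force: [-0.3, -0.3, -0.9]
opening: 0.619
```

```bash
python3 -c "
from h import *
to(.6332,.2972,.016,92.9)"
```

```text
same dp [-0.0034 -0.0024 -0.0248] rot [-0.01  0.57 -0.14]
flip dp [-0.0034 -0.0024 -0.0248] rot [-8.9000e-01 -2.0000e-02  1.7985e+02]
yaw 93.04 q [ 0.3   0.55  1.62 -0.    0.97 -1.33] t 58.6833 open 0.6193043461848015 F [-0.3 -0.3 -0.9]
```

Emit:
move_arm(
  linear=[
    [-0.003, -0.002, -0.002],
    [-0.001, 0, -0.005],
    [0, 0, -0.006],
    [0, 0, -0.006],
    [0, 0, -0.003],
    [0, 0, 0],
    [0, 0, 0],
  ],
  twist=[
    [0, 0.3, 0],
    [0, 0.2, 0],
    [0, 0, 0],
    [0, 0, 0],
    [0, 0, 0],
    [0, 0, 0],
    [0, 0, 0],
  ],
)

```text
time: 59.27
eef_pos: [0.6315, 0.2967, 0.0153]
tcp_rot: [-0.026, 1.0, -0.0, -0.001]
contact_force: [0.8, -0.0, 0.2]
opening: 0.616
```

```bash
python3 -c "
from h import *
to(.6332,.2972,.016,92.9)"
```

```text
same dp [0.0017 0.0005 0.0007] rot [ 0.02 -0.09 -0.11]
flip dp [0.0017 0.0005 0.0007] rot [1.5000e-01 3.0000e-02 1.7989e+02]
yaw 93.01 q [ 0.29  0.58  1.63  0.    0.94 -1.33] t 59.2667 open 0.6158225640171404 F [ 0.8 -0.   0.2]
```

Emit:
move_arm(
  linear=[
    [0, 0, 0],
    [0, 0, 0],
    [0, 0, 0],
    [0, 0, 0],
    [0, 0, 0.006],
    [0, 0, 0.014],
    [0, 0, 0.024],
    [0, 0, 0.03],
    [0, 0, 0.03],
    [0, 0, 0.026],
    [0, 0, 0.016],
    [0, 0, 0.006],
    [0, 0, 0],
  ],
  twist=[
    [0, 0, 0],
    [0, 0, 0],
    [0, 0, 0],
    [0, 0, 0],
    [0, 0, 0],
    [0, 0, 0],
    [0, 0, 0],
    [0, 0, 0],
    [0, 0, 0],
    [0, 0, 0],
    [0, 0, 0],
    [0, 0, 0],
    [0, 0, 0],
  ],
  grip=0.76,
)

```text
time: 60.35
eef_pos: [0.6311, 0.2968, 0.1848]
tcp_rot: [-0.026, 1.0, 0.001, 0.003]
contact_force: [0.3, 0.0, 0.2]
opening: 0.758
```

```bash
python3 -c "
from h import *
from tray import tray
to(.6788,.0285,.12,6.2)
c=cam('wrist');cv2.imwrite('pics/w38.png',c['img']);tray(c)"
```

```text
same dp [ 0.0477 -0.2683 -0.0648] rot [  0.15   0.32 -86.82]
flip dp [ 0.0477 -0.2683 -0.0648] rot [-0.33  0.16 93.17]
yaw 93.03 q [ 0.29  0.38  1.57  0.    1.19 -1.33] t 60.35 open 0.7584303174099213 F [0.3 0.  0.2]
rim rect [0.5585 0.2933] [0.1959 0.1304] 2.89 4337
contour rect [0.5586 0.2933] [0.1958 0.1309] 2.92
```

View pics/w38.png

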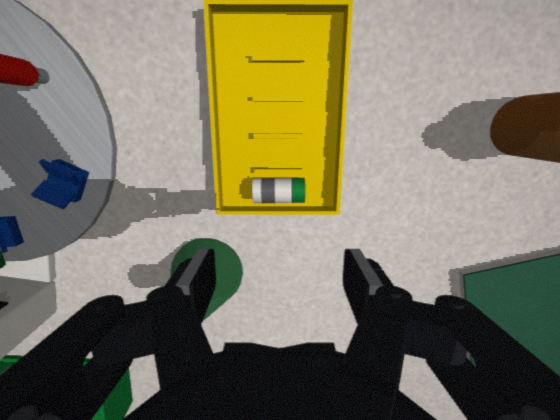

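Emit:
move_arm(
  linear=[
    [0.001, -0.006, 0],
    [0.002, -0.012, 0],
    [0.004, -0.02, 0],
    [0.004, -0.024, 0],
    [0.004, -0.025, 0],
    [0.004, -0.025, 0],
    [0.004, -0.025, 0],
    [0.004, -0.025, 0],
    [0.004, -0.025, 0],
    [0.004, -0.025, 0],
    [0.004, -0.022, 0],
    [0.003, -0.016, -0.004],
    [0.002, -0.01, -0.01],
    [0.002, -0.005, -0.012],
    [0, 0, -0.008],
    [0, 0, -0.004],
    [0, 0, 0],
  ],
  twist=[
    [0, 0, -2],
    [0, 0, -5],
    [0, 0, -7],
    [0, 0, -7],
    [0, 0, -7],
    [0, 0, -7],
    [0, 0, -7],
    [0, 0, -7],
    [0, 0, -7],
    [0, 0, -7],
    [0, 0, -7],
    [0, 0, -7],
    [0, 0, -6],
    [0, 0, -4],
    [0, 0, -1],
    [0, 0, 0],
    [0, 0, 0],
  ],
  grip=0.85,
)

```text
time: 61.82
eef_pos: [0.6612, 0.0193, 0.1134]
tcp_rot: [0.694, 0.72, -0.006, -0.019]
contact_force: [0.2, 0.1, 0.4]
opening: 0.845
```

```bash
python3 -c "
from h import *
to(.6788,.0285,.071,6.2)
c=cam('wrist');cv2.imwrite('pics/w39.png',c['img'])"
```

```text
same dp [ 0.0176  0.0092 -0.0424] rot [-0.93 -2.07  4.07]
flip dp [ 0.0176  0.0092 -0.0424] rot [  -3.19    1.42 -175.89]
yaw 2.15 q [-0.13  0.4   1.68  0.01  1.1  -0.17] t 61.8167 open 0.8447581259405407 F [0.2 0.1 0.4]
```

View pics/w39.png

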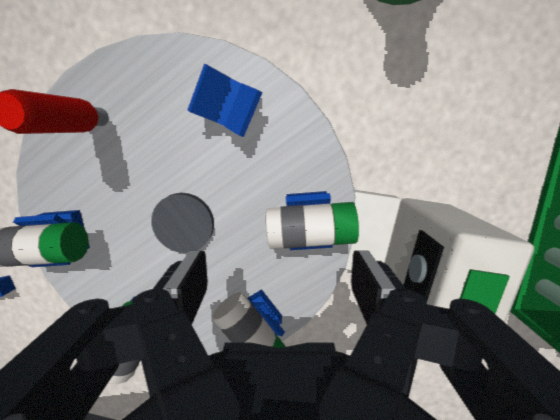

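```bash
python3 -c "
from h import *
c=cam('wrist')
p=seg(c,(268,229),(357,225),.073)
to(*p[:2],.071,6.2)"
```

```text
mid [0.6809 0.0284 0.073 ] len 0.0561 ang 5.59
same dp [ 0.0191  0.0087 -0.0438] rot [-0.92 -1.97  4.05]
flip dp [ 0.0191  0.0087 -0.0438] rot [  -3.02    1.41 -175.92]
yaw 2.17 q [-0.13  0.39  1.68  0.01  1.1  -0.17] t 61.9167 open 0.8503800528332107 F [ 0.6 -0.3 -0.5]
```

Emit:
move_arm(
  linear=[
    [0.004, 0.002, 0],
    [0.007, 0.004, 0],
    [0.005, 0.003, 0],
    [0.002, 0, 0],
    [0, 0, 0],
    [0, 0, 0],
  ],
  twist=[
    [-0.2, -0.5, 1.3],
    [-0.3, -0.7, 1.4],
    [-0.3, -0.6, 1.3],
    [-0.1, -0.2, 0],
    [0, 0, 0],
    [0, 0, 0],
  ],
)

```text
time: 62.42
eef_pos: [0.6839, 0.0328, 0.1188]
tcp_rot: [0.663, 0.749, 0.003, 0.005]
contact_force: [0.4, 0.1, 0.3]
opening: 0.849
```

```bash
python3 -c "
from h import *
to(.6798,.0285,.071,6.2)"
```

```text
same dp [-0.0041 -0.0043 -0.0478] rot [ 0.11  0.63 -0.77]
flip dp [-0.0041 -0.0043 -0.0478] rot [-9.9000e-01  1.7000e-01  1.7923e+02]
yaw 6.97 q [-0.1   0.41  1.64 -0.    1.07 -0.22] t 62.4167 open 0.8485992191983988 F [0.4 0.1 0.3]
```

Emit:
move_arm(
  linear=[
    [-0.002, -0.002, 0],
    [-0.002, -0.002, -0.004],
    [0, 0, -0.008],
    [0, 0, -0.01],
    [0, 0, -0.008],
    [0, 0, -0.004],
    [0, 0, 0],
    [0, 0, 0],
  ],
  twist=[
    [0.1, 0.3, -0.4],
    [0, 0.3, -0.4],
    [0, 0, 0],
    [0, 0, 0],
    [0, 0, 0],
    [0, 0, 0],
    [0, 0, 0],
    [0, 0, 0],
  ],
)

```text
time: 63.08
eef_pos: [0.6781, 0.0278, 0.0797]
tcp_rot: [0.669, 0.743, -0.001, -0.001]
contact_force: [0.1, 0.9, 0.6]
opening: 0.852
```

```bash
python3 -c "
from h import *
to(.6798,.0285,.071,6.2)"
```

```text
same dp [ 0.0017  0.0007 -0.0087] rot [-0.01 -0.19  0.17]
flip dp [ 0.0017  0.0007 -0.0087] rot [-3.0000e-01  1.0000e-02 -1.7983e+02]
yaw 6.03 q [-0.11  0.46  1.67 -0.    1.02 -0.21] t 63.0833 open 0.8516114776336681 F [0.1 0.9 0.6]
```

Emit:
move_arm(
  linear=[
    [0.001, 0, -0.003],
    [0, 0, -0.004],
    [0, 0, -0.002],
    [0, 0, 0],
    [0, 0, 0],
  ],
  twist=[
    [0, 0, 0],
    [0, 0, 0],
    [0, 0, 0],
    [0, 0, 0],
    [0, 0, 0],
  ],
)

```text
time: 63.5
eef_pos: [0.6795, 0.0278, 0.07]
tcp_rot: [0.669, 0.743, -0.001, -0.001]
contact_force: [0.1, 0.1, 0.1]
opening: 0.851
```

Emit:
move_arm(
  linear=[
    [0, 0, 0],
    [0, 0, 0],
    [0, 0, 0],
    [0, 0, 0],
    [0, 0, 0],
    [0, 0, 0],
  ],
  twist=[
    [0, 0, 0],
    [0, 0, 0],
    [0, 0, 0],
    [0, 0, 0],
    [0, 0, 0],
    [0, 0, 0],
  ],
  grip=0.3,
  force=60,
)

```text
time: 64.0
eef_pos: [0.6805, 0.0278, 0.0718]
tcp_rot: [0.669, 0.743, -0.0, 0.0]
contact_force: [-0.3, -0.4, -0.3]
opening: 0.619
```

```bash
python3 -c "
from h import *
to(.5944,.2951,.18,92.9)"
```

```text
same dp [-0.0861  0.2673  0.1082] rot [1.000e-02 1.000e-02 8.685e+01]
flip dp [-0.0861  0.2673  0.1082] rot [ 1.000e-02 -1.000e-02 -9.315e+01]
yaw 6.05 q [-0.11  0.47  1.66 -0.    1.01 -0.21] t 64.0 open 0.6186306844376028 F [-0.3 -0.4 -0.3]
```

Emit:
move_arm(
  linear=[
    [0, 0, 0.008],
    [0, 0, 0.018],
    [0, 0, 0.026],
    [0, 0, 0.026],
    [-0.002, 0.006, 0.018],
    [-0.005, 0.014, 0.01],
    [-0.007, 0.02, 0.004],
    [-0.008, 0.025, 0],
    [-0.008, 0.026, 0],
    [-0.008, 0.026, 0],
    [-0.008, 0.026, 0],
    [-0.008, 0.026, 0],
    [-0.008, 0.026, 0],
    [-0.008, 0.024, 0],
    [-0.007, 0.02, 0],
    [-0.005, 0.014, 0],
    [-0.003, 0.008, 0],
    [-0.001, 0.004, 0],
    [0, 0, 0],
    [0, 0, 0],
  ],
  twist=[
    [0, 0, 0],
    [0, 0, 0],
    [0, 0, 0],
    [0, 0, 2],
    [0, 0, 5],
    [0, 0, 7],
    [0, 0, 7],
    [0, 0, 7],
    [0, 0, 7],
    [0, 0, 7],
    [0, 0, 7],
    [0, 0, 7],
    [0, 0, 7],
    [0, 0, 7],
    [0, 0, 7],
    [0, 0, 5],
    [0, 0, 3],
    [0, 0, 1],
    [0, 0, 0],
    [0, 0, 0],
  ],
)

```text
time: 65.67
eef_pos: [0.5873, 0.3037, 0.1981]
tcp_rot: [-0.043, 0.999, 0.001, 0.006]
contact_force: [-0.3, 0.7, -0.5]
opening: 0.62
```

```bash
python3 -c "
from h import *
to(.5944,.2951,.0155,92.9)"
```

```text
same dp [ 0.0071 -0.0086 -0.1826] rot [-0.17  0.72 -2.07]
flip dp [ 0.0071 -0.0086 -0.1826] rot [ -1.12  -0.26 177.92]
yaw 94.98 q [ 0.32  0.28  1.66 -0.    1.19 -1.33] t 65.6667 open 0.6199113671186935 F [-0.3  0.7 -0.5]
```

Emit:
move_arm(
  linear=[
    [0.002, -0.003, -0.006],
    [0.003, -0.003, -0.014],
    [0.002, 0, -0.022],
    [0, 0, -0.028],
    [0, 0, -0.028],
    [0, 0, -0.02],
    [0, 0, -0.012],
    [0, 0, -0.005],
    [0, 0, 0],
    [0, 0, 0],
  ],
  twist=[
    [-0.1, 0.3, -0.7],
    [-0.1, 0.3, -0.7],
    [0, 0.1, -0.6],
    [0, 0, 0],
    [0, 0, 0],
    [0, 0, 0],
    [0, 0, 0],
    [0, 0, 0],
    [0, 0, 0],
    [0, 0, 0],
  ],
)

```text
time: 66.5
eef_pos: [0.5978, 0.287, 0.0518]
tcp_rot: [-0.014, 1.0, -0.002, -0.001]
contact_force: [-0.1, -0.2, 0.2]
opening: 0.614
```

```bash
python3 -c "
from h import *
to(.5944,.2951,.0155,92.9)"
```

```text
same dp [-0.0034  0.0081 -0.0363] rot [ 0.21 -0.11  1.24]
flip dp [-0.0034  0.0081 -0.0363] rot [  -0.18   -0.33 -178.75]
yaw 91.66 q [ 0.3   0.46  1.71 -0.    0.97 -1.3 ] t 66.5 open 0.6142542591197871 F [-0.1 -0.2  0.2]
```

Emit:
move_arm(
  linear=[
    [-0.001, 0.003, 0],
    [-0.003, 0.004, 0],
    [-0.001, 0.001, -0.003],
    [0, 0, -0.006],
    [0, 0, -0.004],
    [0, 0, 0],
    [0, 0, 0],
  ],
  twist=[
    [0.1, 0, 0.6],
    [0.1, 0, 0.6],
    [0, 0, 0],
    [0, 0, 0],
    [0, 0, 0],
    [0, 0, 0],
    [0, 0, 0],
  ],
)

```text
time: 67.08
eef_pos: [0.5964, 0.2977, 0.0447]
tcp_rot: [-0.026, 1.0, 0.002, 0.005]
contact_force: [-0.7, 0.7, 0.6]
opening: 0.619
```

```bash
python3 -c "
from h import *
to(.5944,.2951,.0155,92.9)
c=cam('wrist');cv2.imwrite('pics/w40.png',c['img'])"
```

```text
same dp [-0.002  -0.0026 -0.0292] rot [-0.22  0.55 -0.11]
flip dp [-0.002  -0.0026 -0.0292] rot [ -0.87  -0.35 179.89]
yaw 93.01 q [ 0.31  0.47  1.72  0.    0.94 -1.31] t 67.0833 open 0.6188622691037827 F [-0.7  0.7  0.6]
```

View pics/w40.png

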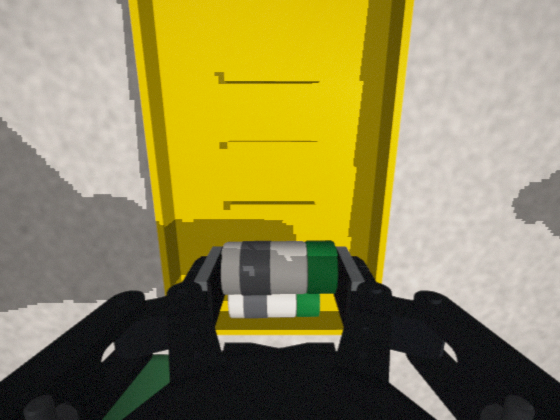

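Emit:
move_arm(
  linear=[
    [-0.002, -0.002, -0.003],
    [0, 0, -0.006],
    [0, 0, -0.007],
    [0, 0, -0.006],
    [0, 0, -0.004],
    [0, 0, 0],
    [0, 0, 0],
  ],
  twist=[
    [-0.2, 0.4, 0],
    [0, 0.1, 0],
    [0, 0, 0],
    [0, 0, 0],
    [0, 0, 0],
    [0, 0, 0],
    [0, 0, 0],
  ],
)

```text
time: 67.72
eef_pos: [0.5937, 0.2949, 0.0149]
tcp_rot: [-0.026, 1.0, -0.0, -0.001]
contact_force: [-0.4, 0.7, -0.2]
opening: 0.614
```

```bash
python3 -c "
from h import *
to(.5944,.2951,.0155,92.9)"
```

```text
same dp [0.0007 0.0002 0.0006] rot [ 0.03 -0.1  -0.08]
flip dp [0.0007 0.0002 0.0006] rot [1.5000e-01 5.0000e-02 1.7992e+02]
yaw 92.98 q [ 0.31  0.51  1.72 -0.    0.91 -1.31] t 67.7167 open 0.6140192975932557 F [-0.4  0.7 -0.2]
```

Emit:
move_arm(
  linear=[
    [0, 0, 0],
    [0, 0, 0],
    [0, 0, 0],
    [0, 0, 0],
    [0, 0, 0.006],
    [0, 0, 0.014],
    [0, 0, 0.024],
    [0, 0, 0.03],
    [0, 0, 0.03],
    [0, 0, 0.026],
    [0, 0, 0.016],
    [0, 0, 0.006],
    [0, 0, 0],
  ],
  twist=[
    [0, 0, 0],
    [0, 0, 0],
    [0, 0, 0],
    [0, 0, 0],
    [0, 0, 0],
    [0, 0, 0],
    [0, 0, 0],
    [0, 0, 0],
    [0, 0, 0],
    [0, 0, 0],
    [0, 0, 0],
    [0, 0, 0],
    [0, 0, 0],
  ],
  grip=0.76,
)

```text
time: 68.8
eef_pos: [0.5934, 0.295, 0.1845]
tcp_rot: [-0.026, 1.0, 0.001, 0.003]
contact_force: [1.4, 0.1, 0.4]
opening: 0.759
```

```bash
python3 -c "
from h import *
from tray import tray
to(.6425,-.0538,.12,126.2)
c=cam('wrist');cv2.imwrite('pics/w41.png',c['img']);tray(c)"
```

```text
same dp [ 0.0491 -0.3488 -0.0645] rot [-0.19  0.29 33.21]
flip dp [ 0.0491 -0.3488 -0.0645] rot [   0.38    0.26 -146.79]
yaw 92.99 q [ 0.31  0.3   1.66 -0.    1.17 -1.31] t 68.8 open 0.758817975239711 F [1.4 0.1 0.4]
rim rect [0.5583 0.2932] [0.1962 0.1306] 2.86 3915
contour rect [0.5582 0.2932] [0.1963 0.1309] 2.91
```

View pics/w41.png

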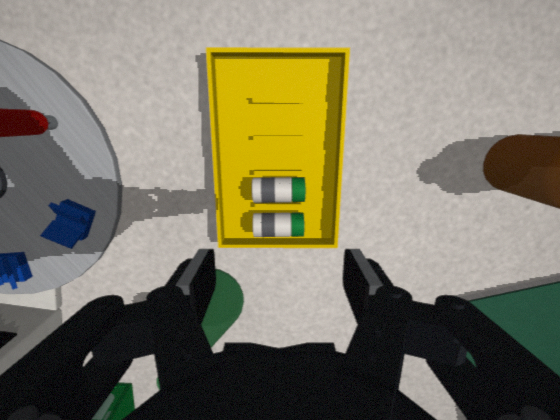

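Emit:
move_arm(
  linear=[
    [0.001, -0.008, 0],
    [0.002, -0.016, 0],
    [0.004, -0.026, 0],
    [0.005, -0.032, 0],
    [0.005, -0.034, 0],
    [0.005, -0.034, 0],
    [0.005, -0.034, 0],
    [0.005, -0.034, 0],
    [0.005, -0.034, 0],
    [0.005, -0.032, 0],
    [0.004, -0.025, -0.004],
    [0.003, -0.017, -0.01],
    [0.002, -0.009, -0.01],
    [0, -0.004, -0.006],
    [0, 0, -0.002],
    [0, 0, 0],
    [0, 0, 0],
  ],
  twist=[
    [0, 0, 0],
    [0, 0, 1],
    [0, 0, 3],
    [0, 0, 4],
    [0, 0, 4],
    [0, 0, 4],
    [0, 0, 4],
    [0, 0, 4],
    [0, 0, 4],
    [0, 0, 3],
    [0, 0, 2],
    [0, 0, 0],
    [0, 0, 0],
    [0, 0, 0],
    [0, 0, 0],
    [0, 0, 0],
    [0, 0, 0],
  ],
  grip=0.85,
)

```text
time: 70.27
eef_pos: [0.626, -0.0639, 0.1188]
tcp_rot: [-0.324, 0.946, 0.007, -0.022]
contact_force: [0.0, 0.8, -0.3]
opening: 0.848
```

```bash
python3 -c "
from h import *
to(.6425,-.0538,.071,126.2)
c=cam('wrist');cv2.imwrite('pics/w42.png',c['img'])"
```

```text
same dp [ 0.0165  0.0101 -0.0478] rot [ 0.05 -2.63 -1.62]
flip dp [ 0.0165  0.0101 -0.0478] rot [4.1000e+00 8.0000e-02 1.7834e+02]
yaw 127.79 q [-0.26  0.33  1.75 -0.01  1.1  -2.48] t 70.2667 open 0.8479152225926393 F [ 0.   0.8 -0.3]
```

View pics/w42.png

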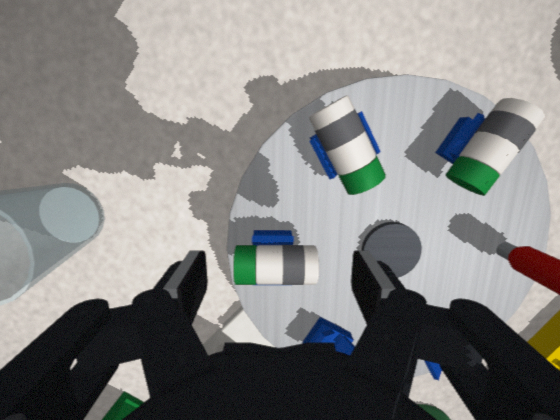

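```bash
python3 -c "
from h import *
c=cam('wrist')
p=seg(c,(318,266),(233,266),.073)
to(*p[:2],.071,126.2)"
```

```text
mid [ 0.6443 -0.0493  0.073 ] len 0.0575 ang -52.92
same dp [ 0.018   0.0143 -0.0485] rot [ 0.07 -2.57 -1.66]
flip dp [ 0.018   0.0143 -0.0485] rot [4.000e+00 1.100e-01 1.783e+02]
yaw 127.83 q [-0.26  0.33  1.75 -0.01  1.1  -2.48] t 70.3667 open 0.8499688453041124 F [-0.  -0.1  0.5]
```

Emit:
move_arm(
  linear=[
    [0.004, 0.002, 0],
    [0.006, 0.004, 0],
    [0.005, 0.003, 0],
    [0.001, 0.001, 0],
    [0, 0, 0],
    [0, 0, 0],
  ],
  twist=[
    [0, -0.7, -0.5],
    [0, -0.9, -0.6],
    [0, -0.8, -0.5],
    [0, -0.2, 0],
    [0, 0, 0],
    [0, 0, 0],
  ],
)

```text
time: 70.87
eef_pos: [0.646, -0.049, 0.123]
tcp_rot: [-0.312, 0.95, -0.003, 0.005]
contact_force: [0.2, -0.1, 0.5]
opening: 0.85
```

```bash
python3 -c "
from h import *
to(.6425,-.0538,.071,126.2)"
```

```text
same dp [-0.0035 -0.0048 -0.052 ] rot [ 0.12  0.65 -0.17]
flip dp [-0.0035 -0.0048 -0.052 ] rot [ -1.03   0.18 179.83]
yaw 126.37 q [-0.23  0.34  1.74  0.    1.06 -2.44] t 70.8667 open 0.8497187238912428 F [ 0.2 -0.1  0.5]
```

Emit:
move_arm(
  linear=[
    [-0.002, -0.002, 0],
    [-0.002, -0.001, -0.004],
    [0, 0, -0.009],
    [0, 0, -0.012],
    [0, 0, -0.009],
    [0, 0, -0.004],
    [0, 0, 0],
    [0, 0, 0],
  ],
  twist=[
    [0, 0.3, 0],
    [0, 0.3, 0],
    [0, 0, 0],
    [0, 0, 0],
    [0, 0, 0],
    [0, 0, 0],
    [0, 0, 0],
    [0, 0, 0],
  ],
)

```text
time: 71.53
eef_pos: [0.6399, -0.0528, 0.0789]
tcp_rot: [-0.312, 0.95, -0.0, -0.002]
contact_force: [-0.4, -0.5, 0.9]
opening: 0.849
```

```bash
python3 -c "
from h import *
to(.6428,-.0525,.071,126.2)
c=cam('wrist');cv2.imwrite('pics/w43.png',c['img'])"
```

```text
same dp [ 0.0029  0.0003 -0.0079] rot [ 0.08 -0.21 -0.11]
flip dp [ 0.0029  0.0003 -0.0079] rot [3.3000e-01 1.2000e-01 1.7989e+02]
yaw 126.31 q [-0.24  0.39  1.76 -0.    1.   -2.44] t 71.5333 open 0.8493132297540491 F [-0.4 -0.5  0.9]
```

View pics/w43.png

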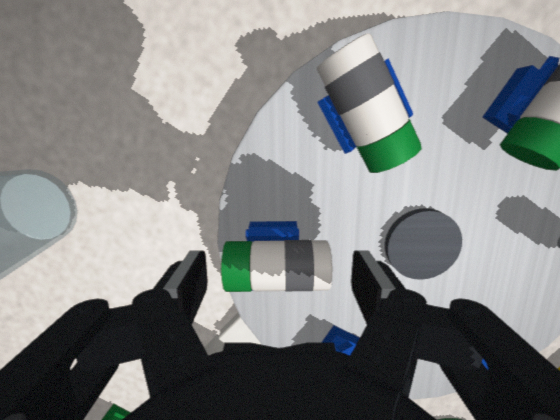

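Emit:
move_arm(
  linear=[
    [0.002, 0, -0.003],
    [0, 0, -0.004],
    [0, 0, -0.001],
    [0, 0, 0],
    [0, 0, 0],
  ],
  twist=[
    [0, -0.2, 0],
    [0, 0, 0],
    [0, 0, 0],
    [0, 0, 0],
    [0, 0, 0],
  ],
)

```text
time: 72.0
eef_pos: [0.6431, -0.0529, 0.0714]
tcp_rot: [-0.312, 0.95, -0.001, 0.001]
contact_force: [-0.8, 0.5, 0.2]
opening: 0.847
```

Emit:
move_arm(
  linear=[
    [0, 0, 0],
    [0, 0, 0],
    [0, 0, 0],
    [0, 0, 0],
    [0, 0, 0],
    [0, 0, 0],
  ],
  twist=[
    [0, 0, 0],
    [0, 0, 0],
    [0, 0, 0],
    [0, 0, 0],
    [0, 0, 0],
    [0, 0, 0],
  ],
  grip=0.3,
  force=60,
)

```text
time: 72.5
eef_pos: [0.6439, -0.053, 0.0729]
tcp_rot: [-0.312, 0.95, -0.002, 0.002]
contact_force: [-0.2, 0.2, -0.1]
opening: 0.611
```

```bash
python3 -c "
from h import *
to(.5583,.2932,.18,92.9)"
```

```text
same dp [-0.0856  0.3462  0.1071] rot [  0.22   0.22 -33.43]
flip dp [-0.0856  0.3462  0.1071] rot [ -0.29   0.29 146.57]
yaw 126.33 q [-0.24  0.4   1.76 -0.    0.98 -2.44] t 72.5 open 0.6109791527241908 F [-0.2  0.2 -0.1]
```

Emit:
move_arm(
  linear=[
    [0, 0, 0.008],
    [0, 0, 0.018],
    [0, 0, 0.026],
    [0, 0, 0.026],
    [-0.002, 0.008, 0.018],
    [-0.004, 0.016, 0.01],
    [-0.006, 0.025, 0.004],
    [-0.008, 0.031, 0],
    [-0.009, 0.034, 0],
    [-0.009, 0.034, 0],
    [-0.009, 0.034, 0],
    [-0.009, 0.034, 0],
    [-0.009, 0.034, 0],
    [-0.008, 0.031, 0],
    [-0.006, 0.025, 0],
    [-0.003, 0.016, 0],
    [-0.002, 0.009, 0],
    [-0.001, 0.004, 0],
    [0, 0, 0],
    [0, 0, 0],
  ],
  twist=[
    [0, 0, 0],
    [0, 0, 0],
    [0, 0, 0],
    [0, 0, 0],
    [0, 0, -1],
    [0, 0, -2],
    [0, 0, -3],
    [0, 0, -4],
    [0, 0, -4],
    [0, 0, -4],
    [0, 0, -4],
    [0, 0, -4],
    [0, 0, -4],
    [0, 0, -3],
    [0, 0, -1],
    [0, 0, 0],
    [0, 0, 0],
    [0, 0, 0],
    [0, 0, 0],
    [0, 0, 0],
  ],
)

```text
time: 74.17
eef_pos: [0.5516, 0.2948, 0.1992]
tcp_rot: [-0.003, 1.0, -0.002, 0.006]
contact_force: [-0.2, -0.5, -0.5]
opening: 0.614
```

```bash
python3 -c "
from h import *
to(.5583,.2932,.017,92.9)
c=cam('wrist');cv2.imwrite('pics/w44.png',c['img'])"
```

```text
same dp [ 0.0067 -0.0016 -0.1822] rot [0.17 0.7  2.58]
flip dp [ 0.0067 -0.0016 -0.1822] rot [   1.09   -0.26 -177.41]
yaw 90.31 q [ 0.33  0.21  1.75 -0.01  1.18 -1.24] t 74.1667 open 0.6135078382080986 F [-0.2 -0.5 -0.5]
```

View pics/w44.png

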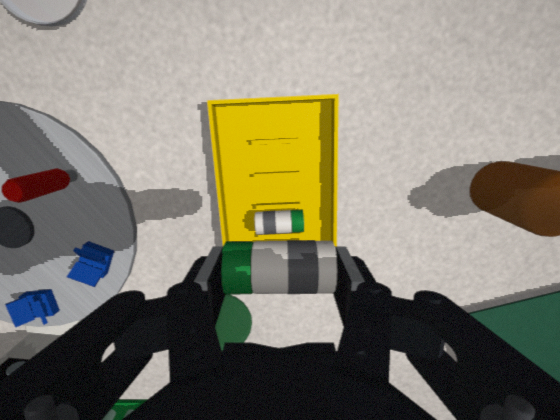

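Emit:
move_arm(
  linear=[
    [0.002, -0.001, -0.006],
    [0.002, 0, -0.014],
    [0.001, 0, -0.022],
    [0, 0, -0.028],
    [0, 0, -0.028],
    [0, 0, -0.02],
    [0, 0, -0.012],
    [0, 0, -0.005],
    [0, 0, 0],
    [0, 0, 0],
  ],
  twist=[
    [0.1, 0.2, 0.9],
    [0.1, 0.3, 0.9],
    [0, 0.2, 0.8],
    [0, 0, 0],
    [0, 0, 0],
    [0, 0, 0],
    [0, 0, 0],
    [0, 0, 0],
    [0, 0, 0],
    [0, 0, 0],
  ],
)

```text
time: 75.05
eef_pos: [0.5596, 0.2835, 0.0525]
tcp_rot: [-0.023, 1.0, -0.0, -0.002]
contact_force: [0.1, 0.1, 0.3]
opening: 0.612
```

```bash
python3 -c "
from h import *
to(.5583,.2932,.017,92.9)"
```

```text
same dp [-0.0013  0.0097 -0.0355] rot [ 0.01 -0.18  0.24]
flip dp [-0.0013  0.0097 -0.0355] rot [-2.8000e-01 -2.0000e-02 -1.7976e+02]
yaw 92.66 q [ 0.31  0.4   1.81  0.    0.94 -1.31] t 75.05 open 0.6117572958288036 F [0.1 0.1 0.3]
```

Emit:
move_arm(
  linear=[
    [-0.001, 0.003, 0],
    [-0.002, 0.004, 0],
    [-0.001, 0.002, -0.003],
    [0, 0, -0.006],
    [0, 0, -0.004],
    [0, 0, 0],
    [0, 0, 0],
  ],
  twist=[
    [0, 0, 0.2],
    [0, 0, 0],
    [0, 0, 0],
    [0, 0, 0],
    [0, 0, 0],
    [0, 0, 0],
    [0, 0, 0],
  ],
)

```text
time: 75.63
eef_pos: [0.5593, 0.2955, 0.0451]
tcp_rot: [-0.026, 1.0, 0.002, 0.004]
contact_force: [0.7, 0.1, -0.4]
opening: 0.618
```

```bash
python3 -c "
from h import *
to(.5583,.2932,.017,92.9)
c=cam('wrist');cv2.imwrite('pics/w45.png',c['img'])"
```

```text
same dp [-0.001  -0.0023 -0.0281] rot [-0.22  0.48 -0.06]
flip dp [-0.001  -0.0023 -0.0281] rot [ -0.76  -0.34 179.94]
yaw 92.96 q [ 0.33  0.41  1.8   0.    0.92 -1.3 ] t 75.6333 open 0.6177511267828217 F [ 0.7  0.1 -0.4]
```

View pics/w45.png

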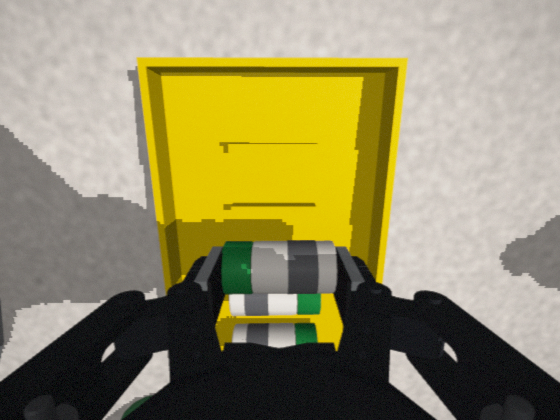

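Emit:
move_arm(
  linear=[
    [-0.002, -0.002, -0.003],
    [0, 0, -0.006],
    [0, 0, -0.007],
    [0, 0, -0.006],
    [0, 0, -0.004],
    [0, 0, 0],
    [0, 0, 0],
  ],
  twist=[
    [-0.2, 0.4, 0],
    [0, 0.1, 0],
    [0, 0, 0],
    [0, 0, 0],
    [0, 0, 0],
    [0, 0, 0],
    [0, 0, 0],
  ],
)

```text
time: 76.27
eef_pos: [0.557, 0.2928, 0.0162]
tcp_rot: [-0.026, 1.0, -0.0, -0.001]
contact_force: [-1.3, -0.6, 6.6]
opening: 0.617
```

```bash
python3 -c "
from h import *
to(.5583,.2932,.017,92.9)"
```

```text
same dp [0.0013 0.0004 0.0008] rot [ 0.02 -0.12 -0.03]
flip dp [0.0013 0.0004 0.0008] rot [1.9000e-01 3.0000e-02 1.7997e+02]
yaw 92.93 q [ 0.32  0.45  1.81  0.    0.88 -1.3 ] t 76.2667 open 0.6165409028742455 F [-1.3 -0.6  6.6]
```

Emit:
move_arm(
  linear=[
    [0, 0, 0],
    [0, 0, 0],
    [0, 0, 0],
    [0, 0, 0],
    [0, 0, 0.006],
    [0, 0, 0.014],
    [0, 0, 0.024],
    [0, 0, 0.03],
    [0, 0, 0.03],
    [0, 0, 0.026],
    [0, 0, 0.016],
    [0, 0, 0.006],
    [0, 0, 0],
  ],
  twist=[
    [0, 0, 0],
    [0, 0, 0],
    [0, 0, 0],
    [0, 0, 0],
    [0, 0, 0],
    [0, 0, 0],
    [0, 0, 0],
    [0, 0, 0],
    [0, 0, 0],
    [0, 0, 0],
    [0, 0, 0],
    [0, 0, 0],
    [0, 0, 0],
  ],
  grip=0.76,
)

```text
time: 77.35
eef_pos: [0.5558, 0.2925, 0.1839]
tcp_rot: [-0.026, 1.0, 0.001, 0.001]
contact_force: [0.6, -0.4, -0.3]
opening: 0.761
```

```bash
python3 -c "
from h import *
from tray import tray
to(.5530,-.0636,.12,66.2)
c=cam('wrist');cv2.imwrite('pics/w46.png',c['img']);tray(c)"
```

```text
same dp [-0.0028 -0.3561 -0.0639] rot [ -0.03   0.18 -26.74]
flip dp [-0.0028 -0.3561 -0.0639] rot [-2.4000e-01 -5.0000e-02  1.5326e+02]
yaw 92.94 q [ 0.32  0.23  1.75  0.    1.16 -1.3 ] t 77.35 open 0.7606618289030523 F [ 0.6 -0.4 -0.3]
rim rect [0.559  0.2933] [0.196  0.1304] 2.95 3510
contour rect [0.5589 0.2933] [0.1961 0.1309] 2.89
```

View pics/w46.png

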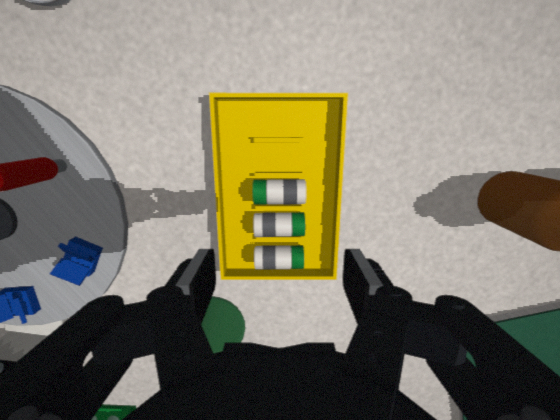

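Emit:
move_arm(
  linear=[
    [0, -0.008, 0],
    [0.001, -0.016, 0],
    [0.001, -0.026, 0],
    [0.001, -0.032, 0],
    [0.001, -0.034, 0],
    [0.001, -0.034, 0],
    [0.001, -0.034, 0],
    [0.001, -0.034, 0],
    [0.001, -0.034, 0],
    [0.001, -0.032, 0],
    [0.001, -0.025, -0.004],
    [0.001, -0.017, -0.01],
    [0, -0.009, -0.01],
    [0, -0.004, -0.006],
    [0, 0, -0.002],
    [0, 0, 0],
    [0, 0, 0],
  ],
  twist=[
    [0, 0, 0],
    [0, 0, -1],
    [0, 0, -3],
    [0, 0, -3],
    [0, 0, -3],
    [0, 0, -3],
    [0, 0, -3],
    [0, 0, -3],
    [0, 0, -3],
    [0, 0, -3],
    [0, 0, -2],
    [0, 0, 0],
    [0, 0, 0],
    [0, 0, 0],
    [0, 0, 0],
    [0, 0, 0],
    [0, 0, 0],
  ],
  grip=0.85,
)

```text
time: 78.82
eef_pos: [0.5445, -0.0744, 0.122]
tcp_rot: [0.227, 0.974, -0.001, -0.023]
contact_force: [0.1, 0.3, 0.3]
opening: 0.849
```

```bash
python3 -c "
from h import *
to(.5530,-.0636,.071,66.2)
c=cam('wrist');cv2.imwrite('pics/w47.png',c['img'])"
```

```text
same dp [ 0.0085  0.0108 -0.051 ] rot [-0.41 -2.61  2.42]
flip dp [ 0.0085  0.0108 -0.051 ] rot [  -4.05    0.63 -177.53]
yaw 63.79 q [-0.32  0.16  1.95 -0.01  1.07 -1.43] t 78.8167 open 0.8487557963740736 F [0.1 0.3 0.3]
```

View pics/w47.png

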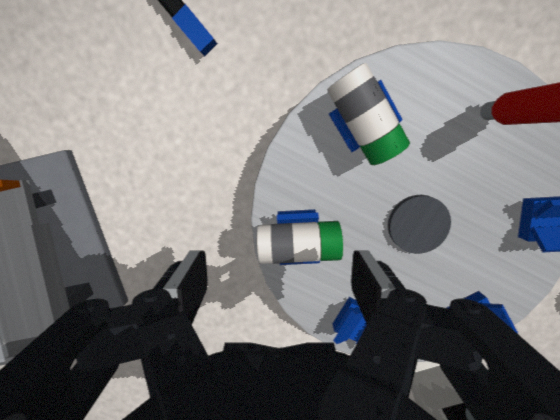

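```bash
python3 -c "
from h import *
c=cam('wrist')
p=seg(c,(258,244),(341,240),.073)
to(*p[:2],.071,66.2)"
```

```text
mid [ 0.5557 -0.0634  0.073 ] len 0.0559 ang 67.02
same dp [ 0.0109  0.0108 -0.0516] rot [-0.38 -2.55  2.38]
flip dp [ 0.0109  0.0108 -0.0516] rot [  -3.95    0.6  -177.58]
yaw 63.84 q [-0.32  0.16  1.95 -0.01  1.07 -1.43] t 78.9167 open 0.8511864186631897 F [-0.7 -0.3 -1. ]
```

Emit:
move_arm(
  linear=[
    [0.002, 0.003, 0],
    [0.003, 0.004, 0],
    [0.002, 0.002, 0],
    [0, 0, 0],
    [0, 0, 0],
  ],
  twist=[
    [-0.1, -0.8, 0.8],
    [-0.2, -0.9, 0.9],
    [-0.1, -0.8, 0.6],
    [0, 0, 0],
    [0, 0, 0],
  ],
)

```text
time: 79.33
eef_pos: [0.5542, -0.0612, 0.125]
tcp_rot: [0.202, 0.979, -0.0, 0.004]
contact_force: [-1.1, -0.2, -0.4]
opening: 0.85
```

```bash
python3 -c "
from h import *
to(.5530,-.0636,.071,66.2)"
```

```text
same dp [-0.0012 -0.0024 -0.054 ] rot [ 0.11  0.47 -0.48]
flip dp [-0.0012 -0.0024 -0.054 ] rot [-7.4000e-01  1.7000e-01  1.7952e+02]
yaw 66.68 q [-0.29  0.15  1.96  0.    1.02 -1.46] t 79.3333 open 0.8497158897774559 F [-1.1 -0.2 -0.4]
```

Emit:
move_arm(
  linear=[
    [0, -0.001, -0.003],
    [0, -0.001, -0.008],
    [0, 0, -0.012],
    [0, 0, -0.012],
    [0, 0, -0.008],
    [0, 0, -0.003],
    [0, 0, 0],
    [0, 0, 0],
  ],
  twist=[
    [0, 0.3, -0.3],
    [0, 0.2, -0.2],
    [0, 0, 0],
    [0, 0, 0],
    [0, 0, 0],
    [0, 0, 0],
    [0, 0, 0],
    [0, 0, 0],
  ],
)

```text
time: 80.0
eef_pos: [0.5528, -0.0632, 0.0722]
tcp_rot: [0.207, 0.978, -0.001, -0.002]
contact_force: [0.1, 0.7, 1.2]
opening: 0.848
```

```bash
python3 -c "
from h import *
to(.5540,-.0636,.071,66.2)"
```

```text
same dp [ 0.0012 -0.0004 -0.0012] rot [ 0.06 -0.27  0.1 ]
flip dp [ 0.0012 -0.0004 -0.0012] rot [-4.300e-01 -9.000e-02 -1.799e+02]
yaw 66.1 q [-0.3   0.23  1.98 -0.    0.94 -1.45] t 80.0 open 0.8481289364674935 F [0.1 0.7 1.2]
```

Emit:
move_arm(
  linear=[
    [0.001, 0, -0.001],
    [0, 0, 0],
    [0, 0, 0],
    [0, 0, 0],
    [0, 0, 0],
    [0, 0, 0],
  ],
  twist=[
    [0, 0, 0],
    [0, 0, 0],
    [0, 0, 0],
    [0, 0, 0],
    [0, 0, 0],
    [0, 0, 0],
  ],
  grip=0.3,
  force=60,
)

```text
time: 80.5
eef_pos: [0.5552, -0.0637, 0.0729]
tcp_rot: [0.207, 0.978, -0.001, -0.001]
contact_force: [-0.3, -0.2, -0.4]
opening: 0.617
```

```bash
python3 -c "
from h import *
C=np.array([.5586,.2933]);a=np.radians(2.9)
for s in (-36,-75): print(s,(C+s/1000*np.array([np.cos(a),np.sin(a)])).round(4))
to(.5226,.2915,.18,92.9)"
```

```text
-36 [0.5226 0.2915]
-75 [0.4837 0.2895]
same dp [-0.0326  0.3552  0.1071] rot [ 0.13 -0.07 26.8 ]
flip dp [-0.0326  0.3552  0.1071] rot [-9.000e-02 -1.800e-01 -1.532e+02]
yaw 66.1 q [-0.29  0.23  1.98 -0.    0.93 -1.45] t 80.5 open 0.6166889426826915 F [-0.3 -0.2 -0.4]
```

Emit:
move_arm(
  linear=[
    [0, 0, 0.008],
    [0, 0, 0.018],
    [0, 0, 0.028],
    [0, 0, 0.028],
    [-0.001, 0.008, 0.02],
    [-0.002, 0.016, 0.01],
    [-0.003, 0.025, 0.004],
    [-0.003, 0.032, 0],
    [-0.003, 0.034, 0],
    [-0.003, 0.034, 0],
    [-0.003, 0.034, 0],
    [-0.003, 0.034, 0],
    [-0.003, 0.034, 0],
    [-0.002, 0.032, 0],
    [-0.001, 0.026, 0],
    [-0.001, 0.018, 0],
    [0, 0.01, 0],
    [0, 0.004, 0],
    [0, 0, 0],
    [0, 0, 0],
  ],
  twist=[
    [0, 0, 0],
    [0, 0, 0],
    [0, 0, 0],
    [0, 0, 0],
    [0, 0, 0],
    [0, 0, 1],
    [0, 0, 3],
    [0, 0, 3],
    [0, 0, 3],
    [0, 0, 3],
    [0, 0, 3],
    [0, 0, 3],
    [0, 0, 3],
    [0, 0, 2],
    [0, 0, 1],
    [0, 0, 0],
    [0, 0, 0],
    [0, 0, 0],
    [0, 0, 0],
    [0, 0, 0],
  ],
)

```text
time: 82.17
eef_pos: [0.5229, 0.2921, 0.2092]
tcp_rot: [-0.019, 1.0, -0.0, 0.007]
contact_force: [0.2, -1.2, -0.7]
opening: 0.616
```

```bash
python3 -c "
from h import *
to(.5226,.2915,.017,92.9)
c=cam('wrist');cv2.imwrite('pics/w48.png',c['img'])"
```

```text
same dp [-0.0003 -0.0006 -0.1922] rot [-0.02  0.85  0.74]
flip dp [-0.0003 -0.0006 -0.1922] rot [ 1.3300e+00  3.0000e-02 -1.7926e+02]
yaw 92.16 q [ 0.34  0.14  1.8  -0.01  1.18 -1.26] t 82.1667 open 0.6157569664984857 F [ 0.2 -1.2 -0.7]
```

View pics/w48.png

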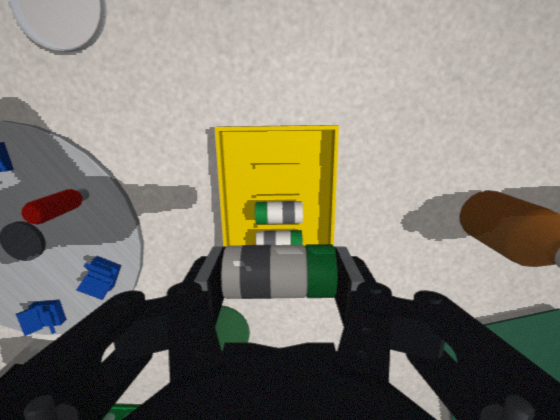

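Emit:
move_arm(
  linear=[
    [0, 0.002, -0.006],
    [0, 0.002, -0.014],
    [0, 0.001, -0.024],
    [0, 0, -0.03],
    [0, 0, -0.03],
    [0, 0, -0.022],
    [0, 0, -0.012],
    [0, 0, -0.005],
    [0, 0, 0],
    [0, 0, 0],
  ],
  twist=[
    [0, 0.3, 0.3],
    [0, 0.3, 0.3],
    [0, 0.2, 0.2],
    [0, 0, 0],
    [0, 0, 0],
    [0, 0, 0],
    [0, 0, 0],
    [0, 0, 0],
    [0, 0, 0],
    [0, 0, 0],
  ],
)

```text
time: 83.05
eef_pos: [0.5232, 0.2891, 0.0551]
tcp_rot: [-0.021, 1.0, -0.001, -0.001]
contact_force: [-0.2, 0.8, -0.2]
opening: 0.615
```

```bash
python3 -c "
from h import *
to(.5226,.2915,.017,92.9)"
```

```text
same dp [-0.0006  0.0024 -0.0381] rot [ 0.06 -0.14  0.47]
flip dp [-0.0006  0.0024 -0.0381] rot [-2.3000e-01 -1.0000e-01 -1.7953e+02]
yaw 92.43 q [ 0.34  0.34  1.88 -0.    0.93 -1.28] t 83.05 open 0.6152349761706498 F [-0.2  0.8 -0.2]
```

Emit:
move_arm(
  linear=[
    [0, 0.001, -0.003],
    [0, 0.001, -0.006],
    [0, 0, -0.006],
    [0, 0, -0.003],
    [0, 0, 0],
    [0, 0, 0],
  ],
  twist=[
    [0, 0, 0.3],
    [0, 0, 0.2],
    [0, 0, 0],
    [0, 0, 0],
    [0, 0, 0],
    [0, 0, 0],
  ],
)

```text
time: 83.55
eef_pos: [0.5274, 0.2929, 0.0414]
tcp_rot: [-0.026, 1.0, 0.001, 0.004]
contact_force: [-0.6, 0.1, -0.0]
opening: 0.618
```

```bash
python3 -c "
from h import *
to(.5226,.2915,.017,92.9)"
```

```text
same dp [-0.0048 -0.0014 -0.0244] rot [-0.15  0.46 -0.1 ]
flip dp [-0.0048 -0.0014 -0.0244] rot [ -0.73  -0.24 179.9 ]
yaw 93.0 q [ 0.34  0.36  1.88 -0.    0.89 -1.28] t 83.55 open 0.618151904199554 F [-0.6  0.1 -0. ]
```

Emit:
move_arm(
  linear=[
    [-0.003, -0.001, -0.001],
    [-0.002, 0, -0.004],
    [0, 0, -0.006],
    [0, 0, -0.006],
    [0, 0, -0.004],
    [0, 0, 0],
    [0, 0, 0],
  ],
  twist=[
    [-0.1, 0.3, 0],
    [0, 0.1, 0],
    [0, 0, 0],
    [0, 0, 0],
    [0, 0, 0],
    [0, 0, 0],
    [0, 0, 0],
  ],
)

```text
time: 84.13
eef_pos: [0.5219, 0.2919, 0.0186]
tcp_rot: [-0.026, 1.0, 0.0, 0.001]
contact_force: [-0.4, 0.0, -0.1]
opening: 0.618
```

```bash
python3 -c "
from h import *
to(.5226,.2915,.017,92.9)"
```

```text
same dp [ 0.0007 -0.0004 -0.0016] rot [-0.06  0.06 -0.11]
flip dp [ 0.0007 -0.0004 -0.0016] rot [-9.0000e-02 -9.0000e-02  1.7989e+02]
yaw 93.01 q [ 0.34  0.39  1.89  0.    0.86 -1.28] t 84.1333 open 0.6177538304343739 F [-0.4  0.  -0.1]
```

Emit:
move_arm(
  linear=[
    [0, 0, -0.001],
    [0, 0, -0.001],
    [0, 0, 0],
  ],
  twist=[
    [0, 0, 0],
    [0, 0, 0],
    [0, 0, 0],
  ],
)

```text
time: 84.38
eef_pos: [0.5219, 0.2919, 0.0162]
tcp_rot: [-0.026, 1.0, 0.0, 0.0]
contact_force: [-0.1, 0.3, -0.6]
opening: 0.62
```

Emit:
move_arm(
  linear=[
    [0, 0, 0],
    [0, 0, 0],
    [0, 0, 0],
    [0, 0, 0],
    [0, 0, 0.006],
    [0, 0, 0.014],
    [0, 0, 0.024],
    [0, 0, 0.03],
    [0, 0, 0.03],
    [0, 0, 0.026],
    [0, 0, 0.016],
    [0, 0, 0.006],
    [0, 0, 0],
  ],
  twist=[
    [0, 0, 0],
    [0, 0, 0],
    [0, 0, 0],
    [0, 0, 0],
    [0, 0, 0],
    [0, 0, 0],
    [0, 0, 0],
    [0, 0, 0],
    [0, 0, 0],
    [0, 0, 0],
    [0, 0, 0],
    [0, 0, 0],
    [0, 0, 0],
  ],
  grip=0.76,
)

```text
time: 85.47
eef_pos: [0.5211, 0.2917, 0.1846]
tcp_rot: [-0.026, 1.0, 0.001, 0.003]
contact_force: [-0.5, 0.3, 0.2]
opening: 0.758
```

```bash
python3 -c "
from h import *
from tray import tray
to(.4998,.0091,.12,6.2)
c=cam('wrist');cv2.imwrite('pics/w49.png',c['img']);tray(c)"
```

```text
same dp [-0.0213 -0.2826 -0.0646] rot [  0.15   0.42 -86.82]
flip dp [-0.0213 -0.2826 -0.0646] rot [-0.43  0.15 93.18]
yaw 93.02 q [ 0.34  0.16  1.83  0.    1.15 -1.28] t 85.4667 open 0.7577796384605789 F [-0.5  0.3  0.2]
rim rect [0.5588 0.2932] [0.197  0.1302] 2.91 3305
contour rect [0.5589 0.2932] [0.197  0.1309] 2.89
```

View pics/w49.png

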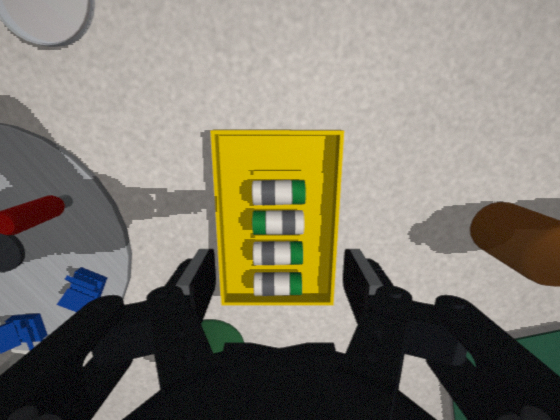

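Emit:
move_arm(
  linear=[
    [0, -0.006, 0],
    [0, -0.012, 0],
    [-0.001, -0.02, 0],
    [-0.001, -0.024, 0],
    [-0.001, -0.025, 0],
    [-0.001, -0.025, 0],
    [-0.001, -0.025, 0],
    [-0.001, -0.025, 0],
    [-0.001, -0.025, 0],
    [-0.001, -0.025, 0],
    [-0.001, -0.022, 0],
    [-0.001, -0.018, 0],
    [0, -0.012, -0.006],
    [0, -0.006, -0.01],
    [0, 0, -0.008],
    [0, 0, -0.004],
    [0, 0, 0],
  ],
  twist=[
    [0, 0, -2],
    [0, 0, -5],
    [0, 0, -7],
    [0, 0, -7],
    [0, 0, -7],
    [0, 0, -7],
    [0, 0, -7],
    [0, 0, -7],
    [0, 0, -7],
    [0, 0, -7],
    [0, 0, -7],
    [0, 0, -7],
    [0, 0, -6],
    [0, 0, -4],
    [0, 0, -1],
    [0, 0, 0],
    [0, 0, 0],
  ],
  grip=0.85,
)

```text
time: 86.93
eef_pos: [0.4923, 0.0099, 0.1276]
tcp_rot: [0.694, 0.72, -0.006, -0.018]
contact_force: [-0.6, 0.3, -0.6]
opening: 0.851
```

```bash
python3 -c "
from h import *
to(.4998,.0091,.071,6.2)
c=cam('wrist');cv2.imwrite('pics/w50.png',c['img'])"
```

```text
same dp [ 0.0075 -0.0008 -0.0566] rot [-0.9  -1.99  4.09]
flip dp [ 0.0075 -0.0008 -0.0566] rot [  -3.06    1.39 -175.88]
yaw 2.13 q [-0.19  0.03  2.09  0.01  1.06 -0.23] t 86.9333 open 0.8507946747863978 F [-0.6  0.3 -0.6]
```

View pics/w50.png

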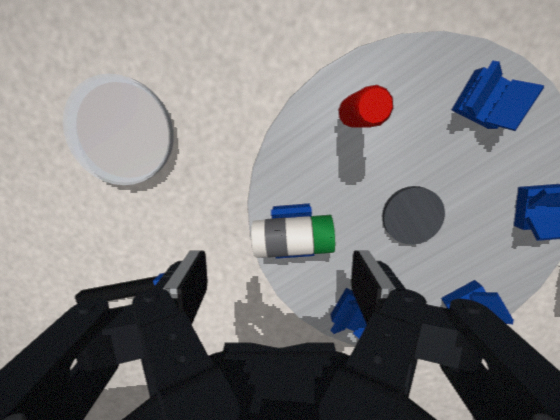

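Emit:
move_arm(
  linear=[
    [0.002, 0, 0],
    [0.003, 0, 0],
    [0.001, 0, 0],
    [0, 0, 0],
    [0, 0, 0],
  ],
  twist=[
    [-0.3, -0.6, 1.3],
    [-0.3, -0.7, 1.4],
    [-0.3, -0.6, 1.2],
    [0, 0, 0],
    [0, 0, 0],
  ],
)

```text
time: 87.4
eef_pos: [0.4998, 0.0123, 0.1288]
tcp_rot: [0.664, 0.748, 0.001, 0.002]
contact_force: [-0.2, 0.5, 1.1]
opening: 0.85
```

```bash
python3 -c "
from h import *
c=cam('wrist');cv2.imwrite('pics/w51.png',c['img'])
to(.4998,.0091,.071,6.2)"
```

```text
same dp [ 0.     -0.0032 -0.0578] rot [ 0.1   0.21 -0.63]
flip dp [ 0.     -0.0032 -0.0578] rot [-3.2000e-01  1.5000e-01  1.7937e+02]
yaw 6.83 q [-0.18  0.02  2.09 -0.    1.02 -0.3 ] t 87.45 open 0.8468530490535903 F [-0.8 -0.6 -0.2]
```

View pics/w51.png

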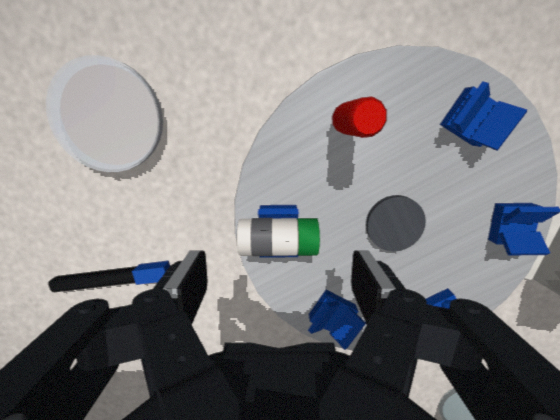

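Emit:
move_arm(
  linear=[
    [0, -0.002, -0.004],
    [0, -0.001, -0.008],
    [0, 0, -0.013],
    [0, 0, -0.013],
    [0, 0, -0.008],
    [0, 0, -0.004],
    [0, 0, 0],
    [0, 0, 0],
  ],
  twist=[
    [0, 0.2, -0.4],
    [0, 0, -0.3],
    [0, 0, 0],
    [0, 0, 0],
    [0, 0, 0],
    [0, 0, 0],
    [0, 0, 0],
    [0, 0, 0],
  ],
)

```text
time: 88.12
eef_pos: [0.5001, 0.0084, 0.0754]
tcp_rot: [0.669, 0.743, -0.0, 0.001]
contact_force: [0.8, 0.5, 0.0]
opening: 0.848
```

```bash
python3 -c "
from h import *
to(.4998,.0091,.071,6.2)"
```

```text
same dp [-0.0003  0.0007 -0.0044] rot [0.12 0.07 0.22]
flip dp [-0.0003  0.0007 -0.0044] rot [ 1.0000e-01 -1.9000e-01 -1.7978e+02]
yaw 5.98 q [-0.19  0.11  2.12 -0.    0.92 -0.29] t 88.1167 open 0.848076358038009 F [0.8 0.5 0. ]
```

Emit:
move_arm(
  linear=[
    [0, 0.001, -0.003],
    [0, 0, -0.002],
    [0, 0, 0],
    [0, 0, 0],
  ],
  twist=[
    [0, 0, 0],
    [0, 0, 0],
    [0, 0, 0],
    [0, 0, 0],
  ],
)

```text
time: 88.45
eef_pos: [0.5012, 0.0093, 0.0714]
tcp_rot: [0.669, 0.743, 0.0, 0.002]
contact_force: [-0.1, -0.4, 0.5]
opening: 0.85
```

Emit:
move_arm(
  linear=[
    [0, 0, 0],
    [0, 0, 0],
    [0, 0, 0],
    [0, 0, 0],
    [0, 0, 0],
    [0, 0, 0],
  ],
  twist=[
    [0, 0, 0],
    [0, 0, 0],
    [0, 0, 0],
    [0, 0, 0],
    [0, 0, 0],
    [0, 0, 0],
  ],
  grip=0.3,
  force=60,
)

```text
time: 88.95
eef_pos: [0.5022, 0.0092, 0.073]
tcp_rot: [0.669, 0.743, 0.001, 0.003]
contact_force: [-0.2, 1.0, -0.5]
opening: 0.616
```

```bash
python3 -c "
from h import *
to(.4838,.2894,.18,92.9)"
```

```text
same dp [-0.0184  0.2802  0.107 ] rot [-0.14  0.44 86.92]
flip dp [-0.0184  0.2802  0.107 ] rot [  0.44   0.15 -93.08]
yaw 5.98 q [-0.18  0.11  2.12 -0.    0.91 -0.29] t 88.95 open 0.6155694413582483 F [-0.2  1.  -0.5]
```

Emit:
move_arm(
  linear=[
    [0, 0, 0.008],
    [0, 0, 0.018],
    [0, 0, 0.028],
    [0, 0, 0.028],
    [0, 0.002, 0.02],
    [-0.001, 0.008, 0.01],
    [-0.001, 0.016, 0.004],
    [-0.002, 0.024, 0],
    [-0.002, 0.028, 0],
    [-0.002, 0.028, 0],
    [-0.002, 0.028, 0],
    [-0.002, 0.028, 0],
    [-0.001, 0.028, 0],
    [-0.001, 0.026, 0],
    [0, 0.022, 0],
    [0, 0.016, 0],
    [0, 0.01, 0],
    [0, 0.004, 0],
    [0, 0, 0],
    [0, 0, 0],
  ],
  twist=[
    [0, 0, 0],
    [0, 0, 0],
    [0, 0, 0],
    [0, 0, 2],
    [0, 0, 5],
    [0, 0, 7],
    [0, 0, 7],
    [0, 0, 7],
    [0, 0, 7],
    [0, 0, 7],
    [0, 0, 7],
    [0, 0, 7],
    [0, 0, 7],
    [0, 0, 7],
    [0, 0, 7],
    [0, 0, 5],
    [0, 0, 2],
    [0, 0, 0],
    [0, 0, 0],
    [0, 0, 0],
  ],
)

```text
time: 90.62
eef_pos: [0.4834, 0.2888, 0.2046]
tcp_rot: [-0.023, 1.0, 0.003, 0.008]
contact_force: [-0.1, 0.5, 0.1]
opening: 0.613
```

```bash
python3 -c "
from h import *
from tray import tray
to(.4838,.2894,.017,92.9)
c=cam('wrist');cv2.imwrite('pics/w52.png',c['img']);tray(c)"
```

```text
same dp [ 0.0004  0.0006 -0.1876] rot [-0.39  0.85  0.27]
flip dp [ 0.0004  0.0006 -0.1876] rot [   1.34    0.61 -179.72]
yaw 92.63 q [ 0.36  0.06  1.9   0.    1.16 -1.26] t 90.6167 open 0.6134844295119798 F [-0.1  0.5  0.1]
rim rect [0.5086 0.2908] [0.0972 0.1301] 2.82 1412
contour rect [0.5081 0.2907] [0.1003 0.1309] 2.9
```

View pics/w52.png

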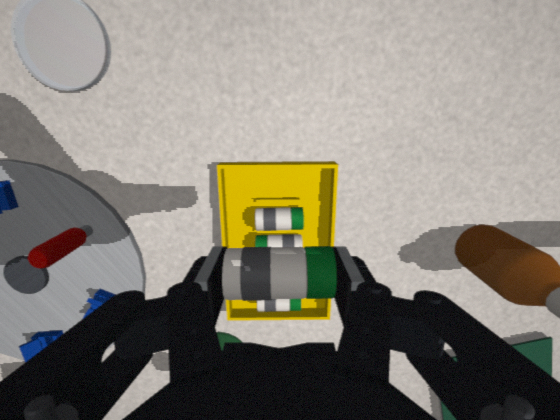

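Emit:
move_arm(
  linear=[
    [0, 0.002, -0.006],
    [0, 0.002, -0.014],
    [0, 0.001, -0.024],
    [0, 0, -0.03],
    [0, 0, -0.028],
    [0, 0, -0.02],
    [0, 0, -0.012],
    [0, 0, -0.005],
    [0, 0, 0],
    [0, 0, 0],
  ],
  twist=[
    [-0.1, 0.3, 0.1],
    [-0.1, 0.3, 0.1],
    [-0.1, 0.2, 0],
    [0, 0, 0],
    [0, 0, 0],
    [0, 0, 0],
    [0, 0, 0],
    [0, 0, 0],
    [0, 0, 0],
    [0, 0, 0],
  ],
)

```text
time: 91.5
eef_pos: [0.4818, 0.2868, 0.0528]
tcp_rot: [-0.018, 1.0, -0.001, -0.002]
contact_force: [-0.0, 1.1, -0.3]
opening: 0.616
```

```bash
python3 -c "
from h import *
to(.4838,.2894,.017,92.9)"
```

```text
same dp [ 0.002   0.0026 -0.0358] rot [ 0.1  -0.28  0.86]
flip dp [ 0.002   0.0026 -0.0358] rot [-4.4000e-01 -1.5000e-01 -1.7914e+02]
yaw 92.04 q [ 0.36  0.27  1.97  0.    0.9  -1.25] t 91.5 open 0.6160317457197069 F [-0.   1.1 -0.3]
```

Emit:
move_arm(
  linear=[
    [0, 0.001, -0.003],
    [0, 0.001, -0.006],
    [0, 0, -0.005],
    [0, 0, -0.002],
    [0, 0, 0],
    [0, 0, 0],
  ],
  twist=[
    [0, -0.2, 0.5],
    [0, 0, 0.3],
    [0, 0, 0],
    [0, 0, 0],
    [0, 0, 0],
    [0, 0, 0],
  ],
)

```text
time: 92.0
eef_pos: [0.4849, 0.29, 0.0393]
tcp_rot: [-0.025, 1.0, 0.0, 0.003]
contact_force: [0.8, 0.1, -0.6]
opening: 0.615
```

```bash
python3 -c "
from h import *
to(.4838,.2894,.017,92.9)
c=cam('wrist');cv2.imwrite('pics/w53.png',c['img'])"
```

```text
same dp [-0.0011 -0.0006 -0.0223] rot [-0.06  0.37  0.  ]
flip dp [-0.0011 -0.0006 -0.0223] rot [ 5.9e-01  1.0e-01 -1.8e+02]
yaw 92.9 q [ 0.36  0.3   1.97 -0.    0.87 -1.26] t 92.0 open 0.6151548216651004 F [ 0.8  0.1 -0.6]
```

View pics/w53.png

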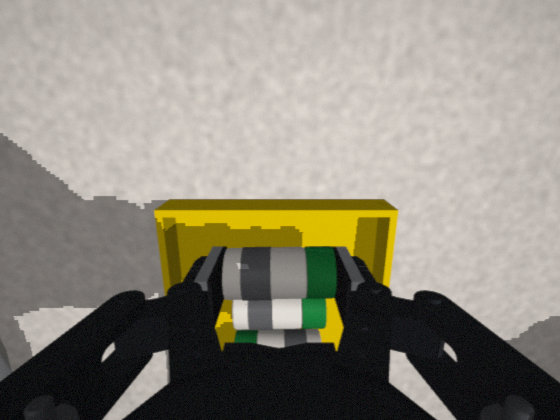

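Emit:
move_arm(
  linear=[
    [-0.002, -0.001, -0.003],
    [0, 0, -0.006],
    [0, 0, -0.006],
    [0, 0, -0.004],
    [0, 0, -0.001],
    [0, 0, 0],
    [0, 0, 0],
  ],
  twist=[
    [0, 0.3, 0],
    [0, 0, 0],
    [0, 0, 0],
    [0, 0, 0],
    [0, 0, 0],
    [0, 0, 0],
    [0, 0, 0],
  ],
)

```text
time: 92.63
eef_pos: [0.4828, 0.2889, 0.0174]
tcp_rot: [-0.025, 1.0, 0.001, 0.001]
contact_force: [-1.2, -0.1, 0.2]
opening: 0.615
```

```bash
python3 -c "
from h import *
to(.4838,.2894,.017,92.9)"
```

```text
same dp [ 0.001   0.0005 -0.0004] rot [-0.07  0.07  0.  ]
flip dp [ 0.001   0.0005 -0.0004] rot [ 1.1e-01  1.2e-01 -1.8e+02]
yaw 92.9 q [ 0.36  0.33  1.98  0.    0.83 -1.26] t 92.6333 open 0.6151354415222607 F [-1.2 -0.1  0.2]
```

Emit:
move_arm(
  linear=[
    [0, 0, -0.001],
    [0, 0, 0],
  ],
  twist=[
    [0, 0, 0],
    [0, 0, 0],
  ],
)

```text
time: 92.8
eef_pos: [0.483, 0.289, 0.0165]
tcp_rot: [-0.025, 1.0, 0.001, 0.001]
contact_force: [0.1, 0.1, -0.4]
opening: 0.613
```

Emit:
move_arm(
  linear=[
    [0, 0, 0],
    [0, 0, 0],
    [0, 0, 0],
    [0, 0, 0],
    [0, 0, 0.006],
    [0, 0, 0.014],
    [0, 0, 0.024],
    [0, 0, 0.03],
    [0, 0, 0.03],
    [0, 0, 0.03],
    [0, 0, 0.03],
    [0, 0, 0.02],
    [0, 0, 0.01],
    [0, 0, 0],
  ],
  twist=[
    [0, 0, 0],
    [0, 0, 0],
    [0, 0, 0],
    [0, 0, 0],
    [0, 0, 0],
    [0, 0, 0],
    [0, 0, 0],
    [0, 0, 0],
    [0, 0, 0],
    [0, 0, 0],
    [0, 0, 0],
    [0, 0, 0],
    [0, 0, 0],
    [0, 0, 0],
  ],
  grip=0.76,
)

```text
time: 93.97
eef_pos: [0.4798, 0.2878, 0.2227]
tcp_rot: [-0.025, 1.0, 0.001, 0.001]
contact_force: [0.9, 0.6, 0.3]
opening: 0.76
```

Emit:
move_arm(
  linear=[
    [-0.003, 0.008, 0],
    [-0.005, 0.016, 0],
    [-0.006, 0.024, 0],
    [-0.006, 0.028, 0],
    [-0.006, 0.028, 0],
    [-0.006, 0.028, 0],
    [-0.006, 0.028, 0],
    [-0.005, 0.022, 0],
    [-0.003, 0.014, 0],
    [-0.001, 0.006, 0],
    [0, 0, 0],
    [0, 0, 0],
  ],
  twist=[
    [0, 0, 0],
    [0, 0, 0],
    [0, 0, 0],
    [0, 0, 0],
    [0, 0, 0],
    [0, 0, 0],
    [0, 0, 0],
    [0, 0, 0],
    [0, 0, 0],
    [0, 0, 0],
    [0, 0, 0],
    [0, 0, 0],
  ],
)

```text
time: 94.97
eef_pos: [0.4192, 0.4963, 0.1987]
tcp_rot: [-0.024, 1.0, -0.009, -0.014]
contact_force: [-0.2, 0.7, -0.2]
opening: 0.761
```

```bash
python3 -c "
from wheel import *
from tray import tray
to(.3,.5,.2,92.9)
c=cam('wrist');cv2.imwrite('pics/w54.png',c['img'])
t=cam('top');tray(t);crop(t,150,80,430,310,2.8,'t54.png');wheel(t)
s=cam('side');crop(s,170,140,400,330,3.2,'s54.png')"
```

```text
same dp [-0.1192  0.0037  0.0013] rot [ 1.09 -1.57  0.17]
flip dp [-0.1192  0.0037  0.0013] rot [  -2.46   -1.71 -179.8 ]
yaw 92.74 q [ 0.71  0.28  1.66  0.    1.23 -0.91] t 94.9667 open 0.7606588070373353 F [-0.2  0.7 -0.2]
rim rect [0.5582 0.2919] [0.1926 0.1304] 2.8 255
contour rect [0.5579 0.2912] [0.1923 0.1299] 2.7
cr [266.1 168.5] rect [0.6793 0.0237] [0.0217 0.0162] 10.170548439025879 zmax 0.0717
cr [290.5 179.6] rect [ 0.6409 -0.0563] [0.0184 0.0211] 42.9788818359375 zmax 0.0694
cr [243.2 183.4] rect [0.6298 0.0977] [0.0222 0.0153] 63.34756851196289 zmax 0.0706
cr [294.6 204.3] rect [ 0.5604 -0.0671] [0.0204 0.0179] 70.08728790283203 zmax 0.0729
cr [273.9 222.7] rect [ 5.009e-01 -4.000e-04] [0.0213 0.0159] 10.881258010864258 zmax 0.0729
knob [244.5 210. ] [0.5344 0.0892 0.113 ] top [0.5342 0.0893 0.1126] 16
centre [0.5884 0.0183] 45 0.0008658953531229147
ang 3.4 r 0.0911
ang -54.8 r 0.0913
ang 62.5 r 0.0896
ang -108.2 r 0.0899
ang -167.9 r 0.0895
```

View pics/t54.png

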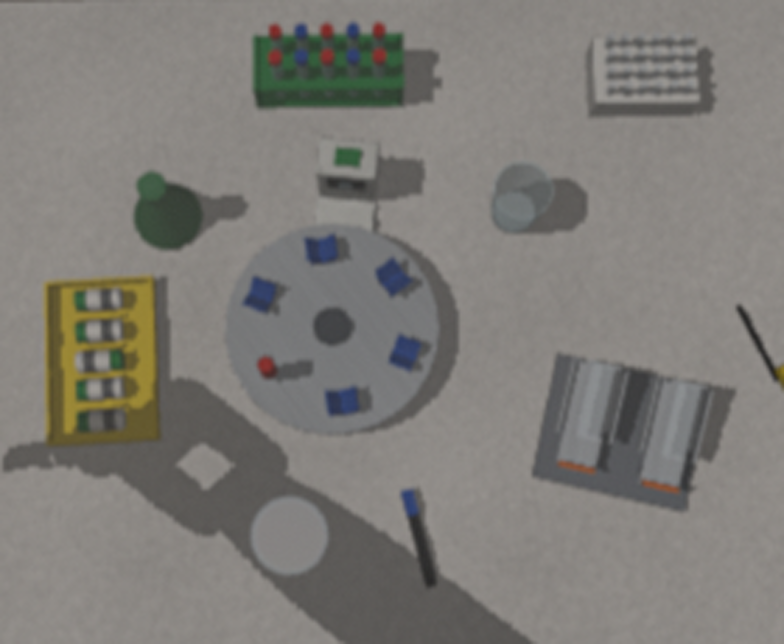

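View pics/s54.png

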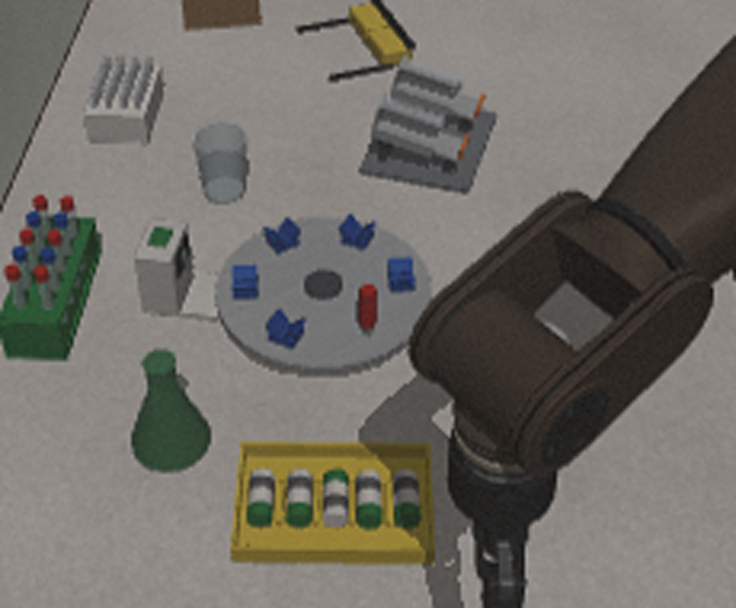

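View pics/w54.png

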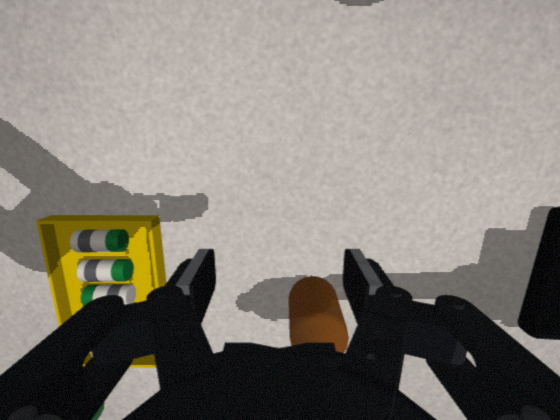

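Emit:
move_arm(
  linear=[
    [0.001, -0.008, 0.008],
    [0.003, -0.016, 0.01],
    [0.004, -0.026, 0.01],
    [0.005, -0.032, 0.01],
    [0.005, -0.034, 0.008],
    [0.005, -0.034, 0.008],
    [0.005, -0.034, 0.008],
    [0.005, -0.034, 0.008],
    [0.005, -0.034, 0.004],
    [0.005, -0.034, 0],
    [0.005, -0.03, 0],
    [0.004, -0.022, 0],
    [0.003, -0.014, 0],
    [0.001, -0.006, 0],
    [0, 0, 0],
    [0, 0, 0],
    [0, 0, 0],
  ],
  twist=[
    [0.3, -0.4, 0],
    [0.3, -0.4, 0],
    [0.3, -0.4, 0],
    [0.2, -0.4, 0],
    [0, 0, 0],
    [0, 0, 0],
    [0, 0, 0],
    [0, 0, 0],
    [0, 0, 0],
    [0, 0, 0],
    [0, 0, 0],
    [0, 0, 0],
    [0, 0, 0],
    [0, 0, 0],
    [0, 0, 0],
    [0, 0, 0],
    [0, 0, 0],
  ],
)

```text
time: 96.53
eef_pos: [0.477, 0.1037, 0.2944]
tcp_rot: [-0.013, 1.0, 0.0, 0.019]
contact_force: [0.4, 0.7, -0.1]
opening: 0.756
```

```bash
python3 -c "
from wheel import *
to(.5355,.0925,.15,90)
c=cam('wrist');cv2.imwrite('pics/w55.png',c['img'])
wheel(c)"
```

```text
same dp [ 0.0585 -0.0112 -0.1444] rot [-0.03  2.13 -1.49]
flip dp [ 0.0585 -0.0112 -0.1444] rot [-3.3100e+00 -5.0000e-02  1.7847e+02]
yaw 91.49 q [ 0.01 -0.2   1.98  0.    1.32 -1.59] t 96.5333 open 0.7556765764694523 F [ 0.4  0.7 -0.1]
cr [201.1 187.7] rect [0.5001 0.0081] [0.028  0.0353] 7.826550483703613 zmax 0.0726
cr [150.8 226.6] rect [ 0.5544 -0.0635] [0.0279 0.0359] 66.86418151855469 zmax 0.0727
cr [273.4 274.9] rect [0.6233 0.102 ] [0.028  0.0351] 66.95948028564453 zmax 0.0726
cr [161.8 279. ] rect [ 0.6362 -0.0577] [0.0174 0.0296] 41.378807067871094 zmax 0.0728
cr [223.8 305. ] rect [0.6785 0.0305] [0.0289 0.036 ] 8.992073059082031 zmax 0.0724
knob [265.9 224.3] [0.5294 0.0918 0.1123] top [0.5333 0.091  0.114 ] 198
centre [0.5897 0.0188] 68 0.0006661052212476463
ang -173.2 r 0.0902
ang -113.3 r 0.0895
ang 68.1 r 0.0898
ang -58.7 r 0.0894
ang 7.6 r 0.0895
```

View pics/w55.png

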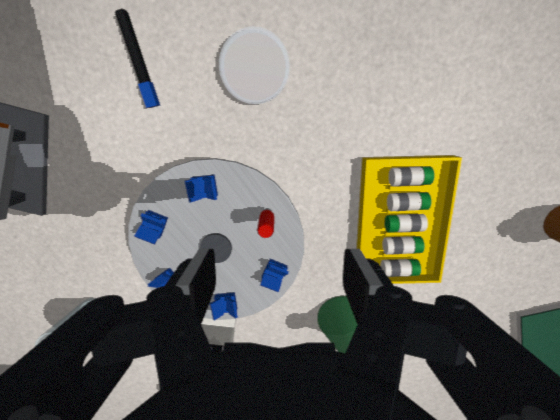

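Emit:
move_arm(
  linear=[
    [0.008, -0.002, -0.01],
    [0.014, -0.003, -0.022],
    [0.016, -0.004, -0.03],
    [0.012, -0.002, -0.03],
    [0.006, 0, -0.024],
    [0.002, 0, -0.014],
    [0, 0, -0.006],
    [0, 0, 0],
    [0, 0, 0],
  ],
  twist=[
    [0, 0.5, -0.5],
    [0, 0.6, -0.5],
    [0, 0.6, -0.5],
    [0, 0.4, 0],
    [0, 0, 0],
    [0, 0, 0],
    [0, 0, 0],
    [0, 0, 0],
    [0, 0, 0],
  ],
  grip=0.6,
)

```text
time: 97.33
eef_pos: [0.5365, 0.1025, 0.1553]
tcp_rot: [-0.007, 1.0, 0.001, 0.002]
contact_force: [-0.1, -0.4, 0.8]
opening: 0.597
```

```bash
python3 -c "
from h import *
to(.5355,.0922,.097,90)"
```

```text
same dp [-0.001  -0.0103 -0.0583] rot [-0.14  0.28 -0.85]
flip dp [-0.001  -0.0103 -0.0583] rot [ -0.43  -0.22 179.15]
yaw 90.85 q [ 0.    0.09  1.97  0.    1.08 -1.59] t 97.3333 open 0.5969075646796995 F [-0.1 -0.4  0.8]
```

Emit:
move_arm(
  linear=[
    [0, -0.003, 0],
    [-0.001, -0.004, 0],
    [0, -0.002, -0.004],
    [0, 0, -0.006],
    [0, 0, -0.006],
    [0, 0, -0.002],
    [0, 0, 0],
    [0, 0, 0],
  ],
  twist=[
    [0, 0.2, -0.4],
    [0, 0, -0.4],
    [0, 0, 0],
    [0, 0, 0],
    [0, 0, 0],
    [0, 0, 0],
    [0, 0, 0],
    [0, 0, 0],
  ],
)

```text
time: 98.0
eef_pos: [0.5378, 0.0932, 0.142]
tcp_rot: [-0.0, 1.0, 0.001, 0.006]
contact_force: [0.2, 1.1, 0.1]
opening: 0.6
```

```bash
python3 -c "
from h import *
to(.5355,.0922,.097,90)
c=cam('wrist');cv2.imwrite('pics/w56.png',c['img'])"
```

```text
same dp [-0.0023 -0.001  -0.045 ] rot [-0.14  0.68 -0.03]
flip dp [-0.0023 -0.001  -0.045 ] rot [ -1.07  -0.21 179.97]
yaw 90.03 q [-0.02  0.1   1.98  0.    1.05 -1.59] t 98.0 open 0.5997808049897201 F [0.2 1.1 0.1]
```

View pics/w56.png

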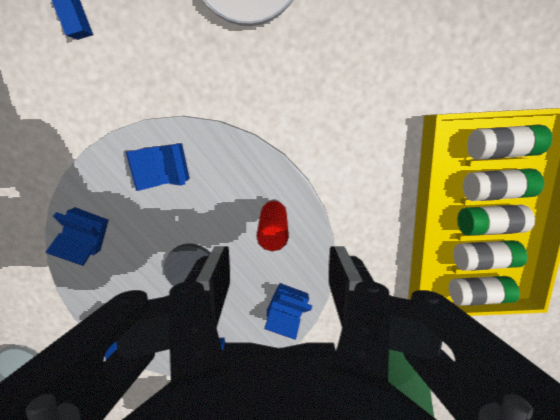

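Emit:
move_arm(
  linear=[
    [-0.001, -0.001, -0.004],
    [-0.001, 0, -0.01],
    [0, 0, -0.012],
    [0, 0, -0.01],
    [0, 0, -0.006],
    [0, 0, -0.002],
    [0, 0, 0],
    [0, 0, 0],
  ],
  twist=[
    [0, 0.4, 0],
    [0, 0.2, 0],
    [0, 0, 0],
    [0, 0, 0],
    [0, 0, 0],
    [0, 0, 0],
    [0, 0, 0],
    [0, 0, 0],
  ],
)

```text
time: 98.72
eef_pos: [0.5342, 0.0923, 0.0914]
tcp_rot: [-0.0, 1.0, 0.001, -0.002]
contact_force: [0.7, -0.1, 0.4]
opening: 0.601
```

```bash
python3 -c "
from h import *
to(.5355,.0922,.097,90)"
```

```text
same dp [ 0.0013 -0.0001  0.0056] rot [-0.14 -0.18 -0.04]
flip dp [ 0.0013 -0.0001  0.0056] rot [  0.28  -0.22 179.96]
yaw 90.04 q [-0.02  0.17  2.01  0.    0.97 -1.59] t 98.7167 open 0.6005082122499055 F [ 0.7 -0.1  0.4]
```

Emit:
move_arm(
  linear=[
    [0, 0, 0],
    [0, 0, 0],
    [0, 0, 0],
    [0, 0, 0],
    [0, 0, 0],
    [0, 0, 0],
    [0, 0, 0],
  ],
  twist=[
    [0, 0, 0],
    [0, 0, 0],
    [0, 0, 0],
    [0, 0, 0],
    [0, 0, 0],
    [0, 0, 0],
    [0, 0, 0],
  ],
  grip=0.05,
  force=40,
)

```text
time: 99.3
eef_pos: [0.5347, 0.0895, 0.0922]
tcp_rot: [-0.001, 1.0, -0.002, -0.001]
contact_force: [0.6, -0.9, -2.3]
opening: 0.214
```

```bash
python3 ang.py 0 .1
```

```text
ang 127.7 r 0.0894
same dp [0.     0.     0.0028] rot [ 5.000e-02 -2.500e-01 -9.012e+01]
flip dp [0.     0.     0.0028] rot [2.500e-01 5.000e-02 8.988e+01]
yaw 90.12 q [-0.02  0.17  2.01 -0.    0.97 -1.59] t 99.3 open 0.21365293493945484 F [ 0.6 -0.9 -2.3]
```

Emit:
move_arm(
  linear=[
    [0.002, 0.0015, 0],
    [0.003, 0.002, 0],
    [0.003, 0.002, 0],
    [0.003, 0.002, 0],
  ],
  twist=[
    [0, 0, 0],
    [0, 0, 0],
    [0, 0, 0],
    [0, 0, 0],
  ],
)

```text
time: 99.63
eef_pos: [0.5352, 0.09, 0.0921]
tcp_rot: [-0.005, 1.0, -0.011, -0.019]
contact_force: [-9.3, -9.6, 6.0]
opening: 0.222
```

```bash
python3 ang.py 0 .1
```

```text
ang 127.2 r 0.0894
same dp [0.     0.     0.0029] rot [ -0.69  -2.74 -90.56]
flip dp [0.     0.     0.0029] rot [ 2.73 -0.69 89.41]
yaw 90.6 q [-0.01  0.19  1.98 -0.03  1.   -1.58] t 99.6333 open 0.22182533680733063 F [-9.3 -9.6  6. ]
```

Emit:
move_arm(
  linear=[
    [0.001, 0.001, 0],
    [0, 0, 0],
    [0, 0, 0],
    [0, 0, 0],
    [0, 0, 0],
  ],
  twist=[
    [0, 0, 0],
    [0, 0, 0],
    [0, 0, 0],
    [0, 0, 0],
    [0, 0, 0],
  ],
  grip=0.5,
)

```text
time: 100.05
eef_pos: [0.5376, 0.0911, 0.0937]
tcp_rot: [-0.005, 1.0, -0.012, -0.018]
contact_force: [-0.4, 0.3, 0.3]
opening: 0.503
```

```bash
python3 ang.py 0 .1
```

```text
ang 125.6 r 0.0889
same dp [0.     0.     0.0013] rot [ -0.53  -2.65 -90.6 ]
flip dp [0.     0.     0.0013] rot [ 2.65 -0.53 89.37]
yaw 90.64 q [-0.01  0.19  1.98 -0.03  1.01 -1.57] t 100.05 open 0.5032459876038282 F [-0.4  0.3  0.3]
```

Emit:
move_arm(
  linear=[
    [0, 0, 0.006],
    [0, 0, 0.014],
    [0, 0, 0.022],
    [0, 0, 0.028],
    [0, 0, 0.028],
    [0, 0, 0.02],
    [-0.006, 0, 0.01],
    [-0.012, 0, 0.004],
    [-0.014, 0, 0],
    [-0.012, 0, 0],
    [-0.006, 0, 0],
    [0, 0, 0],
    [0, 0, 0],
    [0, 0, 0],
  ],
  twist=[
    [0, 0, 0],
    [0, 0, 0],
    [0, 0, 0],
    [0, -0.9, 0],
    [0, -0.9, 0],
    [0, -0.8, 0],
    [0, 0, 0],
    [0, 0, 0],
    [0, 0, 0],
    [0, 0, 0],
    [0, 0, 0],
    [0, 0, 0],
    [0, 0, 0],
    [0, 0, 0],
  ],
)

```text
time: 101.22
eef_pos: [0.4868, 0.0932, 0.2403]
tcp_rot: [-0.006, 1.0, -0.011, 0.012]
contact_force: [-0.3, 0.6, 0.2]
opening: 0.503
```

```bash
python3 -c "
from wheel import *
to(.5355,.0925,.15,90)
c=cam('wrist');cv2.imwrite('pics/w57.png',c['img'])
wheel(c)
P=pts(c);H=hsv(c);g=cv2.inRange(H,(45,100,40),(85,255,255))>0
for ce,s,l in blobs(g,20):
    q=np.median(P[l&(c['depth']>0)],0)
    if q[1]>.2 and q[0]<.66: print('cap',ce.round(),q.round(4))"
```

```text
same dp [ 0.0487 -0.0007 -0.0903] rot [ 1.26  1.4  -0.72]
flip dp [ 0.0487 -0.0007 -0.0903] rot [ -2.19   1.97 179.25]
yaw 90.71 q [-0.01 -0.13  2.02 -0.02  1.23 -1.58] t 101.2167 open 0.5027067806509725 F [-0.3  0.6  0.2]
cr [202.6 194.4] rect [0.5004 0.0083] [0.0283 0.0356] 6.953816890716553 zmax 0.0734
cr [145.8 239. ] rect [ 0.5541 -0.0637] [0.0283 0.036 ] 67.28134155273438 zmax 0.0733
cr [286.1 294.1] rect [0.6236 0.1018] [0.0281 0.0346] 67.74236297607422 zmax 0.0731
cr [166.6 292.1] rect [ 0.6287 -0.0489] [0.0181 0.0083] 70.8990707397461 zmax 0.0697
cr [234.6 327.4] rect [0.6777 0.0357] [0.0289 0.0249] 7.7073774337768555 zmax 0.0732
knob [278. 237.] [0.5293 0.0914 0.1112] top [0.5333 0.0911 0.1138] 287
centre [0.5897 0.0186] 64 0.0007552037823499447
ang -173.4 r 0.0899
ang -113.4 r 0.0897
ang 67.8 r 0.0899
ang -60.0 r 0.0779
ang 11.0 r 0.0897
cap [467. 177.] [0.4816 0.3102 0.03  ]
cap [463. 207.] [0.518  0.3128 0.0301]
cap [422. 233.] [0.5545 0.2699 0.0279]
cap [454. 258.] [0.5859 0.3154 0.03  ]
cap [450. 283.] [0.6236 0.3176 0.0292]
```

View pics/w57.png

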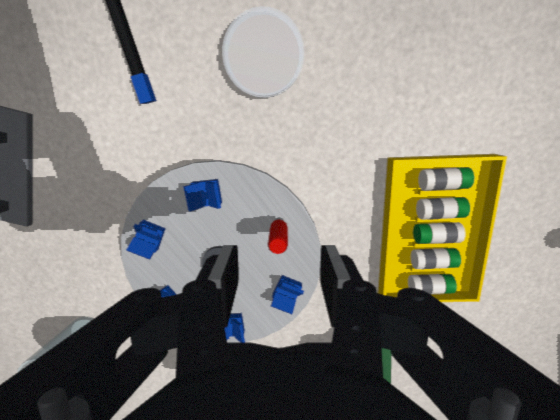

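The final view agrees with what I expect. All five vials lie flat, one per lane, with cap tops at about z 0.03. The wheel sits at its stop and the arm is clear of everything.

```bash
python3 -c "
from plant import *
print(sign_off())"
```

```text
the job is handed in; nothing more can be done
None
```

The job is done and handed in at about 101 s of the 210 s allowed.

- **Loading:** I moved all 5 vials (3 from track a, 2 from track b) one at a time into their own cradles. The wheel stayed unturned until the feeder was empty.
- **Turning:** I led the red knob clockwise about 6.6 rad. It stopped dead with about 30 N of resistance, which I took as the end stop.
- **Unloading:** Each vial went into its own lane of the yellow tray. The tray had been shifted about 4 cm during the run, so I measured it again before placing anything.

**Last checks**
- The pictures show five vials lying flat in five lanes, an empty feeder, empty cradles and the bystanders where they started.
- The knob's angle disagreed slightly between readings: 126.2° at the stop, and 127–128° from later camera views and when I gripped it again.
- To settle that, I pushed the knob again. It gave only about 0.5° before resisting, so I take the wheel to be at its end stop.
- I did not see the grip slacken at any point. The highest wrist force I read was about 36 N; I only read it at the end of each move.

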